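# Fetch the whetstone from behind the bottles

## Robot

A 6-joint arm with a two-finger parallel gripper is mounted at the origin on the work surface. World frame = base frame: x ahead of the robot, y to its left, z up, the work surface at z = 0. Lengths are in mm, angles in degrees, forces in N, time in s.
With the tool pointing down it reaches from about 300 to 850 mm from the base axis. Payload 4.2 kg.
Tool frame: the origin (TCP) lies at the very end of the fingers, on their centre line; the grasp point (between the pads) lies 19 mm behind it; z points along the fingers, y is the direction in which the jaws open and shut (so a half turn about z gives the same grasp; the last joint's range is limited). The gripper opens to 91 mm and grips with 3 to 60 N. Pads are 32 mm wide; open, the fingers measure 118 mm over their backs; the gripper's body (76 mm by 178 mm) begins 60 mm behind the grasp point.
Start: joints at [-73.854, 18.312, 89.639, -0, 72.044, -1.146], TCP at [170.917, -549.031, 176.176] pointing down, gripper open.
Joint ranges: [-177.97, 177.97], [-48.28, 115.42], [12.27, 149.76], [-77.06, 257.06], [2.81, 150.46], [-146.56, 146.56]. Speed limits (degrees/s): [147.25, 147.25, 180, 180, 180, 180].

## Interface

Orientations are given as [roll, pitch, yaw] about the fixed x, y, z axes, in that order (R = Rz(yaw) Ry(pitch) Rx(roll)).
In Python, from workcell import telemetry, grab_frame, job gives the robot as it stands.
- The arm moves only by the tool drive_tool, never from a script. Its argument "moves" is a list of rows, each an object of numbers: "claw": the closure, from -1 (fully open) to 1 (shut); "dx", "dy", "dz": the shift along the tool's x, y, z in units of 20 mm (1.0 is 20 mm); "yaw": the turn about the tool's z in units of 0.15 rad (1.0 is 0.15 rad). In form: [{"claw": .., "dx": .., "dy": .., "dz": .., "yaw": ..}, ...]. A call has 1 to 5 rows; each row shifts and turns the pose as measured when the row begins, along the tool's axes as they then stand; what a row does not reach is not made up. A row lasts 1/8 s, in which the tool goes at most 62.5 mm and 10.7 degrees, less where a joint would pass 70% of its speed; a pose out of reach is approached as far as the arm can. A call with a number of a shift or a turn outside -1 to 1 is refused whole. A call with a gripper value outside its range is refused whole. The fingers move at their own pace and stop on an object; "grip_force" is the grip in N (left out, the last holds). Time passes only in rows, so rows that do not move let the fingers close. It gives the time, the measured TCP pose, the force and the opening at its end, in the units of the state.
- telemetry.state(): the state, without advancing time (a new reading comes with each control period).
- grab_frame(name): name is "scene" or "top"; returns a dict with "color" (420x560x3 uint8, blue, green, red), "vertical_fov" (degrees; the focal length in pixels is half the picture's height over the tangent of half this angle, whatever the lens; pixels are square), "cx", "cy" (the principal point, pixels), "pose" (4x4, takes a point from camera to world coordinates). Camera axes: x right, y down, z forward; pixel columns grow to the right and rows downward; lengths in mm; the calibration is good to about 2 mm. A picture is of the moment at which its call begins. There is no depth.
- job.job_done(): hands the job in, once; it reports no verdict.
The state is a dict: "time_s": time; "qpos": joint angles; "qvel": joint speeds; "effort": joint torques, N m; "ee_pos": TCP position; "ee_rot": TCP orientation; "force": force on the tool from outside, world axes, zero at the start; "torque": the same for the moment, N m; "gripper_width": finger opening in mm.
Only numpy, scipy, OpenCV 4.12 (cv2) and the standard library are available. Lean on these libraries where they do the work, as an engineer would, in place of code of your own. Each camera call takes 0.05 s, during which the arm holds its last target.

## Task

The knife is due for sharpening: first clear all three containers from the front of the bench shelf (spray bottle, oil bottle, steel shaker) into the shallow steel tray, standing upright. Then fetch the whetstone from behind them and lower it, without dropping it, flat and centred between the end lips of the stone holder; only after that stand each container back on the shelf on the very spot it came from. Keep the containers upright all the time and leave the knife and the bowl alone.

Things in the scene. Friction and masses are not known exactly. Their poses are not given: they have to be found in the camera images.
- spray: White trigger spray bottle, 181 mm tall, 0.3-0.5 kg, in one of three places at the shelf's front. Round body 66 mm across up to z 102; 25 mm neck, z 138-153; grey head on top: x -39 to 23, 28 mm wide (y), z 153-181, nozzle to x -51, trigger under it at x -26 to -46 down to z 114. Grip across the head's 28 mm at x 0, z 167. Origin: centre of underside, z up, nozzle to its -x.
- oil: Brown blade-oil bottle with a white paper band, 170 mm tall, 0.28-0.42 kg, in one of three places at the shelf's front. Round body 62 mm across up to z 116, shoulder to a 26 mm neck at z 138, black round cap 34 mm across from z 142 to 170: grip the cap, z 156. Origin: centre of underside, z up.
- shaker: Plain steel shaker tin of scouring powder, upright cylinder 56 mm across and 150 mm tall with seven small dark holes in its top, 0.28-0.42 kg, in one of three places at the shelf's front. Grip it round its upper part (z about 138), which keeps the gripper above its taller neighbours. Origin: centre of underside, z up.
- stone: Whetstone, a block 180 mm long (x), 50 wide (y), 30 high (z), grey below, tan on top, 0.45-0.7 kg. Lies flat along the far (+x) side of the shelf, lengthwise with it, close behind the containers (4 to 22 mm), over 25 mm free between it and the rail behind. Grip across its width at mid-length. Origin: centre of underside; x along its length, z up.
- shelf: Low steel bench shelf, fixed: sheet 176 mm deep (x), 270 long (y), its top 20 mm above the table; thin rail, top at 53 mm, at y -131, y +131 and x +84; open to the robot. Containers stand on it at about x -45 and y -78, 0, +78 (which is where varies), the stone at about x 22, y 0. Origin: centre, at table height; +x away from the robot, z up.
- tray: Shallow steel tray, fixed, empty at the start, left or right of the shelf, opposite the holder: 300 mm long (x), 130 wide (y), rim 25 mm high with a lip to 312 by 142, floor and walls 3 mm thick. It takes the three containers in a row along x, 80 mm apart. Origin: centre of underside, at table height; x along its length, z up.
- holder: Whetstone holder, fixed, empty: two black rubber jaws 56 mm wide (y) on two rods, a screw at its -x end. The stone lies along x on two ledges (|x| 65-99 mm) 35 mm above the table, between end lips 12 mm higher and 198 apart (9 mm play at each end); no side walls. Between the jaws nothing is above 22 mm. Origin: at table height under the middle of the stone's place; x along it, z up.
- knife: Bystander: fish knife with a wooden handle lying flat between robot and shelf, roughly along the table's y, 345 mm long, blade 40 mm wide, handle 24 mm thick. Leave it alone. Origin: on its underside near mid-length; x along it to the tip.
- bowl: Bystander: empty stainless bowl, 104 mm diameter, 45 mm high, beyond the shelf, on the table's left. Leave it alone. Origin: centre of the underside, z up.

How it is judged (in metres and radians):
On the way, in this order (a step that is already met when the one before it is completed fails the run):
1. all three containers stand upright and released in the tray while the whetstone still lies on the shelf (x of spray in the frame of tray between -0.135 and 0.135 m and y of spray in the frame of tray between -0.05 and 0.05 m and z of spray in the frame of tray between -0.002 and 0.008 m and angle between each of spray, oil, shaker's own z axis and vertical below 0.12 rad and contact force between the fingers and spray below 0.05 N and x of oil in the frame of tray between -0.135 and 0.135 m and y of oil in the frame of tray between -0.05 and 0.05 m and z of oil in the frame of tray between -0.002 and 0.008 m and contact force between the fingers and oil below 0.05 N and x of shaker in the frame of tray between -0.135 and 0.135 m and y of shaker in the frame of tray between -0.05 and 0.05 m and z of shaker in the frame of tray between -0.002 and 0.008 m and contact force between the fingers and shaker below 0.05 N and distance of stone from where it was at the start of the episode below 0.05 m), for 0.2 s.
2. the whetstone lies flat and centred in the holder, released, the containers still standing in the tray (x of stone in the frame of holder between -0.012 and 0.012 m and y of stone in the frame of holder between -0.01 and 0.01 m and z of stone in the frame of holder between 0.03 and 0.039 m and angle between the x axis of stone and the x axis of holder, either way round below 0.14 rad and angle between the z axis of stone and the z axis of holder, either way round below 0.05 rad and contact force between the fingers and stone below 0.05 N and linear speed of stone below 0.02 m/s and x of spray in the frame of tray between -0.135 and 0.135 m and y of spray in the frame of tray between -0.05 and 0.05 m and z of spray in the frame of tray between -0.002 and 0.008 m and angle between each of spray, oil, shaker's own z axis and vertical below 0.12 rad and contact force between the fingers and spray below 0.05 N and x of oil in the frame of tray between -0.135 and 0.135 m and y of oil in the frame of tray between -0.05 and 0.05 m and z of oil in the frame of tray between -0.002 and 0.008 m and contact force between the fingers and oil below 0.05 N and x of shaker in the frame of tray between -0.135 and 0.135 m and y of shaker in the frame of tray between -0.05 and 0.05 m and z of shaker in the frame of tray between -0.002 and 0.008 m and contact force between the fingers and shaker below 0.05 N), for 0.3 s.
3. each container stands again on the spot it came from (distance of each of spray, oil, shaker from where it was at the start of the episode below 0.015 m and angle between each of spray, oil, shaker's own z axis and vertical below 0.08 rad and contact force between the fingers and spray below 0.05 N and linear speed of each of spray, oil, shaker below 0.02 m/s and contact force between the fingers and oil below 0.05 N and contact force between the fingers and shaker below 0.05 N), for 0.3 s.
At the end, for the whole second after the job is handed in: The whetstone lies flat in the holder, its centre within 12 mm lengthwise and 10 mm sideways of the holder's middle and within 8 degrees of its length; each of the three containers stands upright on the shelf within 15 mm of where it stood at the start; all released and at rest (all of step 3 and x of stone in the frame of holder between -0.012 and 0.012 m and y of stone in the frame of holder between -0.01 and 0.01 m and z of stone in the frame of holder between 0.03 and 0.039 m and angle between the x axis of stone and the x axis of holder, either way round below 0.14 rad and angle between the z axis of stone and the z axis of holder, either way round below 0.05 rad and contact force between the fingers and stone below 0.05 N and linear speed of stone below 0.02 m/s); the robot touches nothing.
It fails at once if a container is tipped by more than 30 degrees (angle between any of spray, oil, shaker's own z axis and vertical above 0.52 rad).
It fails at once if the whetstone is dropped (moves faster than 0.6 m/s out of the gripper) (linear speed of stone above 0.6 m/s and contact force between the fingers and stone below 0.01 N).
It fails at once if the knife or the bowl is moved by more than 20 mm (distance of any of knife, bowl from where it was at the start of the episode above 0.02 m).
It also fails if it takes over 141 s, if anything falls off the work surface, if the arm or the gripper's body presses on something with over 40 N, if the wrist force passes 120 N, or if a joint passes its speed limit or range.

## Working session

There is one attempt and no reset: what is moved stays moved. The work goes in short steps, Python scripts to look and compute and a tool call to move; the robot and the scene stay as the last step left them, time stands still between calls to the robot, and variables do not carry over. Pictures are saved under pics/ and viewed, and the job is handed in when it is done.

Besides the shell and the picture viewer there is one more tool, called as name(argument=value, ...), one argument or row to a line, values as JSON. drive_tool: Moves the arm, as the interface text tells. Its arguments: {"type":"object","properties":{"moves":{"type":"array"},"grip_force":{"type":"number"}},"required":["moves"]}

```bash
mkdir -p pics; ls; cat > h.py <<'E'
import numpy as np, cv2
from workcell import telemetry, grab_frame, job
def K(f):
    h=f["color"].shape[0]; F=h/2/np.tan(np.radians(f["vertical_fov"])/2); return F
def ray(f,u,v):
    F=K(f); P=np.array(f["pose"]); d=P[:3,:3]@np.array([(u-f["cx"])/F,(v-f["cy"])/F,1]); return P[:3,3],d
def onz(f,u,v,z):
    o,d=ray(f,u,v); return o+d*(z-o[2])/d[2]
def proj(f,p):
    P=np.array(f["pose"]); c=P[:3,:3].T@(np.array(p,float)-P[:3,3]); F=K(f); return F*c[0]/c[2]+f["cx"],F*c[1]/c[2]+f["cy"]
E
python3 - <<'E'
from h import *
print(telemetry.state())
for n in("scene","top"):
    f=grab_frame(n); cv2.imwrite(f"pics/{n}0.png",f["color"]); np.save(f"{n}0.npy",f,allow_pickle=True)
    print(n,f["vertical_fov"],f["cx"],f["cy"],np.round(f["pose"],3).tolist(),[k for k in f])
E
```

```text
pics
{'time_s': 0.0, 'qpos': array([-7.38542372e+01,  1.83518899e+01,  8.97069265e+01, -2.75161999e-03,
        7.20432878e+01, -1.14527911e+00]), 'qvel': array([-0.03596445,  0.02569469,  0.04510614, -0.03334382,  0.02131059,
       -0.0546596 ]), 'effort': array([ 2.91189848e-03, -4.12460375e+01, -2.31972241e+01,  7.30384723e-02,
        4.57093993e-02, -1.54062764e-04]), 'ee_pos': array([ 170.735332  , -548.46472504,  175.31431966]), 'ee_rot': array([-1.79897864e+02,  5.74735219e-04,  1.72918931e+01]), 'force': array([-0.4293816 , -0.92067242, -0.11886126]), 'torque': array([-0.04428855, -0.0359696 ,  0.01042547]), 'gripper_width': 91.34363252870837}
scene 44.87691246582954 276.2028462438966 207.85837084852628 [[-0.404, 0.604, -0.687, 1261.563], [0.915, 0.266, -0.304, 294.386], [-0.001, -0.752, -0.66, 705.492], [0.0, 0.0, 0.0, 1.0]] ['color', 'vertical_fov', 'cx', 'cy', 'pose']
top 57.51665250732152 278.7276274677308 211.03585738861887 [[-0.001, -0.996, 0.092, 521.182], [-1.0, 0.001, 0.006, 2.85], [-0.006, -0.092, -0.996, 807.791], [0.0, 0.0, 0.0, 1.0]] ['color', 'vertical_fov', 'cx', 'cy', 'pose']
```

View pics/scene0.png

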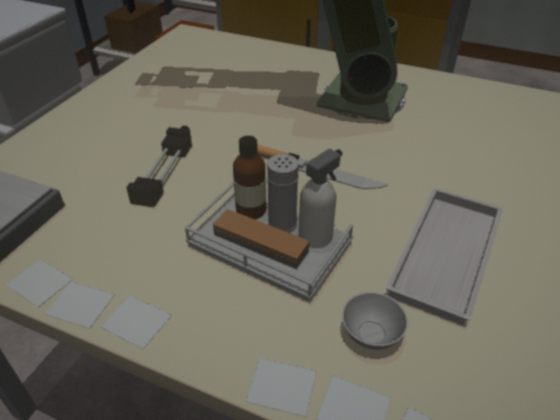

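View pics/top0.png

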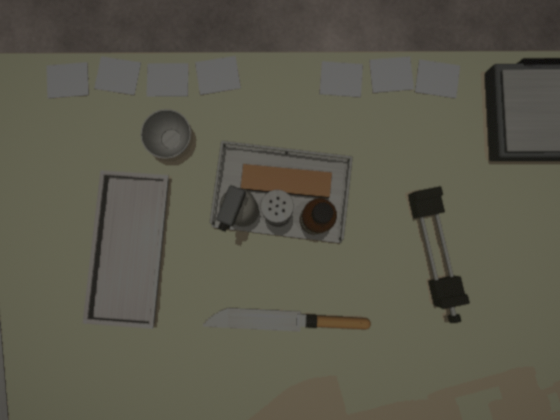

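The top view shows the shelf at about (282,193), with spray (238,207), shaker (277,208) and oil (320,214) left to right. The stone is at (286,181), the tray at (128,250), the holder at (439,250), the bowl at (167,136) and the knife at row 320. I'll zoom in for corner points.

```bash
python3 - <<'E'
from h import *
f=np.load("top0.npy",allow_pickle=True).item()
im=cv2.convertScaleAbs(f["color"],alpha=1.7,beta=15)
def crop(im,x,y,w,h,s,n): cv2.imwrite(n,cv2.resize(im[y:y+h,x:x+w],None,fx=s,fy=s,interpolation=cv2.INTER_CUBIC))
crop(im,205,135,155,115,5,"pics/c_shelf.png")
crop(im,80,165,100,170,3.5,"pics/c_tray.png")
crop(im,400,180,80,150,4,"pics/c_hold.png")
g=np.load("scene0.npy",allow_pickle=True).item()
im=cv2.convertScaleAbs(g["color"],alpha=1.7,beta=15)
crop(im,180,130,180,165,3.6,"pics/c_sc.png")
crop(im,120,120,80,90,6,"pics/c_sch.png")
E
```

```text
(no output)
```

View pics/c_shelf.png

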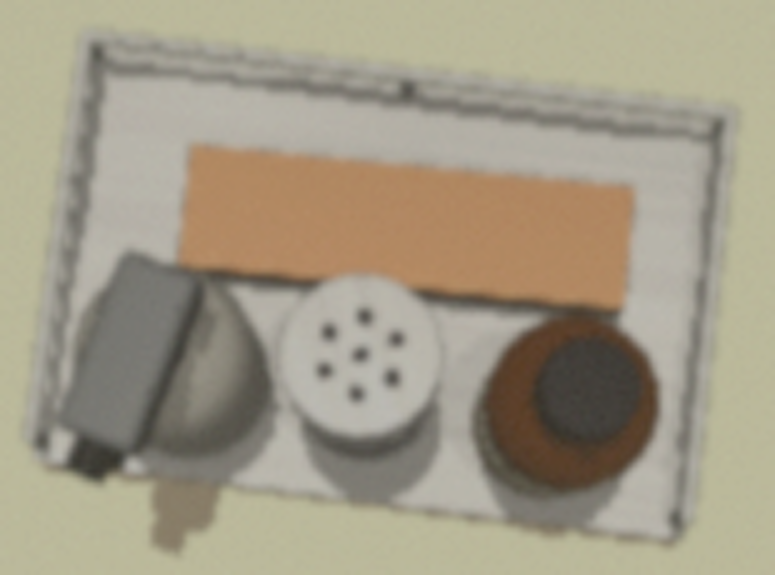

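View pics/c_tray.png

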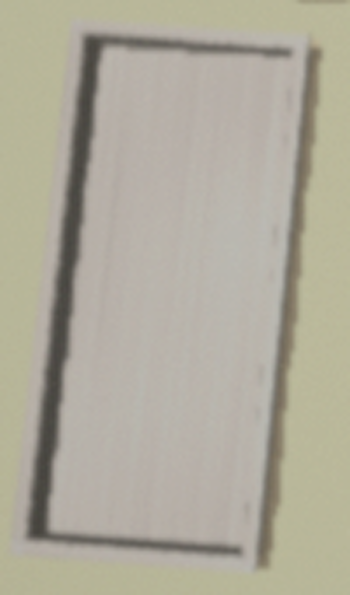

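View pics/c_hold.png

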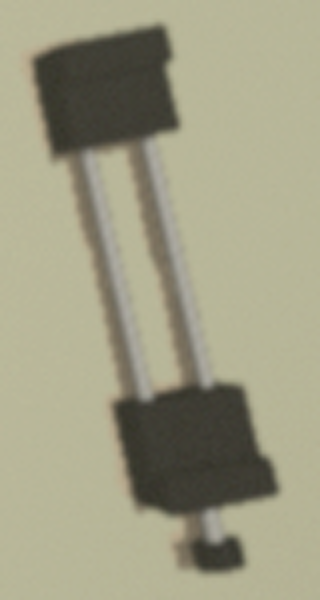

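View pics/c_sc.png

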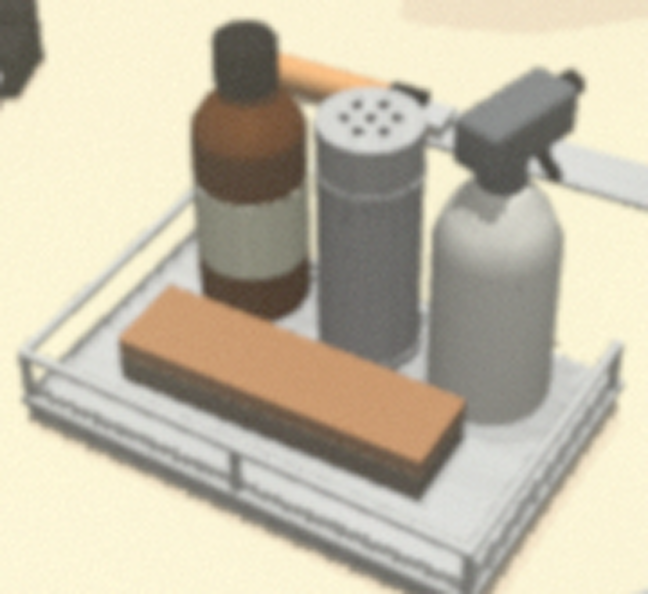

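View pics/c_sch.png

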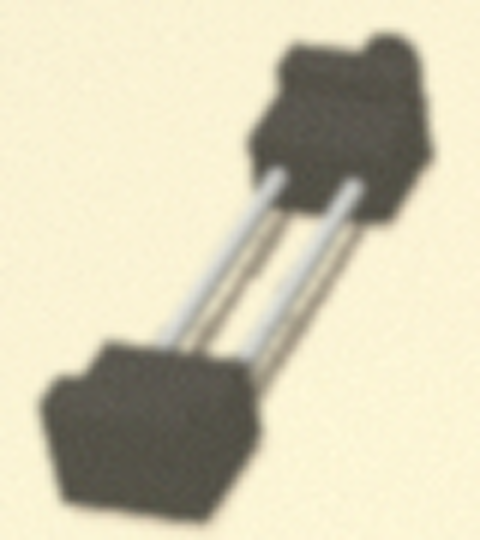

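```bash
cat > m.py <<'E'
from h import *
f=np.load("top0.npy",allow_pickle=True).item()
g=np.load("scene0.npy",allow_pickle=True).item()
def C(pts,s,x0,y0): return [((x+.5)/s-.5+x0,(y+.5)/s-.5+y0) for x,y in pts]
def W(pts,s,x0,y0,z,ff=f): return np.array([onz(ff,u,v,z) for u,v in C(pts,s,x0,y0)])
def ang(a,b): d=b-a; return np.degrees(np.arctan2(d[1],d[0])), np.linalg.norm(d)
E
python3 - <<'E'
from m import *
np.set_printoptions(precision=1,suppress=True)
h=W([(130,252),(203,275),(138,450),(62,420)],5,205,135,201); print("head\n",h,h.mean(0),ang(h[3],h[0]),ang(h[2],h[1]))
print("shaker top",W([(361,356)],5,205,135,170)); print("oil cap",W([(589,390)],5,205,135,190))
s=W([(190,145),(634,185),(622,308),(180,265)],5,205,135,50);print("stone\n",s,s.mean(0),ang(s[1],s[0]),ang(s[2],s[3]),ang(s[3],s[0]))
t=W([(78,22),(308,35),(256,568),(12,550)],3.5,80,165,25);print("tray\n",t,t.mean(0),ang(t[3],t[0]),ang(t[2],t[1]),ang(t[1],t[0]))
j=W([(55,157),(178,128),(243,385),(115,402)],4,400,180,35);print("ledge inner\n",j,j.mean(0),ang(j[3],j[0]),ang(j[2],j[1]),ang(j[1],j[0]),ang(j[2],j[3]))
j=W([(35,55),(165,28),(277,490),(140,507)],4,400,180,47);print("lip outer\n",j,j.mean(0),ang(j[3],j[0]),ang(j[2],j[1]),ang(j[1],j[0]),ang(j[2],j[3]))
q=W([(82,35),(735,110)],5,205,135,53);print("shelf rail back\n",q,ang(q[1],q[0]))
# scene checks
print("scene shaker",W([(371,117)],3.6,180,130,170,g),"cap",W([(246,38)],3.6,180,130,190,g))
s=W([(172,287),(466,402),(420,465),(120,342)],3.6,180,130,50,g);print("stone sc\n",s,s.mean(0))
h=W([(540,68),(577,95),(487,152),(457,120)],3.6,180,130,201,g);print("head sc\n",h,h.mean(0))
j=W([(250,160),(403,220),(258,440)],6,120,120,0,g)
E
```

```text
head
 [[619.5  83.8 201. ]
 [612.   60.3 201. ]
 [555.9  80.6 201. ]
 [565.5 104.9 201. ]] [588.2  82.4 201. ] (np.float64(-21.319418625963515), np.float64(57.966582998443215)) (np.float64(-19.85284642753656), np.float64(59.640320109367885))
shaker top [[589.1  10.1 170. ]]
oil cap [[575.8 -64.  190. ]]
stone
 [[687.4  80.2  50. ]
 [670.7 -98.2  50. ]
 [621.  -92.7  50. ]
 [638.6  83.9  50. ]] [654.5  -6.7  50. ] (np.float64(84.65368836561706), np.float64(179.1822345848201)) (np.float64(84.29585961103328), np.float64(177.44672597247543)) (np.float64(-4.241426492808243), np.float64(48.92992490464283))
tray
 [[678.1 375.6  25. ]
 [670.  238.4  25. ]
 [361.  260.1  25. ]
 [371.  400.6  25. ]] [520.  318.7  25. ] (np.float64(-4.66857154806582), np.float64(308.05154538061015)) (np.float64(-4.0286760953454515), np.float64(309.7048160126599)) (np.float64(86.61964715686092), np.float64(137.44118433492366))
ledge inner
 [[ 576.5 -264.3   35. ]
 [ 591.2 -326.8   35. ]
 [ 462.7 -353.9   35. ]
 [ 454.3 -290.    35. ]] [ 521.2 -308.8   35. ] (np.float64(11.888479518726106), np.float64(124.8920349
[... 299 characters left out ...]
   47. ]] [ 521.3 -306.9   47. ] (np.float64(11.186738363379622), np.float64(226.253478111286)) (np.float64(11.27961821346129), np.float64(231.8243958977866)) (np.float64(101.68689941901361), np.float64(66.78783801412771)) (np.float64(96.93956567121752), np.float64(67.3460371402461))
shelf rail back
 [[ 732.   123.9   53. ]
 [ 700.6 -138.6   53. ]] (np.float64(83.1810526736376), np.float64(264.39476564231643))
scene shaker [[586.1   8.4 170. ]] cap [[575. -65. 190.]]
stone sc
 [[620.8 -92.9  50. ]
 [638.7  84.3  50. ]
 [688.2  79.3  50. ]
 [670.3 -97.3  50. ]] [654.5  -6.7  50. ]
head sc
 [[555.8  83.8 201. ]
 [569.8 107.2 201. ]
 [628.6  83.8 201. ]
 [611.3  62.5 201. ]] [591.4  84.3 201. ]
```

```bash
python3 - <<'E'
from m import *
np.set_printoptions(precision=1,suppress=True)
def c(p,ff,s,x0,y0):
    u,v=proj(ff,p); return round((u+.5-x0)*s-.5),round((v+.5-y0)*s-.5)
print("spray base/top of body, scene crop",c((597,80.5,20),g,3.6,180,130),c((597,80.5,100),g,3.6,180,130))
print("spray body top crop z100",c((597,80.5,100),f,5,205,135), "shaker base sc",c((587.6,9.3,20),g,3.6,180,130),"oil base",c((575.5,-64.5,20),g,3.6,180,130))
print("holder ends sc",[c(p,g,6,120,120) for p in [(521.3+99*.98,-312.7+99*.2,35),(521.3-99*.98,-312.7-99*.2,35)]])
E
```

```text
spray base/top of body, scene crop (485, 389) (493, 276)
spray body top crop z100 (174, 355) shaker base sc (369, 341) oil base (258, 292)
holder ends sc [(144, 414), (347, 105)]
```

drive_tool(
  moves=[
    {"claw": -0.25,"dx": 0,"dy": 0,"dz": -1,"yaw": -1},
    {"claw": -0.25,"dx": 0,"dy": 0,"dz": -1,"yaw": -1},
    {"claw": -0.25,"dx": 0.5,"dy": 0,"dz": -1,"yaw": -1},
    {"claw": -0.25,"dx": 0.5,"dy": 0,"dz": -1,"yaw": -1},
    {"claw": -0.25,"dx": 0.5,"dy": 0,"dz": -1,"yaw": -1},
  ],
  grip_force=20,
)

```text
time_s: 0.72
ee_pos: [191.7, -525.7, 273.5]
ee_rot: [-179.5, -0.5, 61.6]
force: [0.3, -0.3, -0.4]
gripper_width: 56.7
```

```bash
cat > d.py <<'E'
import sys
from h import *
def delta(tx,ty,tz,psi=None):
    s=telemetry.state(); p=s["ee_pos"]; y=np.radians(s["ee_rot"][2]); d=np.array([tx,ty,tz])-p
    a=np.degrees(y)
    print("pos",np.round(p,1),"psi %.1f"%a,"w",round(s["gripper_width"],1),"F",np.round(s["force"],1),"t",round(s["time_s"],1))
    ux=(np.cos(y)*d[0]+np.sin(y)*d[1])/20; uy=(np.sin(y)*d[0]-np.cos(y)*d[1])/20; uz=-d[2]/20
    print("units dx %.2f dy %.2f dz %.2f"%(ux,uy,uz), "yaw %.2f"%(-np.radians((psi-a+180)%360-180)/.15) if psi is not None else "")
delta(*[float(v) for v in sys.argv[1:]])
E
echo
```

drive_tool(
  moves=[
    {"claw": -0.25,"dx": 1,"dy": 0,"dz": 0,"yaw": -1},
    {"claw": -0.25,"dx": 1,"dy": 0,"dz": 0,"yaw": -1},
    {"claw": -0.25,"dx": 1,"dy": 0.3,"dz": 0,"yaw": -1},
    {"claw": -0.25,"dx": 1,"dy": 0.5,"dz": 0,"yaw": -1},
    {"claw": -0.25,"dx": 1,"dy": 0.6,"dz": 0,"yaw": -1},
  ],
)

```text
time_s: 1.35
ee_pos: [238.4, -427.2, 273.8]
ee_rot: [-180.0, -0.8, 106.0]
force: [-0.5, -0.9, 0.5]
gripper_width: 57.2
```

drive_tool(
  moves=[
    {"claw": -0.25,"dx": 1,"dy": 1,"dz": 0,"yaw": -1},
    {"claw": -0.25,"dx": 1,"dy": 1,"dz": 0,"yaw": -1},
    {"claw": -0.25,"dx": 0.8,"dy": 1,"dz": 0,"yaw": -1},
    {"claw": -0.25,"dx": 0.6,"dy": 1,"dz": 0,"yaw": -1},
    {"claw": -0.25,"dx": 0.5,"dy": 1,"dz": 0,"yaw": -1},
  ],
)

```text
time_s: 1.98
ee_pos: [281.5, -302.0, 273.2]
ee_rot: [179.3, -0.8, 150.4]
force: [-0.1, 1.1, 0.8]
gripper_width: 57.1
```

```bash
python3 d.py 597 80.5 260 159
```

```text
pos [ 281.5 -302.   273.2] psi 150.4 w 57.1 F [-0.1  1.1  0.8] t 2.0
units dx -4.27 dy 24.42 dz 0.66 yaw -1.00
```

drive_tool(
  moves=[
    {"claw": -0.25,"dx": 0,"dy": 1,"dz": 0,"yaw": -1},
    {"claw": -0.25,"dx": -0.35,"dy": 1,"dz": 0,"yaw": 0},
    {"claw": -0.25,"dx": -0.35,"dy": 1,"dz": 0,"yaw": 0},
    {"claw": -0.25,"dx": -0.35,"dy": 1,"dz": 0,"yaw": 0},
    {"claw": -0.25,"dx": -0.35,"dy": 1,"dz": 0,"yaw": 0},
  ],
)

```text
time_s: 2.6
ee_pos: [345.9, -215.3, 272.8]
ee_rot: [179.2, -0.9, 159.3]
force: [0.0, -0.4, 0.7]
gripper_width: 56.8
```

drive_tool(
  moves=[
    {"claw": -0.25,"dx": -0.35,"dy": 1,"dz": 0,"yaw": 0},
    {"claw": -0.25,"dx": -0.35,"dy": 1,"dz": 0,"yaw": 0},
    {"claw": -0.25,"dx": -0.35,"dy": 1,"dz": 0,"yaw": 0},
    {"claw": -0.25,"dx": -0.35,"dy": 1,"dz": 0,"yaw": 0},
    {"claw": -0.25,"dx": -0.35,"dy": 1,"dz": 0,"yaw": 0},
  ],
)

```text
time_s: 3.22
ee_pos: [414.7, -130.6, 271.9]
ee_rot: [179.2, -1.1, 159.3]
force: [0.1, 0.2, -0.1]
gripper_width: 57.0
```

drive_tool(
  moves=[
    {"claw": -0.25,"dx": -0.35,"dy": 1,"dz": 0,"yaw": 0},
    {"claw": -0.25,"dx": -0.35,"dy": 1,"dz": 0,"yaw": 0},
    {"claw": -0.25,"dx": -0.35,"dy": 1,"dz": 0,"yaw": 0},
    {"claw": -0.25,"dx": -0.35,"dy": 1,"dz": 0,"yaw": 0},
    {"claw": -0.25,"dx": -0.35,"dy": 1,"dz": 0,"yaw": 0},
  ],
)

```text
time_s: 3.85
ee_pos: [483.4, -46.1, 270.6]
ee_rot: [179.2, -1.3, 159.3]
force: [-0.1, 0.3, -0.9]
gripper_width: 56.9
```

```bash
python3 d.py 597 80.5 260 159
```

```text
pos [483.4 -46.1 270.6] psi 159.3 w 56.9 F [-0.1  0.3 -0.9] t 3.9
units dx -3.08 dy 7.93 dz 0.53 yaw 0.04
```

drive_tool(
  moves=[
    {"claw": -0.25,"dx": -0.4,"dy": 1,"dz": 0,"yaw": 0},
    {"claw": -0.25,"dx": -0.4,"dy": 1,"dz": 0,"yaw": 0},
    {"claw": -0.25,"dx": -0.4,"dy": 1,"dz": 0,"yaw": 0},
    {"claw": -0.25,"dx": -0.4,"dy": 1,"dz": 0,"yaw": 0},
    {"claw": -0.25,"dx": -0.4,"dy": 1,"dz": 0,"yaw": 0},
  ],
)

```text
time_s: 4.47
ee_pos: [560.1, 38.1, 270.1]
ee_rot: [179.2, -1.4, 159.3]
force: [-0.5, 0.1, 0.3]
gripper_width: 57.1
```

drive_tool(
  moves=[
    {"claw": -0.25,"dx": -0.4,"dy": 1,"dz": 0,"yaw": 0},
    {"claw": -0.25,"dx": -0.4,"dy": 1,"dz": 0,"yaw": 0},
    {"claw": -0.25,"dx": -0.3,"dy": 0.8,"dz": 0,"yaw": 0},
  ],
)

```text
time_s: 4.85
ee_pos: [603.6, 86.4, 269.8]
ee_rot: [179.3, -1.4, 159.4]
force: [0.4, -0.2, 0.2]
gripper_width: 57.0
```

```bash
python3 d.py 597 80.5 172 159; python3 - <<'E'
from h import *
print(telemetry.state()["ee_rot"])
for n in("scene","top"):
    f=grab_frame(n); cv2.imwrite(f"pics/{n}1.png",f["color"])
E
```

```text
pos [603.6  86.4 269.8] psi 159.4 w 57.0 F [ 0.4 -0.2  0.2] t 4.8
units dx 0.21 dy -0.39 dz 4.89 yaw 0.04
[179.26135395  -1.43032835 159.35853373]
```

View pics/scene1.png

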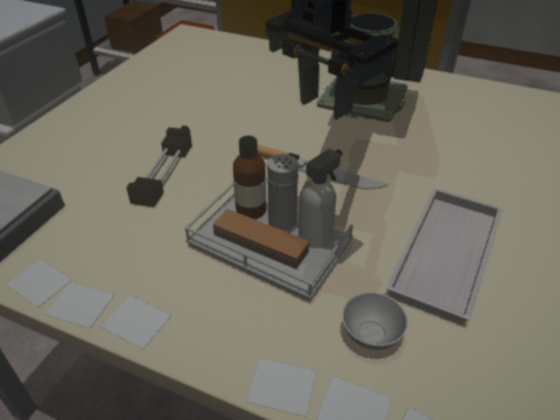

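The scene view shows the open fingers above the spray head at (325,160), with the other items unmoved. I'll go down now.

drive_tool(
  moves=[
    {"claw": -0.25,"dx": 0.2,"dy": -0.35,"dz": 0.8,"yaw": 0},
    {"claw": -0.25,"dx": 0,"dy": 0,"dz": 0.9,"yaw": 0},
    {"claw": -0.25,"dx": 0,"dy": 0,"dz": 0.9,"yaw": 0},
    {"claw": -0.25,"dx": 0,"dy": 0,"dz": 0.4,"yaw": 0},
    {"claw": -0.25,"dx": 0,"dy": 0,"dz": 0,"yaw": 0},
  ],
)

```text
time_s: 5.58
ee_pos: [595.4, 81.0, 208.9]
ee_rot: [179.4, -1.4, 159.4]
force: [0.6, -0.5, -0.6]
gripper_width: 56.7
```

```bash
python3 d.py 597 80.5 172 159
```

```text
pos [595.4  81.  208.9] psi 159.4 w 56.7 F [ 0.6 -0.5 -0.6] t 5.6
units dx -0.08 dy 0.01 dz 1.85 yaw 0.04
```

drive_tool(
  moves=[
    {"claw": -0.25,"dx": -0.1,"dy": 0,"dz": 0.8,"yaw": 0},
    {"claw": -0.25,"dx": 0,"dy": 0,"dz": 0.7,"yaw": 0},
    {"claw": -0.25,"dx": 0,"dy": 0,"dz": 0.3,"yaw": 0},
    {"claw": -0.25,"dx": 0,"dy": 0,"dz": 0,"yaw": 0},
  ],
)

```text
time_s: 6.08
ee_pos: [597.1, 80.8, 171.3]
ee_rot: [179.3, -1.3, 159.4]
force: [0.3, 0.4, 0.5]
gripper_width: 57.4
```

```bash
python3 d.py 597 80.5 172 159;  python3 - <<'E'
from h import *
f=grab_frame("scene"); im=cv2.convertScaleAbs(f["color"][110:270,200:380],alpha=1.7,beta=15); cv2.imwrite("pics/s2.png",cv2.resize(im,None,fx=4,fy=3.7))
E
```

```text
pos [597.1  80.8 171.3] psi 159.4 w 57.4 F [0.3 0.4 0.5] t 6.1
units dx 0.00 dy -0.01 dz -0.03 yaw 0.04
```

View pics/s2.png

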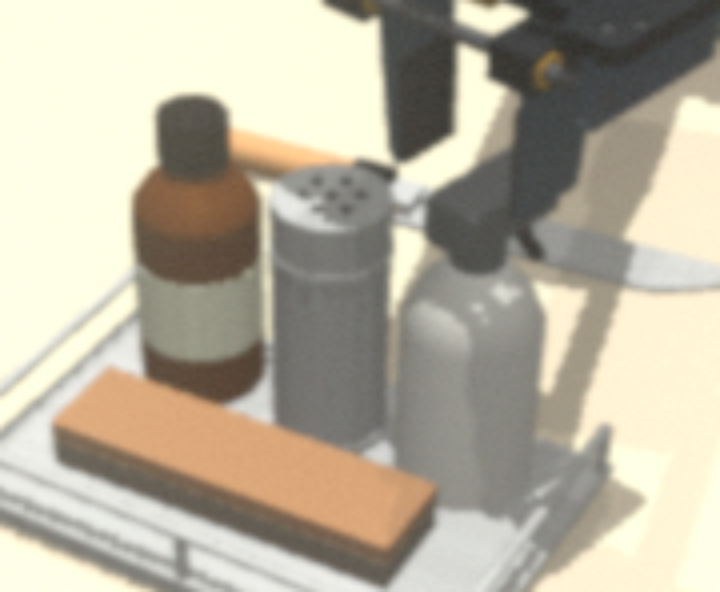

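The fingers straddle the spray head (crop 470,200) and clear the shaker. I'll close them.

drive_tool(
  moves=[
    {"claw": 1,"dx": 0,"dy": 0,"dz": 0,"yaw": 0},
    {"claw": 1,"dx": 0,"dy": 0,"dz": 0,"yaw": 0},
    {"claw": 1,"dx": 0,"dy": 0,"dz": 0,"yaw": 0},
    {"claw": 1,"dx": 0,"dy": 0,"dz": 0,"yaw": 0},
  ],
  grip_force=30,
)

```text
time_s: 6.62
ee_pos: [598.1, 80.9, 173.0]
ee_rot: [179.2, -1.2, 159.4]
force: [-0.2, 1.3, -0.1]
gripper_width: 20.0
```

drive_tool(
  moves=[
    {"claw": 1,"dx": 0,"dy": 0,"dz": 0,"yaw": 0},
  ],
)

```text
time_s: 6.75
ee_pos: [598.2, 80.9, 173.0]
ee_rot: [179.2, -1.2, 159.4]
force: [-0.1, 0.1, -0.4]
gripper_width: 9.6
```

```bash
python3 d.py 597 80.5 172 159;  python3 - <<'E'
from h import *
f=grab_frame("scene"); im=cv2.convertScaleAbs(f["color"][110:270,200:380],alpha=1.7,beta=15); cv2.imwrite("pics/s3.png",cv2.resize(im,None,fx=4,fy=3.7))
f=grab_frame("top"); im=cv2.convertScaleAbs(f["color"][135:250,180:360],alpha=1.7,beta=15); cv2.imwrite("pics/t3.png",cv2.resize(im,None,fx=4,fy=4))
E
```

```text
pos [598.2  80.9 173. ] psi 159.4 w 9.6 F [-0.1  0.1 -0.4] t 6.8
units dx 0.05 dy -0.04 dz 0.05 yaw 0.04
```

View pics/s3.png

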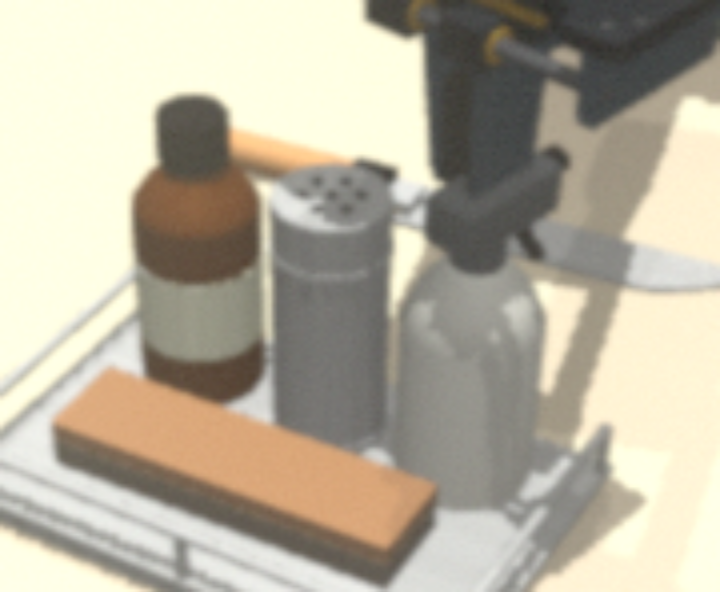

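View pics/t3.png

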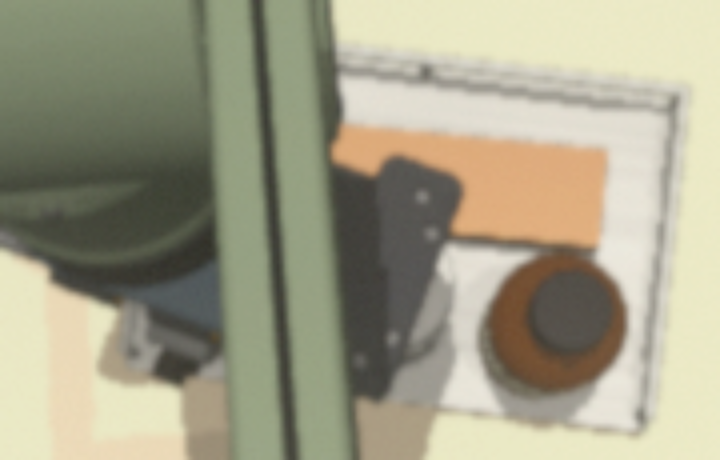

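```bash
python3 - <<'E'
from m import *
for p in [(598,81,173),(598,81,193),(598,81,203),(598,81,213),(560,81,173),(597,80.5,201)]:
    u,v=proj(g,p); print(p,round((u-200)*4),round((v-110)*3.7), " px",round(u,1),round(v,1))
E
```

```text
(598, 81, 173) 475 239  px 318.8 174.6
(598, 81, 193) 478 204  px 319.5 165.2
(598, 81, 203) 479 186  px 319.8 160.4
(598, 81, 213) 481 168  px 320.1 155.5
(560, 81, 173) 505 194  px 326.3 162.6
(597, 80.5, 201) 479 188  px 319.7 160.9
```

```bash
python3 - <<'E'
from m import *
def P(p):
    u,v=proj(g,p); return (round((u-200)*4),round((v-110)*3.7))
c=np.array([597.1,80.8]); j=np.array([.352,.936]); w=np.array([.936,-.352])
for z in (171,190,205):
  print(z,"L finger", [P([*(c+j*a+w*b),z]) for a in(-28,-42) for b in(-16,16)],"R",[P([*(c+j*a+w*b),z]) for a in(28,42) for b in(-16,16)])
E
```

```text
171 L finger [(451, 201), (402, 231), (427, 189), (378, 218)] R [(550, 252), (501, 283), (575, 265), (527, 297)]
190 L finger [(453, 169), (403, 198), (429, 157), (379, 185)] R [(553, 219), (504, 250), (579, 232), (530, 263)]
205 L finger [(455, 142), (405, 171), (430, 130), (380, 159)] R [(556, 192), (506, 223), (583, 205), (533, 236)]
```

```bash
python3 - <<'E'
from m import *
im=cv2.imread("pics/scene1.png")[0:150,240:420]; cv2.imwrite("pics/s1c.png",cv2.resize(cv2.convertScaleAbs(im,alpha=2,beta=15),None,fx=4,fy=4))
def P(p):
    u,v=proj(g,p); return (round((u-240)*4),round((v)*4))
c=np.array([603.6,86.4]); j=np.array([.352,.936]); w=np.array([.936,-.352])
for z in (270,290,305):
  print(z,"L finger", [P([*(c+j*a+w*b),z]) for a in(-28,-42) for b in(-16,16)],"R",[P([*(c+j*a+w*b),z]) for a in(28,42) for b in(-16,16)])
E
```

```text
270 L finger [(310, 473), (257, 503), (284, 460), (231, 490)] R [(418, 526), (365, 558), (446, 539), (394, 573)]
290 L finger [(312, 429), (259, 459), (286, 417), (232, 446)] R [(422, 481), (369, 514), (451, 495), (398, 528)]
305 L finger [(314, 396), (260, 425), (288, 384), (233, 413)] R [(426, 447), (372, 479), (455, 461), (401, 493)]
```

View pics/s1c.png

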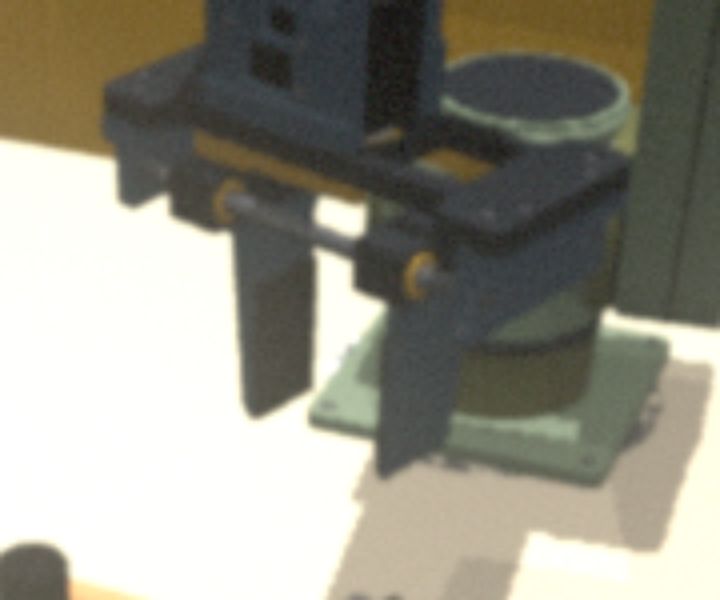

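View pics/top1.png

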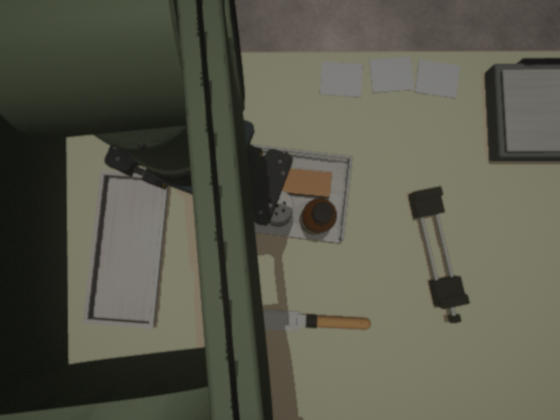

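drive_tool(
  moves=[
    {"claw": 0.3,"dx": 0,"dy": 0,"dz": -1,"yaw": 0},
    {"claw": 0.3,"dx": 0,"dy": 0,"dz": -1,"yaw": 0},
    {"claw": 0.3,"dx": 0,"dy": -1,"dz": -1,"yaw": 0},
    {"claw": 0.3,"dx": 0,"dy": -1,"dz": 0,"yaw": 0},
    {"claw": 0.3,"dx": 0,"dy": -1,"dz": 0,"yaw": 0},
  ],
)

```text
time_s: 7.48
ee_pos: [576.7, 22.6, 232.0]
ee_rot: [179.3, -1.3, 159.5]
force: [0.5, -1.0, 0.1]
gripper_width: 32.2
```

drive_tool(
  moves=[
    {"claw": 0.3,"dx": 0,"dy": -1,"dz": 0,"yaw": 0},
    {"claw": 0.3,"dx": 0,"dy": -1,"dz": 0,"yaw": 0},
    {"claw": 0.3,"dx": 0,"dy": -1,"dz": 0,"yaw": 0},
    {"claw": 0.3,"dx": 0,"dy": -1,"dz": 0,"yaw": 0},
    {"claw": 0.3,"dx": 0,"dy": -1,"dz": 0,"yaw": 0},
  ],
)

```text
time_s: 8.1
ee_pos: [537.6, -78.1, 228.6]
ee_rot: [179.4, -1.5, 159.4]
force: [-0.2, -0.4, 0.1]
gripper_width: 31.8
```

drive_tool(
  moves=[
    {"claw": 0.3,"dx": 0,"dy": -1,"dz": 0,"yaw": 0},
    {"claw": 0.3,"dx": 0,"dy": -1,"dz": 0,"yaw": 0},
    {"claw": 0.3,"dx": 0,"dy": -1,"dz": 0,"yaw": 0},
    {"claw": 0.3,"dx": 0,"dy": -1,"dz": 0,"yaw": 0},
    {"claw": 0.3,"dx": 0,"dy": -1,"dz": 0,"yaw": 0},
  ],
)

```text
time_s: 8.72
ee_pos: [499.3, -178.5, 227.4]
ee_rot: [179.4, -1.5, 159.4]
force: [-0.1, -0.5, 0.3]
gripper_width: 31.7
```

drive_tool(
  moves=[
    {"claw": 0.3,"dx": 0,"dy": -0.3,"dz": 1,"yaw": 0},
    {"claw": 0.3,"dx": 0,"dy": 0,"dz": 1,"yaw": 0},
    {"claw": 0.3,"dx": 0,"dy": 0,"dz": 1,"yaw": 0},
    {"claw": 0.3,"dx": 0,"dy": 0,"dz": 1,"yaw": 0},
    {"claw": 0.3,"dx": 0,"dy": 0,"dz": 0,"yaw": 0},
  ],
)

```text
time_s: 9.35
ee_pos: [493.2, -187.9, 145.8]
ee_rot: [179.4, -1.4, 159.1]
force: [-1.0, 0.0, 0.0]
gripper_width: 31.9
```

```bash
python3 d.py 597 80.5 172 159;  python3 - <<'E'
from h import *
print(telemetry.state()["ee_rot"],telemetry.state()["qpos"])
for n in("scene","top"):
    f=grab_frame(n); np.save(f"{n}4.npy",f,allow_pickle=True); cv2.imwrite(f"pics/{n}4.png",cv2.convertScaleAbs(f["color"],alpha=1.7,beta=15))
E
```

```text
pos [ 493.2 -187.9  145.8] psi 159.1 w 31.9 F [-1.  0.  0.] t 9.3
units dx -0.07 dy 14.39 dz -1.31 yaw 0.01
[179.4035533   -1.36900628 159.12193396] [-22.50361988  16.12877149  97.41845988   0.60183475  67.83924379
 -91.8521898 ]
```

View pics/scene4.png

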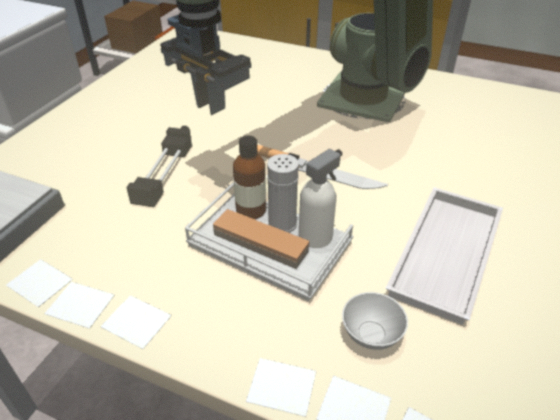

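View pics/top4.png

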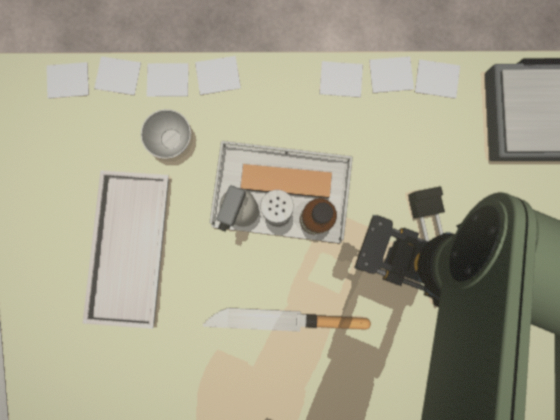

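```bash
python3 - <<'E'
from m import *
def c(n,x,y,w,h,s): cv2.imwrite(f"pics/{n}4c.png",cv2.resize(cv2.imread(f"pics/{n}4.png")[y:y+h,x:x+w],None,fx=s,fy=s,interpolation=cv2.INTER_CUBIC))
c("top",330,200,130,110,5); c("scene",150,30,120,90,6)
s=[493.2,-187.9]
for z in (120,146,183):
  u,v=proj(f,[*s,z]); a,b=proj(g,[*s,z]); print(z,"top px %.1f %.1f crop %d %d"%(u,v,(u-330)*5,(v-200)*5),"scene %.1f %.1f crop %d %d"%(a,b,(a-150)*6,(b-30)*6))
E
```

```text
120 top px 388.3 262.2 crop 291 311 scene 213.6 135.0 crop 381 630
146 top px 392.6 262.8 crop 312 314 scene 212.6 124.3 crop 375 565
183 top px 399.2 263.8 crop 346 318 scene 211.1 108.4 crop 366 470
```

View pics/top4c.png

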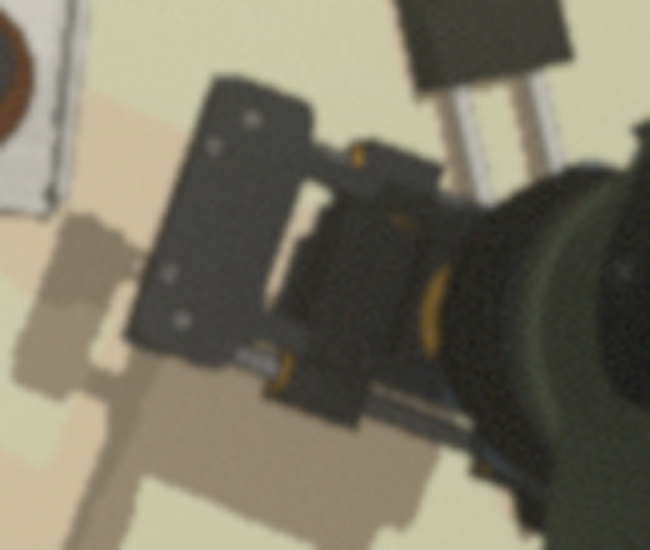

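View pics/scene4c.png

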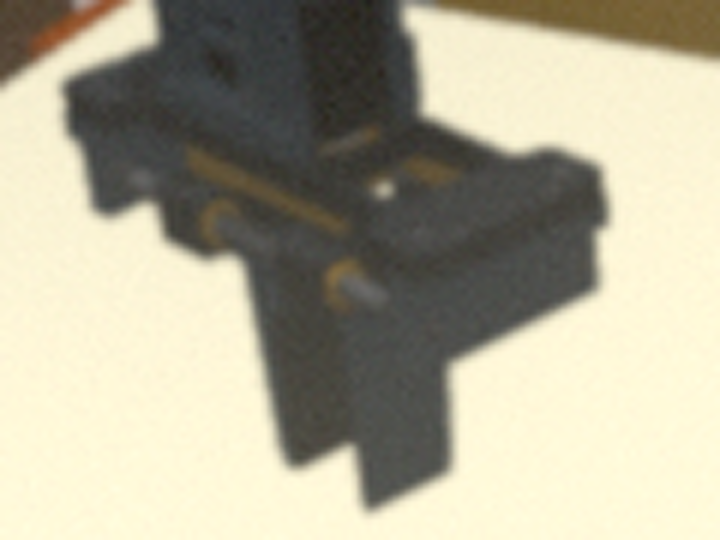

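```bash
python3 - <<'E'
from m import *
def tri(a,b):
    o1,d1=ray(f,*a);o2,d2=ray(g,*b)
    A=np.stack([d1,-d2],1); t=np.linalg.lstsq(A,o2-o1,rcond=None)[0]; p,q=o1+d1*t[0],o2+d2*t[1]; return np.round((p+q)/2,1),round(np.linalg.norm(p-q),1)
T=lambda x,y:(x/5+330,y/5+200); S=lambda x,y:(x/6+150,y/6+30)
print(tri(T(219,220),S(478,212)))
print("far end corner",tri(T(220,78),S(600,165)), tri(T(310,105),S(550,150)),tri(T(133,340),S(395,265)))
c=np.array([493.2,-187.9]); j=np.array([.352,.936])
p,_=tri(T(219,220),S(478,212)); d=p[:2]-c; print("along jaw",d@j,"across",d@[.936,-.352])
E
```

```text
(array([ 524.8, -119.9,  302. ]), np.float64(2.0))
far end corner (array([551.2, -90.1, 339.5]), np.float64(43.2)) (array([ 544.2, -110.6,  338.4]), np.float64(46.0)) (array([ 504.4, -129. ,  270.7]), np.float64(59.5))
along jaw 74.7712 across 5.64159999999997
```

The scene view shows the tips at crop (365,480). That fits the reported x and y but sits about 37 mm above the reported z, and it agrees with the earlier empty closing above the spray head. I'll treat real tip z as reported z + 37 from here on. Going back for the spray.

drive_tool(
  moves=[
    {"claw": -0.25,"dx": 0,"dy": 0,"dz": -1,"yaw": 0},
    {"claw": -0.25,"dx": 0,"dy": 0.3,"dz": -1,"yaw": 0},
    {"claw": -0.25,"dx": 0,"dy": 1,"dz": -1,"yaw": 0},
    {"claw": -0.25,"dx": 0,"dy": 1,"dz": -0.2,"yaw": 0},
    {"claw": -0.25,"dx": 0,"dy": 1,"dz": 0,"yaw": 0},
  ],
)

```text
time_s: 10.07
ee_pos: [522.3, -129.2, 220.9]
ee_rot: [179.4, -0.5, 159.0]
force: [0.2, 0.7, -0.0]
gripper_width: 57.1
```

drive_tool(
  moves=[
    {"claw": -0.25,"dx": 0,"dy": 1,"dz": 0,"yaw": 0},
    {"claw": -0.25,"dx": 0,"dy": 1,"dz": 0,"yaw": 0},
    {"claw": -0.25,"dx": 0,"dy": 1,"dz": 0,"yaw": 0},
    {"claw": -0.25,"dx": 0,"dy": 1,"dz": 0,"yaw": 0},
    {"claw": -0.25,"dx": 0,"dy": 1,"dz": 0,"yaw": 0},
  ],
)

```text
time_s: 10.7
ee_pos: [561.2, -31.3, 225.3]
ee_rot: [179.3, -0.1, 159.0]
force: [0.1, 0.5, 0.8]
gripper_width: 57.1
```

drive_tool(
  moves=[
    {"claw": -0.25,"dx": 0,"dy": 1,"dz": 0,"yaw": 0},
    {"claw": -0.25,"dx": 0,"dy": 1,"dz": 0,"yaw": 0},
    {"claw": -0.25,"dx": 0,"dy": 1,"dz": 0,"yaw": 0},
    {"claw": -0.25,"dx": 0,"dy": 0.6,"dz": 0,"yaw": 0},
    {"claw": -0.25,"dx": 0,"dy": 0,"dz": 0,"yaw": 0},
  ],
)

```text
time_s: 11.32
ee_pos: [589.3, 42.2, 225.6]
ee_rot: [179.4, -0.2, 159.1]
force: [0.1, -0.6, -0.3]
gripper_width: 56.8
```

```bash
python3 d.py 597 80.5 135 159
```

```text
pos [589.3  42.2 225.6] psi 159.1 w 56.8 F [ 0.1 -0.6 -0.3] t 11.3
units dx 0.32 dy 1.93 dz 4.53 yaw 0.01
```

drive_tool(
  moves=[
    {"claw": -0.25,"dx": 0.3,"dy": 1,"dz": 0.3,"yaw": 0},
    {"claw": -0.25,"dx": 0,"dy": 0.9,"dz": 0.6,"yaw": 0},
    {"claw": -0.25,"dx": 0,"dy": 0,"dz": 0.8,"yaw": 0},
    {"claw": -0.25,"dx": 0,"dy": 0,"dz": 0.4,"yaw": 0},
    {"claw": -0.25,"dx": 0,"dy": 0,"dz": 0,"yaw": 0},
  ],
)

```text
time_s: 11.95
ee_pos: [596.6, 81.9, 179.8]
ee_rot: [179.5, -0.3, 159.1]
force: [-0.4, 0.1, -0.2]
gripper_width: 57.0
```

```bash
python3 d.py 597 80.5 135 159
```

```text
pos [596.6  81.9 179.8] psi 159.1 w 57.0 F [-0.4  0.1 -0.2] t 11.9
units dx -0.05 dy -0.06 dz 2.24 yaw 0.01
```

drive_tool(
  moves=[
    {"claw": -0.25,"dx": 0,"dy": -0.05,"dz": 0.7,"yaw": 0},
    {"claw": -0.25,"dx": 0,"dy": 0,"dz": 0.6,"yaw": 0},
    {"claw": -0.25,"dx": 0,"dy": 0,"dz": 0.5,"yaw": 0},
    {"claw": -0.25,"dx": 0,"dy": 0,"dz": 0.3,"yaw": 0},
    {"claw": -0.25,"dx": 0,"dy": 0,"dz": 0,"yaw": 0},
  ],
)

```text
time_s: 12.58
ee_pos: [596.1, 80.2, 135.0]
ee_rot: [179.5, -0.3, 159.0]
force: [-0.1, 0.2, 0.5]
gripper_width: 57.1
```

```bash
python3 d.py 597 80.5 135 159;  python3 - <<'E'
from h import *
f=grab_frame("scene"); im=cv2.convertScaleAbs(f["color"][110:270,200:380],alpha=1.7,beta=15); cv2.imwrite("pics/s5.png",cv2.resize(im,None,fx=4,fy=3.7))
E
```

```text
pos [596.1  80.2 135. ] psi 159.0 w 57.1 F [-0.1  0.2  0.5] t 12.6
units dx -0.04 dy 0.03 dz -0.00 yaw -0.00
```

View pics/s5.png

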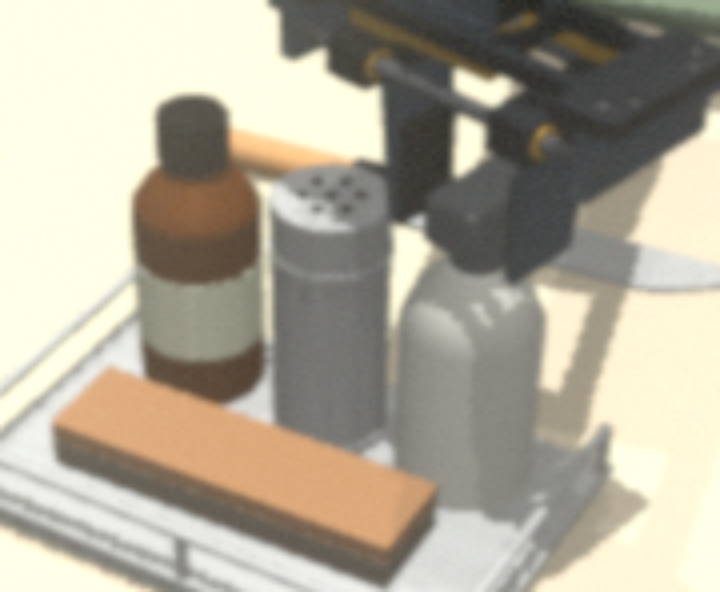

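The fingers now sit on both sides of the spray head, with tips at crop (505,275), near the head's bottom. I'll close again.

drive_tool(
  moves=[
    {"claw": 1,"dx": 0,"dy": 0,"dz": 0,"yaw": 0},
    {"claw": 1,"dx": 0,"dy": 0,"dz": 0,"yaw": 0},
    {"claw": 1,"dx": 0,"dy": 0,"dz": 0,"yaw": 0},
    {"claw": 1,"dx": 0,"dy": 0,"dz": 0,"yaw": 0},
    {"claw": 1,"dx": 0,"dy": 0,"dz": 0,"yaw": 0},
  ],
  grip_force=30,
)

```text
time_s: 13.25
ee_pos: [597.1, 80.3, 136.5]
ee_rot: [179.4, -0.1, 159.0]
force: [0.4, -0.6, 0.3]
gripper_width: 28.1
```

```bash
python3 d.py 599.8 312.7 181
```

```text
pos [597.1  80.3 136.5] psi 159.0 w 28.1 F [ 0.4 -0.6  0.3] t 13.2
units dx 4.04 dy 10.90 dz -2.23
```

drive_tool(
  moves=[
    {"claw": 1,"dx": 0,"dy": 0,"dz": -0.5,"yaw": 0},
    {"claw": 1,"dx": 0,"dy": 0,"dz": -0.8,"yaw": 0},
    {"claw": 1,"dx": 0,"dy": 0,"dz": -0.9,"yaw": 0},
    {"claw": 1,"dx": 0.1,"dy": 0.3,"dz": -0.6,"yaw": 0},
    {"claw": 1,"dx": 0.2,"dy": 0.5,"dz": -0.2,"yaw": 0},
  ],
)

```text
time_s: 13.88
ee_pos: [596.1, 97.2, 199.0]
ee_rot: [179.5, -0.3, 158.9]
force: [-0.1, 0.3, -3.9]
gripper_width: 27.9
```

drive_tool(
  moves=[
    {"claw": 1,"dx": 0.37,"dy": 1,"dz": 0,"yaw": 0},
    {"claw": 1,"dx": 0.37,"dy": 1,"dz": 0,"yaw": 0},
    {"claw": 1,"dx": 0.37,"dy": 1,"dz": 0,"yaw": 0},
    {"claw": 1,"dx": 0.37,"dy": 1,"dz": 0,"yaw": 0},
    {"claw": 1,"dx": 0.37,"dy": 1,"dz": 0,"yaw": 0},
  ],
)

```text
time_s: 14.5
ee_pos: [596.3, 212.7, 198.5]
ee_rot: [179.5, -0.5, 159.0]
force: [0.7, 0.6, -4.1]
gripper_width: 28.1
```

drive_tool(
  moves=[
    {"claw": 1,"dx": 0.37,"dy": 1,"dz": 0,"yaw": 0},
    {"claw": 1,"dx": 0.37,"dy": 1,"dz": 0,"yaw": 0},
    {"claw": 1,"dx": 0.37,"dy": 1,"dz": 0,"yaw": 0},
    {"claw": 1,"dx": 0.3,"dy": 0.8,"dz": 0,"yaw": 0},
    {"claw": 1,"dx": 0.1,"dy": 0.3,"dz": 0,"yaw": 0},
  ],
)

```text
time_s: 15.12
ee_pos: [597.4, 307.9, 198.9]
ee_rot: [179.5, -0.5, 159.1]
force: [0.2, -1.1, -5.2]
gripper_width: 28.1
```

```bash
python3 d.py 599.8 312.7 119.5
```

```text
pos [597.4 307.9 198.9] psi 159.1 w 28.1 F [ 0.2 -1.1 -5.2] t 15.1
units dx -0.03 dy 0.27 dz 3.97
```

drive_tool(
  moves=[
    {"claw": 1,"dx": 0,"dy": 0.1,"dz": 0.8,"yaw": 0},
    {"claw": 1,"dx": 0,"dy": 0,"dz": 0.9,"yaw": 0},
    {"claw": 1,"dx": 0,"dy": 0,"dz": 0.9,"yaw": 0},
    {"claw": 1,"dx": 0,"dy": 0,"dz": 0.6,"yaw": 0},
    {"claw": 1,"dx": 0,"dy": 0,"dz": 0.2,"yaw": 0},
  ],
)

```text
time_s: 15.75
ee_pos: [597.2, 307.4, 125.1]
ee_rot: [179.8, -0.6, 159.0]
force: [-0.1, -0.0, -4.7]
gripper_width: 28.1
```

```bash
python3 d.py 599.8 312.7 119.5
```

```text
pos [597.2 307.4 125.1] psi 159.0 w 28.1 F [-0.1 -0.  -4.7] t 15.8
units dx -0.02 dy 0.29 dz 0.28
```

drive_tool(
  moves=[
    {"claw": 1,"dx": 0,"dy": 0,"dz": 0.15,"yaw": 0},
    {"claw": 1,"dx": 0,"dy": 0,"dz": 0.1,"yaw": 0},
    {"claw": 1,"dx": 0,"dy": 0,"dz": 0.05,"yaw": 0},
  ],
)

```text
time_s: 16.12
ee_pos: [598.0, 307.3, 119.7]
ee_rot: [179.7, -0.5, 158.9]
force: [0.0, 0.8, -3.7]
gripper_width: 27.2
```

drive_tool(
  moves=[
    {"claw": 1,"dx": 0,"dy": 0,"dz": 0.1,"yaw": 0},
    {"claw": 1,"dx": 0,"dy": 0,"dz": 0,"yaw": 0},
  ],
)

```text
time_s: 16.38
ee_pos: [598.4, 307.7, 120.1]
ee_rot: [179.6, -0.4, 158.9]
force: [-0.2, -0.3, -4.1]
gripper_width: 27.9
```

drive_tool(
  moves=[
    {"claw": 1,"dx": 0,"dy": 0,"dz": 0.15,"yaw": 0},
    {"claw": 1,"dx": 0,"dy": 0,"dz": 0.1,"yaw": 0},
  ],
)

```text
time_s: 16.62
ee_pos: [598.9, 308.1, 119.6]
ee_rot: [179.5, -0.2, 158.9]
force: [-3.3, -0.7, 5.5]
gripper_width: 28.0
```

Contact: the force has changed sign. I'll release, opening to about 56 mm.

drive_tool(
  moves=[
    {"claw": -0.25,"dx": 0,"dy": 0,"dz": 0,"yaw": 0},
    {"claw": -0.25,"dx": 0,"dy": 0,"dz": 0,"yaw": 0},
    {"claw": -0.25,"dx": 0,"dy": 0,"dz": 0,"yaw": 0},
    {"claw": -0.25,"dx": 0,"dy": 0,"dz": -0.5,"yaw": 0},
    {"claw": -0.25,"dx": 0,"dy": 0,"dz": -1,"yaw": 0},
  ],
)

```text
time_s: 17.25
ee_pos: [599.6, 308.2, 150.3]
ee_rot: [179.4, -0.2, 158.9]
force: [0.4, 0.7, 0.4]
gripper_width: 56.8
```

drive_tool(
  moves=[
    {"claw": -0.25,"dx": 0,"dy": 0,"dz": -1,"yaw": 0},
    {"claw": -0.25,"dx": 0,"dy": 0,"dz": -1,"yaw": 0},
    {"claw": -0.25,"dx": 0,"dy": 0,"dz": -1,"yaw": 0},
    {"claw": -0.25,"dx": 0,"dy": 0,"dz": -1,"yaw": 1},
    {"claw": -0.7,"dx": 0,"dy": 0,"dz": 0,"yaw": 1},
  ],
)

```text
time_s: 17.88
ee_pos: [601.3, 308.0, 238.3]
ee_rot: [179.1, -0.2, 141.2]
force: [0.4, 0.3, 0.2]
gripper_width: 64.5
```

```bash
python3 d.py 587.6 9.3 160 128; python3 - <<'E'
from h import *
f=grab_frame("scene"); cv2.imwrite("pics/s6.png",cv2.convertScaleAbs(f["color"],alpha=1.7,beta=15))
E
```

```text
pos [601.3 308.  238.3] psi 141.2 w 64.5 F [0.4 0.3 0.2] t 17.9
units dx -8.82 dy -12.07 dz 3.92 yaw 1.54
```

View pics/s6.png

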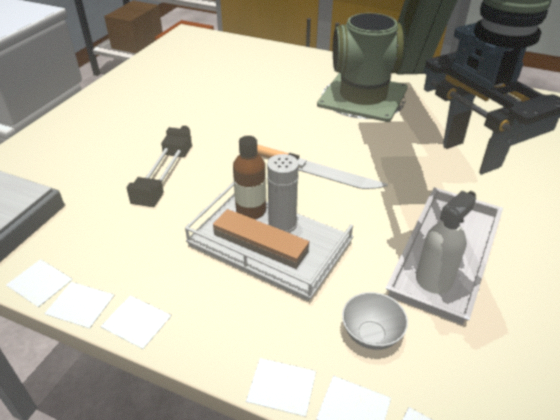

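The spray stands upright in the tray at (440,265). Next is the shaker.

drive_tool(
  moves=[
    {"claw": -0.7,"dx": -0.6,"dy": -1,"dz": 0,"yaw": 0.8},
    {"claw": -0.7,"dx": -0.8,"dy": -1,"dz": 0,"yaw": 0.7},
    {"claw": -0.7,"dx": -0.9,"dy": -0.9,"dz": 0,"yaw": 0},
    {"claw": -0.7,"dx": -0.9,"dy": -0.8,"dz": 0,"yaw": 0},
    {"claw": -0.7,"dx": -1,"dy": -0.8,"dz": 0,"yaw": 0},
  ],
)

```text
time_s: 18.55
ee_pos: [589.3, 181.6, 236.3]
ee_rot: [179.2, -0.4, 128.7]
force: [-0.3, -0.5, 0.9]
gripper_width: 77.8
```

drive_tool(
  moves=[
    {"claw": -0.7,"dx": -1,"dy": -0.8,"dz": 0.2,"yaw": 0},
    {"claw": -0.7,"dx": -1,"dy": -0.8,"dz": 0.2,"yaw": 0},
    {"claw": -0.7,"dx": -1,"dy": -0.8,"dz": 0.2,"yaw": 0},
    {"claw": -0.7,"dx": -1,"dy": -0.8,"dz": 0.2,"yaw": 0},
    {"claw": -0.7,"dx": -1,"dy": -0.8,"dz": 0.2,"yaw": 0},
  ],
)

```text
time_s: 19.18
ee_pos: [589.6, 46.7, 215.2]
ee_rot: [179.1, -0.3, 129.6]
force: [-0.4, 0.4, -0.1]
gripper_width: 77.4
```

```bash
python3 d.py 587.6 9.3 170 128
```

```text
pos [589.6  46.7 215.2] psi 129.6 w 77.4 F [-0.4  0.4 -0.1] t 19.2
units dx -1.38 dy -1.27 dz 2.26 yaw 0.19
```

drive_tool(
  moves=[
    {"claw": -0.7,"dx": -0.8,"dy": -0.7,"dz": 0.5,"yaw": 0.15},
    {"claw": -0.7,"dx": -0.4,"dy": -0.4,"dz": 0.6,"yaw": 0},
    {"claw": -0.7,"dx": 0,"dy": 0,"dz": 0.4,"yaw": 0},
    {"claw": -0.7,"dx": 0,"dy": 0,"dz": 0,"yaw": 0},
  ],
)

```text
time_s: 19.68
ee_pos: [587.2, 11.4, 183.5]
ee_rot: [179.1, -0.3, 128.6]
force: [0.6, 0.3, 0.8]
gripper_width: 77.7
```

```bash
python3 d.py 587.6 9.3 102 128
```

```text
pos [587.2  11.4 183.5] psi 128.6 w 77.7 F [0.6 0.3 0.8] t 19.7
units dx -0.10 dy -0.05 dz 4.08 yaw 0.07
```

drive_tool(
  moves=[
    {"claw": -0.7,"dx": -0.1,"dy": -0.05,"dz": 0.8,"yaw": 0.05},
    {"claw": -0.7,"dx": 0,"dy": 0,"dz": 0.8,"yaw": 0},
    {"claw": -0.7,"dx": 0,"dy": 0,"dz": 0.8,"yaw": 0},
    {"claw": -0.7,"dx": 0,"dy": 0,"dz": 0.8,"yaw": 0},
    {"claw": -0.7,"dx": 0,"dy": 0,"dz": 0.4,"yaw": 0},
  ],
)

```text
time_s: 20.3
ee_pos: [588.8, 13.3, 107.3]
ee_rot: [179.0, -0.3, 128.4]
force: [-0.2, 0.5, 0.8]
gripper_width: 77.6
```

```bash
python3 d.py 587.6 9.3 102 128;  python3 - <<'E'
from h import *
f=grab_frame("scene"); im=cv2.convertScaleAbs(f["color"][110:270,200:380],alpha=1.7,beta=15); cv2.imwrite("pics/s7.png",cv2.resize(im,None,fx=4,fy=3.7))
E
```

```text
pos [588.8  13.3 107.3] psi 128.4 w 77.6 F [-0.2  0.5  0.8] t 20.3
units dx -0.12 dy -0.17 dz 0.27 yaw 0.05
```

View pics/s7.png

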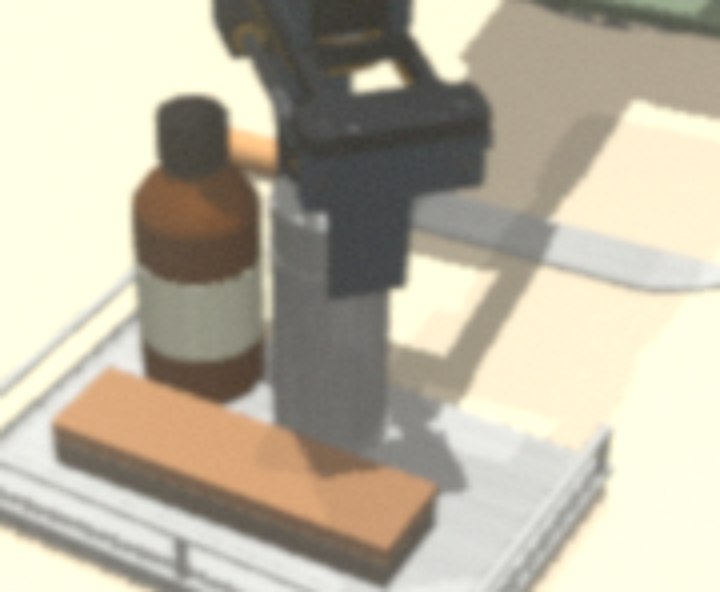

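The fingers span the shaker with clear space to the oil bottle. A small correction, then close.

drive_tool(
  moves=[
    {"claw": -0.7,"dx": -0.15,"dy": -0.2,"dz": 0.2,"yaw": 0},
    {"claw": -0.7,"dx": 0,"dy": 0,"dz": 0.1,"yaw": 0},
    {"claw": 1,"dx": 0,"dy": 0,"dz": 0,"yaw": 0},
    {"claw": 1,"dx": 0,"dy": 0,"dz": 0,"yaw": 0},
    {"claw": 1,"dx": 0,"dy": 0,"dz": 0,"yaw": 0},
  ],
  grip_force=30,
)

```text
time_s: 20.98
ee_pos: [588.2, 8.4, 101.4]
ee_rot: [178.9, -0.3, 128.5]
force: [0.2, 0.5, -1.5]
gripper_width: 55.6
```

drive_tool(
  moves=[
    {"claw": 1,"dx": 0,"dy": 0,"dz": 0,"yaw": 0},
  ],
)

```text
time_s: 21.1
ee_pos: [588.2, 8.4, 101.4]
ee_rot: [178.9, -0.3, 128.5]
force: [0.3, 0.2, -1.2]
gripper_width: 55.3
```

```bash
python3 d.py 520 316 165
```

```text
pos [588.2   8.4 101.4] psi 128.5 w 55.3 F [ 0.3  0.2 -1.2] t 21.1
units dx 14.16 dy 6.89 dz -3.18
```

drive_tool(
  moves=[
    {"claw": 1,"dx": 0,"dy": 0,"dz": -0.6,"yaw": 0},
    {"claw": 1,"dx": 0,"dy": 0,"dz": -0.9,"yaw": 0},
    {"claw": 1,"dx": 0,"dy": 0,"dz": -0.9,"yaw": 0},
    {"claw": 1,"dx": 0.3,"dy": 0.15,"dz": -0.6,"yaw": 0},
    {"claw": 1,"dx": 0.7,"dy": 0.35,"dz": -0.1,"yaw": 0},
  ],
)

```text
time_s: 21.72
ee_pos: [580.8, 29.7, 165.0]
ee_rot: [179.2, -0.5, 128.4]
force: [0.3, -0.5, -3.8]
gripper_width: 55.7
```

drive_tool(
  moves=[
    {"claw": 1,"dx": 1,"dy": 0.5,"dz": 0,"yaw": 0},
    {"claw": 1,"dx": 1,"dy": 0.5,"dz": 0,"yaw": 0},
    {"claw": 1,"dx": 1,"dy": 0.5,"dz": 0,"yaw": 0},
    {"claw": 1,"dx": 1,"dy": 0.5,"dz": 0,"yaw": 0},
    {"claw": 1,"dx": 1,"dy": 0.5,"dz": 0,"yaw": 0},
  ],
)

```text
time_s: 22.35
ee_pos: [552.7, 147.0, 164.0]
ee_rot: [179.5, -0.8, 128.4]
force: [0.5, 0.3, -4.0]
gripper_width: 55.8
```

drive_tool(
  moves=[
    {"claw": 1,"dx": 1,"dy": 0.5,"dz": 0,"yaw": 0},
    {"claw": 1,"dx": 1,"dy": 0.5,"dz": 0,"yaw": 0},
    {"claw": 1,"dx": 1,"dy": 0.5,"dz": 0,"yaw": 0},
    {"claw": 1,"dx": 1,"dy": 0.5,"dz": 0,"yaw": 0},
    {"claw": 1,"dx": 1,"dy": 0.5,"dz": 0,"yaw": 0},
  ],
)

```text
time_s: 22.98
ee_pos: [522.4, 264.5, 162.3]
ee_rot: [179.9, -1.1, 128.6]
force: [0.6, 0.5, -4.6]
gripper_width: 55.7
```

```bash
python3 d.py 520 316 84.4
```

```text
pos [522.4 264.5 162.3] psi 128.6 w 55.7 F [ 0.6  0.5 -4.6] t 23.0
units dx 2.09 dy 1.51 dz 3.90
```

drive_tool(
  moves=[
    {"claw": 1,"dx": 0.9,"dy": 0.6,"dz": 0,"yaw": 0},
    {"claw": 1,"dx": 0.7,"dy": 0.5,"dz": 0.4,"yaw": 0},
    {"claw": 1,"dx": 0.2,"dy": 0.2,"dz": 0.8,"yaw": 0},
    {"claw": 1,"dx": 0,"dy": 0,"dz": 0.8,"yaw": 0},
    {"claw": 1,"dx": 0,"dy": 0,"dz": 0.8,"yaw": 0},
  ],
)

```text
time_s: 23.6
ee_pos: [527.4, 329.7, 140.9]
ee_rot: [176.8, -1.5, 128.9]
force: [-18.9, -0.7, 62.3]
gripper_width: 55.4
```

```bash
python3 d.py 520 316 84.4
```

```text
pos [527.4 329.7 140.9] psi 128.9 w 55.4 F [-18.9  -0.7  62.3] t 23.6
units dx -0.30 dy -0.72 dz 2.82
```

The shaker has come down on the spray's nozzle, which points towards it at about (551,326). I'll back up at once.

drive_tool(
  moves=[
    {"claw": 1,"dx": 0,"dy": 0,"dz": -0.6,"yaw": 0},
    {"claw": 1,"dx": 0,"dy": 0,"dz": -0.8,"yaw": 0},
    {"claw": 1,"dx": 0,"dy": 0,"dz": -0.6,"yaw": 0},
  ],
)

```text
time_s: 23.98
ee_pos: [525.1, 326.5, 182.7]
ee_rot: [176.8, -1.5, 128.9]
force: [-0.6, -0.1, -4.9]
gripper_width: 55.4
```

```bash
python3 d.py 520 316 84.4; python3 - <<'E'
from h import *
print(telemetry.state()["ee_rot"])
for n in ("scene","top"):
    f=grab_frame(n); cv2.imwrite(f"pics/{n}8.png",cv2.convertScaleAbs(f["color"],alpha=1.7,beta=15))
E
```

```text
pos [525.1 326.5 182.7] psi 128.9 w 55.4 F [-0.6 -0.1 -4.9] t 24.0
units dx -0.25 dy -0.53 dz 4.91 
[176.83975752  -1.46116244 128.87808888]
```

View pics/scene8.png

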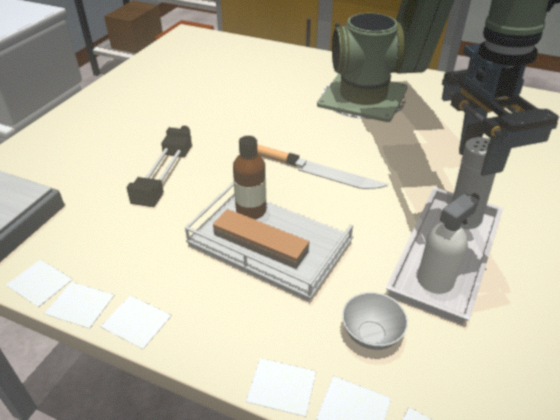

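View pics/top8.png

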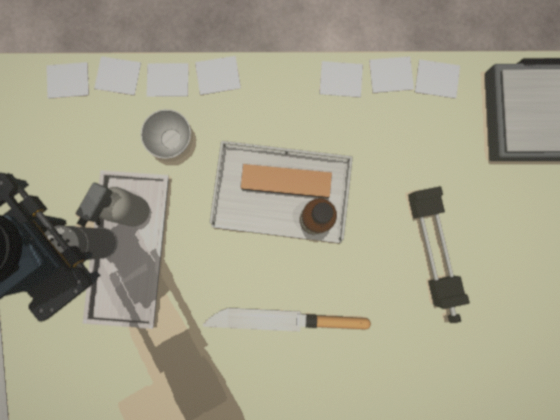

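The spray still stands upright at (440,265) in the scene view, and the shaker is gripped and clear of it. I'll place the shaker further from the nozzle, at about (497,316), after turning the jaws crosswise to the row.

drive_tool(
  moves=[
    {"claw": 1,"dx": 0.2,"dy": -0.7,"dz": 0,"yaw": 0},
    {"claw": 1,"dx": 0.2,"dy": -0.7,"dz": 0,"yaw": 0},
    {"claw": 1,"dx": 0,"dy": 0,"dz": 0,"yaw": -0.8},
    {"claw": 1,"dx": 0,"dy": 0,"dz": 0,"yaw": -1},
    {"claw": 1,"dx": 0,"dy": 0,"dz": 0,"yaw": -1},
  ],
)

```text
time_s: 24.7
ee_pos: [492.5, 311.5, 176.0]
ee_rot: [177.0, -0.3, 153.6]
force: [0.6, 0.5, -3.5]
gripper_width: 55.6
```

drive_tool(
  moves=[
    {"claw": 1,"dx": 0,"dy": 0,"dz": 0,"yaw": -0.6},
    {"claw": 1,"dx": 0,"dy": 0,"dz": 0,"yaw": 0},
  ],
)

```text
time_s: 24.95
ee_pos: [490.0, 310.1, 174.5]
ee_rot: [177.2, -0.1, 158.9]
force: [0.7, 0.7, -3.9]
gripper_width: 55.7
```

```bash
python3 d.py 497 316 84.4; python3 - <<'E'
from h import *
print(telemetry.state()["ee_rot"])
for n in ["top"]:
    f=grab_frame(n); cv2.imwrite(f"pics/{n}9.png",cv2.resize(cv2.convertScaleAbs(f["color"][160:340,0:200],alpha=1.7,beta=15),None,fx=3.3,fy=3.3))
E
```

```text
pos [490.  310.1 174.5] psi 158.9 w 55.7 F [ 0.7  0.7 -3.9] t 24.9
units dx -0.22 dy 0.40 dz 4.51 
[ 1.77160028e+02 -9.60282857e-02  1.58931570e+02]
```

View pics/top9.png

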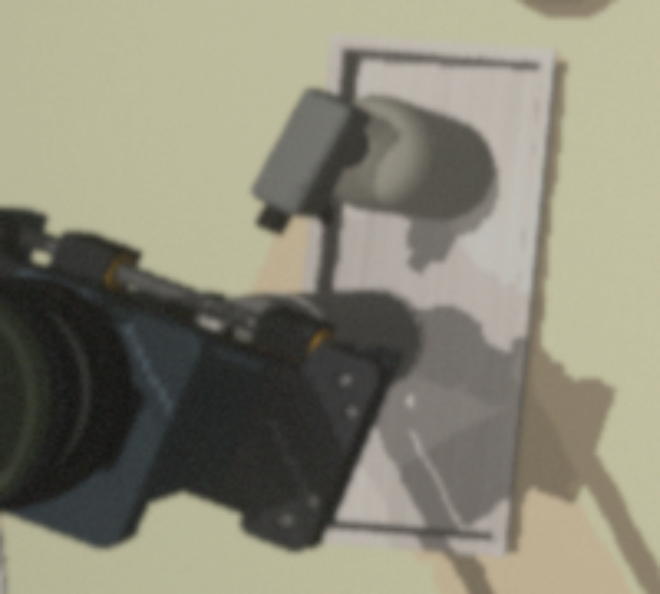

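drive_tool(
  moves=[
    {"claw": 1,"dx": 0,"dy": 0.2,"dz": 0.6,"yaw": 0},
    {"claw": 1,"dx": 0,"dy": 0,"dz": 0.9,"yaw": 0},
    {"claw": 1,"dx": 0,"dy": 0,"dz": 0.9,"yaw": 0},
    {"claw": 1,"dx": 0,"dy": 0,"dz": 0.6,"yaw": 0},
    {"claw": 1,"dx": 0,"dy": 0,"dz": 0.3,"yaw": 0},
  ],
)

```text
time_s: 25.62
ee_pos: [491.7, 317.5, 104.1]
ee_rot: [177.2, -0.2, 158.7]
force: [0.4, -0.2, -3.1]
gripper_width: 55.6
```

```bash
python3 d.py 497 316 84.4; python3 - <<'E'
from m import *
print(onz(f,94.5,205.2,184))
s=grab_frame("scene"); cv2.imwrite("pics/s10.png",cv2.resize(cv2.convertScaleAbs(s["color"][100:310,360:560],alpha=1.7,beta=15),None,fx=2.8,fy=2.8))
E
```

```text
pos [491.7 317.5 104.1] psi 158.7 w 55.6 F [ 0.4 -0.2 -3.1] t 25.6
units dx -0.27 dy 0.03 dz 0.98 
[589.06059956 309.71327338 184.        ]
```

View pics/s10.png

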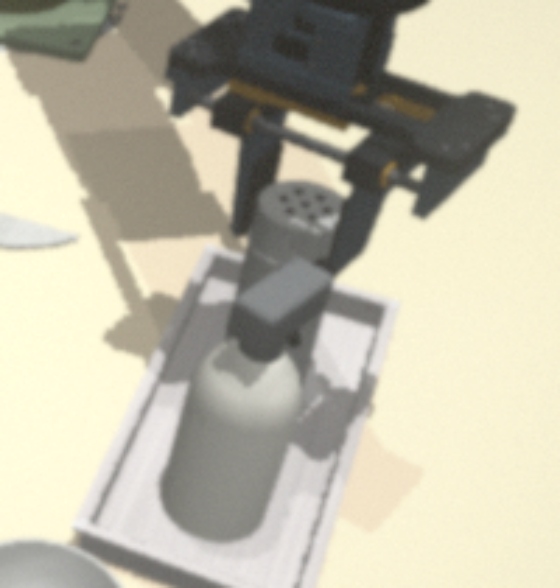

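drive_tool(
  moves=[
    {"claw": 1,"dx": 0,"dy": 0,"dz": 0.4,"yaw": 0},
    {"claw": 1,"dx": 0,"dy": 0,"dz": 0.25,"yaw": 0},
    {"claw": 1,"dx": 0,"dy": 0,"dz": 0.1,"yaw": 0},
    {"claw": 1,"dx": 0,"dy": 0,"dz": 0.1,"yaw": 0},
  ],
)

```text
time_s: 26.18
ee_pos: [492.7, 318.7, 86.7]
ee_rot: [177.1, -0.1, 158.7]
force: [-0.5, -0.8, -3.4]
gripper_width: 55.8
```

drive_tool(
  moves=[
    {"claw": 1,"dx": 0,"dy": 0,"dz": 0.1,"yaw": 0},
    {"claw": 1,"dx": 0,"dy": 0,"dz": 0.1,"yaw": 0},
  ],
)

```text
time_s: 26.42
ee_pos: [493.7, 319.0, 85.0]
ee_rot: [177.1, 0.0, 158.7]
force: [-2.5, -2.8, 11.7]
gripper_width: 55.7
```

drive_tool(
  moves=[
    {"claw": -0.7,"dx": 0,"dy": 0,"dz": 0,"yaw": 0},
    {"claw": -0.7,"dx": 0,"dy": 0,"dz": 0,"yaw": 0},
    {"claw": -0.7,"dx": 0,"dy": 0,"dz": 0,"yaw": 0},
    {"claw": -0.7,"dx": 0,"dy": 0,"dz": -0.5,"yaw": 0},
    {"claw": -0.7,"dx": 0,"dy": 0,"dz": -1,"yaw": 0},
  ],
)

```text
time_s: 27.05
ee_pos: [493.8, 318.1, 116.8]
ee_rot: [176.9, 0.1, 158.7]
force: [0.8, 0.4, -0.9]
gripper_width: 77.7
```

drive_tool(
  moves=[
    {"claw": -0.7,"dx": 0,"dy": 0,"dz": -1,"yaw": 0},
    {"claw": -0.7,"dx": 0,"dy": 0,"dz": -1,"yaw": 0},
    {"claw": -0.7,"dx": 0,"dy": 0,"dz": -1,"yaw": 0},
    {"claw": -0.7,"dx": 0,"dy": 0,"dz": -1,"yaw": 0},
    {"claw": -0.7,"dx": 0,"dy": 0,"dz": -1,"yaw": 0},
  ],
)

```text
time_s: 27.68
ee_pos: [491.9, 313.1, 223.1]
ee_rot: [176.8, 0.2, 158.7]
force: [0.7, -0.5, -0.1]
gripper_width: 77.6
```

```bash
python3 d.py 575.5 -64.5 200 140; python3 - <<'E'
from m import *
s=grab_frame("scene"); cv2.imwrite("pics/s11.png",cv2.resize(cv2.convertScaleAbs(s["color"][100:310,360:560],alpha=1.7,beta=15),None,fx=2.8,fy=2.8))
print(telemetry.state()["ee_rot"])
E
```

```text
pos [491.9 313.1 223.1] psi 158.7 w 77.6 F [ 0.7 -0.5 -0.1] t 27.7
units dx -10.76 dy -16.06 dz 1.16 yaw 2.17
[176.52406237   0.40403104 158.66312422]
```

View pics/s11.png

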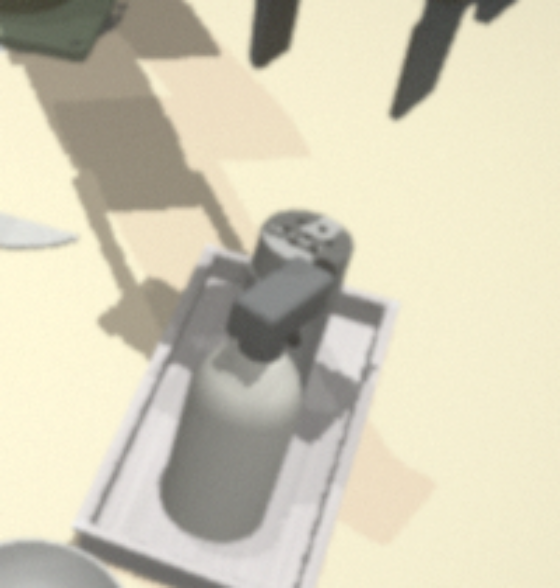

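Both stand upright, the shaker behind the spray. Next is the oil bottle.

drive_tool(
  moves=[
    {"claw": -0.25,"dx": -0.65,"dy": -1,"dz": 0,"yaw": 0},
    {"claw": -0.25,"dx": -0.65,"dy": -1,"dz": 0,"yaw": 0},
    {"claw": -0.25,"dx": -0.65,"dy": -1,"dz": 0,"yaw": 0},
    {"claw": -0.25,"dx": -0.65,"dy": -1,"dz": 0,"yaw": 0},
    {"claw": -0.25,"dx": -0.65,"dy": -1,"dz": 0,"yaw": 0},
  ],
)

```text
time_s: 28.35
ee_pos: [518.5, 195.8, 222.2]
ee_rot: [176.3, 0.6, 158.9]
force: [-0.2, -0.4, -0.6]
gripper_width: 57.3
```

drive_tool(
  moves=[
    {"claw": -0.25,"dx": -0.65,"dy": -1,"dz": 0,"yaw": 0},
    {"claw": -0.25,"dx": -0.65,"dy": -1,"dz": 0,"yaw": 0},
    {"claw": -0.25,"dx": -0.65,"dy": -1,"dz": 0,"yaw": 0},
    {"claw": -0.25,"dx": -0.65,"dy": -1,"dz": 0,"yaw": 0},
    {"claw": -0.25,"dx": -0.65,"dy": -1,"dz": 0,"yaw": 0},
  ],
)

```text
time_s: 28.98
ee_pos: [543.4, 75.3, 216.5]
ee_rot: [176.3, 0.6, 158.9]
force: [0.2, -0.1, 0.2]
gripper_width: 56.7
```

drive_tool(
  moves=[
    {"claw": -0.25,"dx": -0.65,"dy": -1,"dz": 0,"yaw": 0},
    {"claw": -0.25,"dx": -0.65,"dy": -1,"dz": 0,"yaw": 0},
    {"claw": -0.25,"dx": -0.65,"dy": -1,"dz": 0,"yaw": 0},
  ],
)

```text
time_s: 29.35
ee_pos: [558.5, 2.9, 213.0]
ee_rot: [176.3, 0.6, 158.9]
force: [-0.3, 0.0, 0.7]
gripper_width: 57.0
```

```bash
python3 d.py 575.5 -64.5 120 159
```

```text
pos [558.5   2.9 213. ] psi 158.9 w 57.0 F [-0.3  0.   0.7] t 29.4
units dx -2.01 dy -2.84 dz 4.65 yaw -0.02
```

drive_tool(
  moves=[
    {"claw": -0.25,"dx": -0.7,"dy": -1,"dz": 0.1,"yaw": 0},
    {"claw": -0.25,"dx": -0.7,"dy": -1,"dz": 0.1,"yaw": 0},
    {"claw": -0.25,"dx": -0.4,"dy": -0.5,"dz": 0.2,"yaw": 0},
    {"claw": -0.25,"dx": 0,"dy": 0,"dz": 0.4,"yaw": 0},
    {"claw": -0.25,"dx": 0,"dy": 0,"dz": 0,"yaw": 0},
  ],
)

```text
time_s: 29.98
ee_pos: [574.6, -57.9, 192.9]
ee_rot: [176.2, 0.6, 158.7]
force: [0.8, 0.5, -0.1]
gripper_width: 56.9
```

```bash
python3 d.py 575.5 -64.5 120 159
```

```text
pos [574.6 -57.9 192.9] psi 158.7 w 56.9 F [ 0.8  0.5 -0.1] t 30.0
units dx -0.16 dy -0.29 dz 3.64 yaw -0.03
```

drive_tool(
  moves=[
    {"claw": -0.25,"dx": -0.15,"dy": -0.4,"dz": 0.5,"yaw": 0},
    {"claw": -0.25,"dx": 0,"dy": 0,"dz": 0.8,"yaw": 0},
    {"claw": -0.25,"dx": 0,"dy": 0,"dz": 0.8,"yaw": 0},
    {"claw": -0.25,"dx": 0,"dy": 0,"dz": 0.5,"yaw": 0},
    {"claw": -0.25,"dx": 0,"dy": 0,"dz": 0.3,"yaw": 0},
  ],
)

```text
time_s: 30.6
ee_pos: [575.8, -61.4, 130.3]
ee_rot: [176.2, 0.5, 158.9]
force: [0.2, -1.3, 0.2]
gripper_width: 57.1
```

```bash
python3 d.py 576.4 -62.3 120 159; python3 - <<'E'
from h import *
f=grab_frame("scene"); im=cv2.convertScaleAbs(f["color"][90:250,180:360],alpha=1.7,beta=15); cv2.imwrite("pics/s12.png",cv2.resize(im,None,fx=4,fy=3.7))
E
```

```text
pos [575.8 -61.4 130.3] psi 158.9 w 57.1 F [ 0.2 -1.3  0.2] t 30.6
units dx -0.04 dy -0.03 dz 0.52 yaw -0.02
```

View pics/s12.png

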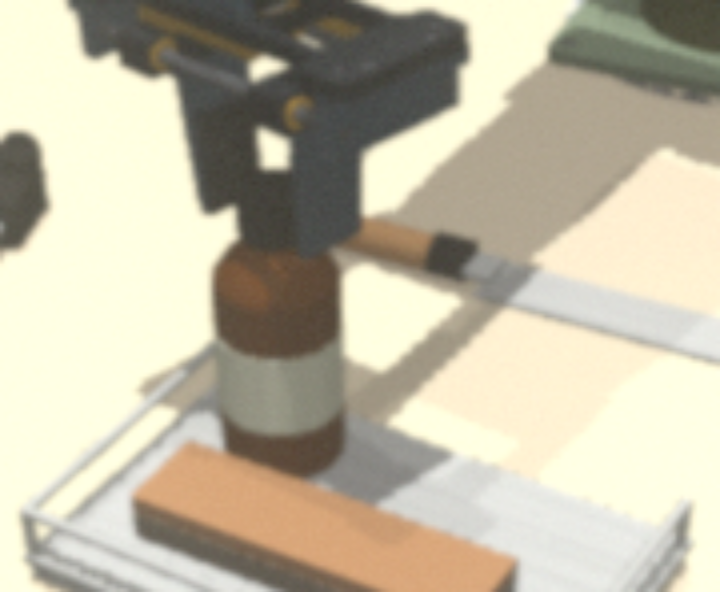

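The fingers straddle the oil bottle's cap (crop 265,200). I'll lower slightly and close.

drive_tool(
  moves=[
    {"claw": -0.25,"dx": 0,"dy": 0,"dz": 0.35,"yaw": 0},
    {"claw": -0.25,"dx": 0,"dy": 0,"dz": 0.15,"yaw": 0},
    {"claw": 1,"dx": 0,"dy": 0,"dz": 0,"yaw": 0},
    {"claw": 1,"dx": 0,"dy": 0,"dz": 0,"yaw": 0},
    {"claw": 1,"dx": 0,"dy": 0,"dz": 0,"yaw": 0},
  ],
)

```text
time_s: 31.28
ee_pos: [576.4, -60.8, 119.8]
ee_rot: [176.2, 0.6, 158.9]
force: [0.2, -0.4, -1.9]
gripper_width: 34.0
```

drive_tool(
  moves=[
    {"claw": 1,"dx": 0,"dy": 0,"dz": 0,"yaw": 0},
  ],
)

```text
time_s: 31.4
ee_pos: [576.4, -60.8, 119.8]
ee_rot: [176.2, 0.6, 158.9]
force: [-0.4, -0.2, -1.0]
gripper_width: 34.0
```

```bash
python3 d.py 415 322 180
```

```text
pos [576.4 -60.8 119.8] psi 158.9 w 34.0 F [-0.4 -0.2 -1. ] t 31.4
units dx 14.43 dy 14.94 dz -3.01
```

drive_tool(
  moves=[
    {"claw": 1,"dx": 0,"dy": 0,"dz": -0.6,"yaw": 0},
    {"claw": 1,"dx": 0,"dy": 0,"dz": -0.9,"yaw": 0},
    {"claw": 1,"dx": 0,"dy": 0,"dz": -0.9,"yaw": 0},
    {"claw": 1,"dx": 0.3,"dy": 0.3,"dz": -0.7,"yaw": 0},
    {"claw": 1,"dx": 0.7,"dy": 0.7,"dz": -0.2,"yaw": 0},
  ],
)

```text
time_s: 32.02
ee_pos: [560.9, -38.3, 188.7]
ee_rot: [176.3, 0.3, 158.8]
force: [0.1, 0.5, -4.1]
gripper_width: 34.0
```

drive_tool(
  moves=[
    {"claw": 1,"dx": 1,"dy": 1,"dz": 0,"yaw": 0},
    {"claw": 1,"dx": 1,"dy": 1,"dz": 0,"yaw": 0},
    {"claw": 1,"dx": 1,"dy": 1,"dz": 0,"yaw": 0},
    {"claw": 1,"dx": 1,"dy": 1,"dz": 0,"yaw": 0},
    {"claw": 1,"dx": 1,"dy": 1,"dz": 0,"yaw": 0},
  ],
)

```text
time_s: 32.65
ee_pos: [495.8, 100.0, 194.1]
ee_rot: [176.2, -0.1, 158.8]
force: [1.0, -0.0, -3.1]
gripper_width: 34.0
```

drive_tool(
  moves=[
    {"claw": 1,"dx": 1,"dy": 1,"dz": 0,"yaw": 0},
    {"claw": 1,"dx": 1,"dy": 1,"dz": 0,"yaw": 0},
    {"claw": 1,"dx": 1,"dy": 1,"dz": 0,"yaw": 0},
    {"claw": 1,"dx": 0.9,"dy": 0.9,"dz": 0,"yaw": 0},
    {"claw": 1,"dx": 0.8,"dy": 0.8,"dz": 0,"yaw": 0},
  ],
)

```text
time_s: 33.28
ee_pos: [430.9, 229.3, 199.3]
ee_rot: [176.3, -0.5, 159.1]
force: [0.4, -1.0, -3.7]
gripper_width: 34.0
```

```bash
python3 d.py 415 322 180; python3 -c "
from h import *;print(telemetry.state()['ee_rot'])"
```

```text
pos [430.9 229.3 199.3] psi 159.1 w 34.0 F [ 0.4 -1.  -3.7] t 33.3
units dx 2.40 dy 4.04 dz 0.97 
[176.32890861  -0.54106611 159.06606772]
```

drive_tool(
  moves=[
    {"claw": 1,"dx": 0.6,"dy": 1,"dz": 0,"yaw": 0},
    {"claw": 1,"dx": 0.6,"dy": 1,"dz": 0,"yaw": 0},
    {"claw": 1,"dx": 0.6,"dy": 0.9,"dz": 0,"yaw": 0},
    {"claw": 1,"dx": 0.4,"dy": 0.6,"dz": 0,"yaw": 0},
    {"claw": 1,"dx": 0,"dy": 0,"dz": 0.5,"yaw": 0},
  ],
)

```text
time_s: 33.9
ee_pos: [405.7, 316.4, 193.4]
ee_rot: [176.5, -0.8, 159.4]
force: [-0.3, -0.7, -3.1]
gripper_width: 33.9
```

```bash
python3 d.py 415 322 102.8; python3 - <<'E'
from h import *
print(telemetry.state()['ee_rot'])
s=grab_frame("scene"); cv2.imwrite("pics/s13.png",cv2.resize(cv2.convertScaleAbs(s["color"][60:310,330:560],alpha=1.7,beta=15),None,fx=2.4,fy=2.4))
E
```

```text
pos [405.7 316.4 193.4] psi 159.4 w 33.9 F [-0.3 -0.7 -3.1] t 33.9
units dx -0.34 dy 0.42 dz 4.53 
[176.45486558  -0.83116992 159.43124595]
```

View pics/s13.png

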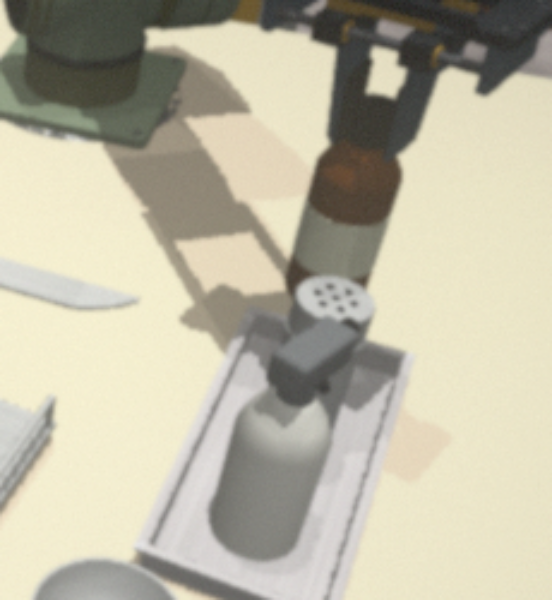

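drive_tool(
  moves=[
    {"claw": 1,"dx": -0.4,"dy": 0.2,"dz": 0.5,"yaw": 0},
    {"claw": 1,"dx": 0,"dy": 0,"dz": 0.9,"yaw": 0},
    {"claw": 1,"dx": 0,"dy": 0,"dz": 0.9,"yaw": 0},
    {"claw": 1,"dx": 0,"dy": 0,"dz": 0.8,"yaw": 0},
    {"claw": 1,"dx": 0,"dy": 0,"dz": 0.4,"yaw": 0},
  ],
)

```text
time_s: 34.58
ee_pos: [416.7, 316.2, 115.9]
ee_rot: [176.9, -0.9, 159.1]
force: [-0.2, -0.4, -4.0]
gripper_width: 33.9
```

```bash
python3 d.py 415 322 102.8
```

```text
pos [416.7 316.2 115.9] psi 159.1 w 33.9 F [-0.2 -0.4 -4. ] t 34.6
units dx 0.18 dy 0.24 dz 0.65
```

drive_tool(
  moves=[
    {"claw": 1,"dx": 0,"dy": 0,"dz": 0.3,"yaw": 0},
    {"claw": 1,"dx": 0,"dy": 0,"dz": 0.2,"yaw": 0},
    {"claw": 1,"dx": 0,"dy": 0,"dz": 0.1,"yaw": 0},
  ],
)

```text
time_s: 34.95
ee_pos: [417.7, 316.5, 103.2]
ee_rot: [176.9, -0.9, 159.0]
force: [-2.6, -0.5, 7.1]
gripper_width: 33.8
```

Contact. I'll release and rise.

drive_tool(
  moves=[
    {"claw": -0.25,"dx": 0,"dy": 0,"dz": 0,"yaw": 0},
    {"claw": -0.25,"dx": 0,"dy": 0,"dz": 0,"yaw": 0},
    {"claw": -0.25,"dx": 0,"dy": 0,"dz": 0,"yaw": 0},
    {"claw": -0.25,"dx": 0,"dy": 0,"dz": -0.5,"yaw": 0},
    {"claw": -0.25,"dx": 0,"dy": 0,"dz": -1,"yaw": 0},
  ],
)

```text
time_s: 35.58
ee_pos: [418.6, 315.6, 136.1]
ee_rot: [176.7, -0.8, 159.1]
force: [0.5, -0.4, 0.7]
gripper_width: 56.9
```

drive_tool(
  moves=[
    {"claw": -0.25,"dx": 0,"dy": 0,"dz": -1,"yaw": 0},
    {"claw": -0.25,"dx": 0,"dy": 0,"dz": -1,"yaw": 0},
    {"claw": -0.25,"dx": 0,"dy": 0,"dz": -1,"yaw": 0},
    {"claw": -0.25,"dx": 0,"dy": 0,"dz": -1,"yaw": 0},
    {"claw": -0.25,"dx": 0,"dy": -0.5,"dz": 0,"yaw": 0},
  ],
)

```text
time_s: 36.2
ee_pos: [415.9, 302.2, 223.4]
ee_rot: [176.3, -0.5, 159.1]
force: [-0.3, -0.8, 0.1]
gripper_width: 57.2
```

```bash
python3 d.py 500 -200 150; python3 - <<'E'
from h import *
print(telemetry.state()['ee_rot'])
for n in ("scene","top"):
    s=grab_frame(n); cv2.imwrite(f"pics/{n}14.png",cv2.convertScaleAbs(s["color"],alpha=1.7,beta=15))
E
```

```text
pos [415.9 302.2 223.4] psi 159.1 w 57.2 F [-0.3 -0.8  0.1] t 36.2
units dx -12.89 dy -21.96 dz 3.67 
[176.2848437   -0.49482948 159.10374104]
```

View pics/scene14.png

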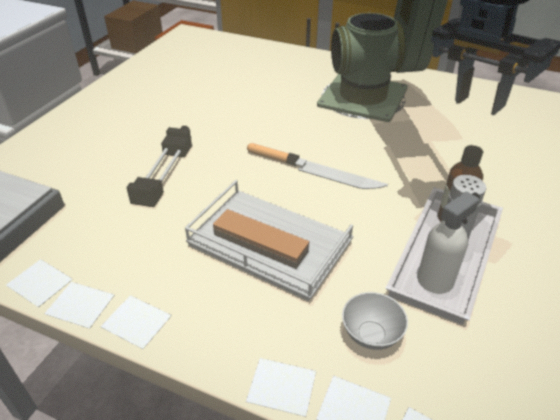

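View pics/top14.png

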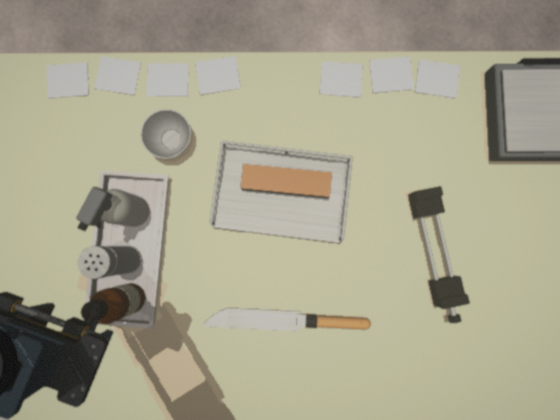

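All three containers stand in the tray. The view shows spray at (118,207), shaker at (97,262) and oil at (115,303); the stone, knife and bowl are untouched. The earlier contact left the tool leaning about 3.7°. I'll press both open fingers lightly on the empty front of the shelf to square it before taking the stone.

drive_tool(
  moves=[
    {"claw": -0.5,"dx": -1,"dy": -0.85,"dz": 0,"yaw": 0},
    {"claw": -0.5,"dx": -1,"dy": -0.85,"dz": 0,"yaw": 0},
    {"claw": -0.5,"dx": -1,"dy": -0.85,"dz": 0,"yaw": 0},
    {"claw": -0.5,"dx": -1,"dy": -0.85,"dz": 0,"yaw": 0},
    {"claw": -0.5,"dx": -1,"dy": -0.85,"dz": 0,"yaw": 0},
  ],
)

```text
time_s: 36.92
ee_pos: [474.7, 181.6, 209.5]
ee_rot: [176.9, -1.1, 159.2]
force: [0.2, -0.6, 0.2]
gripper_width: 68.3
```

drive_tool(
  moves=[
    {"claw": -0.5,"dx": -1,"dy": -0.85,"dz": 0.3,"yaw": 0},
    {"claw": -0.5,"dx": -1,"dy": -0.85,"dz": 0.3,"yaw": 0},
    {"claw": -0.5,"dx": -1,"dy": -0.85,"dz": 0.3,"yaw": 0},
    {"claw": -0.5,"dx": -1,"dy": -0.85,"dz": 0.3,"yaw": 0},
    {"claw": -0.5,"dx": -0.8,"dy": -0.7,"dz": 0.3,"yaw": 0},
  ],
)

```text
time_s: 37.55
ee_pos: [533.1, 67.5, 166.5]
ee_rot: [177.1, -1.6, 159.1]
force: [-0.5, -0.5, -0.6]
gripper_width: 68.2
```

```bash
python3 d.py 580 0 -17
```

```text
pos [533.1  67.5 166.5] psi 159.1 w 68.2 F [-0.5 -0.5 -0.6] t 37.5
units dx -3.39 dy -2.32 dz 9.18
```

drive_tool(
  moves=[
    {"claw": -0.5,"dx": -1,"dy": -0.8,"dz": 0.6,"yaw": 0},
    {"claw": -0.5,"dx": -1,"dy": -0.8,"dz": 1,"yaw": 0},
    {"claw": -0.5,"dx": -1,"dy": -0.6,"dz": 1,"yaw": 0},
    {"claw": -0.5,"dx": -0.3,"dy": 0,"dz": 1,"yaw": 0},
    {"claw": -0.5,"dx": 0,"dy": 0,"dz": 1,"yaw": 0},
  ],
)

```text
time_s: 38.17
ee_pos: [576.3, 3.8, 62.8]
ee_rot: [177.3, -2.0, 158.9]
force: [0.3, 0.5, -0.5]
gripper_width: 68.1
```

drive_tool(
  moves=[
    {"claw": -0.5,"dx": 0,"dy": 0,"dz": 1,"yaw": 0},
    {"claw": -0.5,"dx": 0,"dy": 0,"dz": 0.8,"yaw": 0},
    {"claw": -0.5,"dx": 0,"dy": 0,"dz": 0.3,"yaw": 0},
  ],
)

```text
time_s: 38.55
ee_pos: [571.4, 5.9, 15.1]
ee_rot: [177.4, -2.5, 158.8]
force: [0.6, 0.8, -0.4]
gripper_width: 68.6
```

```bash
python3 d.py 580 0 -17
```

```text
pos [571.4   5.9  15.1] psi 158.8 w 68.6 F [ 0.6  0.8 -0.4] t 38.5
units dx -0.51 dy -0.12 dz 1.60
```

drive_tool(
  moves=[
    {"claw": -0.5,"dx": -0.3,"dy": 0,"dz": 0.6,"yaw": 0},
    {"claw": -0.5,"dx": 0,"dy": 0,"dz": 0.4,"yaw": 0},
    {"claw": -0.5,"dx": 0,"dy": 0,"dz": 0.3,"yaw": 0},
    {"claw": -0.5,"dx": 0,"dy": 0,"dz": 0.2,"yaw": 0},
  ],
)

```text
time_s: 39.05
ee_pos: [576.8, 5.1, -15.7]
ee_rot: [177.5, -2.4, 158.8]
force: [-6.7, 0.3, 26.9]
gripper_width: 68.3
```

drive_tool(
  moves=[
    {"claw": -0.5,"dx": 0,"dy": 0,"dz": 0.3,"yaw": 0},
    {"claw": -0.5,"dx": 0,"dy": 0,"dz": 0.3,"yaw": 0},
  ],
)

```text
time_s: 39.3
ee_pos: [577.0, 5.1, -15.9]
ee_rot: [177.5, -2.3, 158.8]
force: [-11.0, 0.0, 39.7]
gripper_width: 68.5
```

drive_tool(
  moves=[
    {"claw": -0.5,"dx": 0,"dy": 0,"dz": 0.5,"yaw": 0},
    {"claw": -0.5,"dx": 0,"dy": 0,"dz": 0.5,"yaw": 0},
    {"claw": -0.5,"dx": 0,"dy": 0,"dz": 0.5,"yaw": 0},
  ],
)

```text
time_s: 39.67
ee_pos: [577.3, 4.9, -16.2]
ee_rot: [177.5, -1.7, 158.9]
force: [-17.1, 0.5, 61.8]
gripper_width: 68.2
```

```bash
python3 - <<'E'
from h import *
s=telemetry.state(); print(s["torque"],s["force"],s["ee_rot"],s["qpos"])
f=grab_frame("scene"); im=cv2.convertScaleAbs(f["color"][100:270,190:370],alpha=1.7,beta=15); cv2.imwrite("pics/s15.png",cv2.resize(im,None,fx=4,fy=3.5))
E
```

```text
[-1.75326741  3.78655126 -0.50722885] [-17.07390444   0.5081811   61.79117047] [177.53009666  -1.72063758 158.92716092] [ -2.52372272  29.38977275 102.88549593   3.85050268  48.63408205
 -73.98192271]
```

View pics/s15.png

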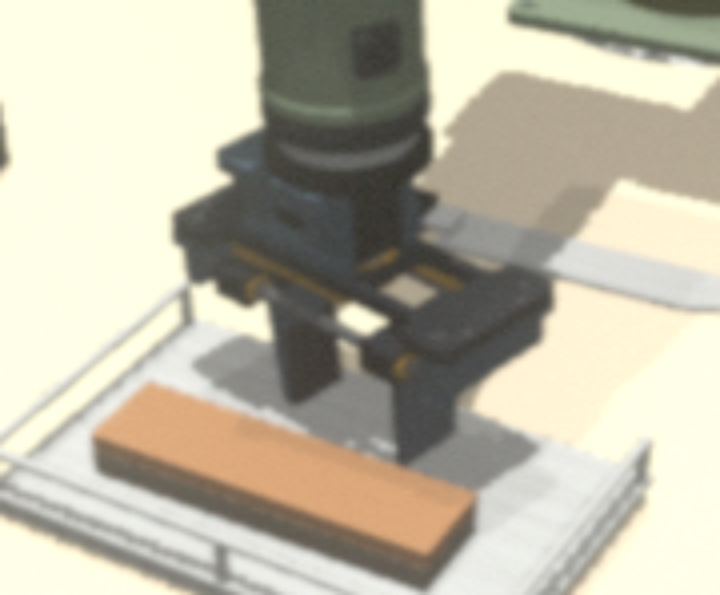

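The tips touch the shelf at reported z of about -16, which confirms the 37 mm offset. Pressing barely changes the lean, because wrist joint 4 is stiff. The lean is acceptable for the stone, so I'll carry on and work with the pad point from now on.

```bash
cat > d2.py <<'E'
import sys
from h import *
from scipy.spatial.transform import Rotation as R
def delta(tx,ty,tz,psi=None):
    s=telemetry.state(); M=R.from_euler("xyz",s["ee_rot"],degrees=True).as_matrix()
    pad=s["ee_pos"]-56*M[:,2]; d=M.T@(np.array([tx,ty,tz])-pad)/20
    print("pad",np.round(pad,1),"rot",np.round(s["ee_rot"],1),"down",np.round(M[:,2],3),"w",round(s["gripper_width"],1),"F",np.round(s["force"],1),"T",np.round(s["torque"],2),"t",round(s["time_s"],1))
    print("units",np.round(d,2), "yaw %.2f"%(-np.radians((psi-s["ee_rot"][2]+180)%360-180)/.15) if psi is not None else "")
delta(*[float(v) for v in sys.argv[1:]])
E

```

drive_tool(
  moves=[
    {"claw": -0.5,"dx": 0,"dy": 0,"dz": -1,"yaw": 0},
    {"claw": -0.5,"dx": 0,"dy": 0,"dz": -1,"yaw": 0},
    {"claw": -0.5,"dx": 0,"dy": 0,"dz": -1,"yaw": 1},
    {"claw": -0.5,"dx": 0,"dy": 0,"dz": -1,"yaw": 1},
    {"claw": -0.5,"dx": 0,"dy": 0,"dz": -0.5,"yaw": 1},
  ],
)

```text
time_s: 40.35
ee_pos: [579.6, 0.3, 82.0]
ee_rot: [178.2, -2.2, 132.4]
force: [0.2, -1.0, -0.1]
gripper_width: 68.8
```

drive_tool(
  moves=[
    {"claw": -0.5,"dx": 0,"dy": 0,"dz": 0,"yaw": 1},
    {"claw": -0.5,"dx": 0,"dy": 0,"dz": 0,"yaw": 1},
    {"claw": -0.5,"dx": 0,"dy": 0,"dz": 0,"yaw": 1},
    {"claw": -0.5,"dx": 0,"dy": 0.3,"dz": 0,"yaw": 1},
    {"claw": -0.5,"dx": 0,"dy": 0.5,"dz": 0,"yaw": 1},
  ],
)

```text
time_s: 40.98
ee_pos: [596.3, 3.2, 85.1]
ee_rot: [179.9, -2.9, 87.9]
force: [1.6, -1.0, -0.8]
gripper_width: 68.4
```

```bash
python3 d2.py 654.5 -6.7 110 84.5
```

```text
pad [5.962e+02 4.000e-01 1.411e+02] rot [179.9  -2.9  87.9] down [ 0.003  0.05  -0.999] w 68.4 F [ 1.6 -1.  -0.8] T [-0.09 -0.11 -0.01] t 41.0
units [-0.32  2.93  1.54] yaw 0.40
```

drive_tool(
  moves=[
    {"claw": -0.5,"dx": -0.1,"dy": 0.9,"dz": 0,"yaw": 0.3},
    {"claw": -0.5,"dx": -0.1,"dy": 0.9,"dz": 0.2,"yaw": 0},
    {"claw": -0.5,"dx": 0,"dy": 0.7,"dz": 0.3,"yaw": 0},
    {"claw": -0.5,"dx": 0,"dy": 0.2,"dz": 0.3,"yaw": 0},
    {"claw": -0.5,"dx": 0,"dy": 0,"dz": 0,"yaw": 0},
  ],
)

```text
time_s: 41.6
ee_pos: [651.7, -3.4, 68.6]
ee_rot: [-180.0, -2.9, 85.2]
force: [0.1, 0.1, 0.6]
gripper_width: 68.2
```

```bash
python3 d2.py 654.5 -6.7 46 84.5;  python3 - <<'E'
from h import *
f=grab_frame("scene"); im=cv2.convertScaleAbs(f["color"][110:300,180:360],alpha=1.7,beta=15); cv2.imwrite("pics/s16.png",cv2.resize(im,None,fx=4,fy=3.1))
E
```

```text
pad [651.5  -6.2 124.5] rot [-180.    -2.9   85.2] down [ 0.004  0.05  -0.999] w 68.2 F [0.1 0.1 0.6] T [-0.1  -0.12  0.05] t 41.6
units [-0.21  0.16  3.92] yaw 0.08
```

View pics/s16.png

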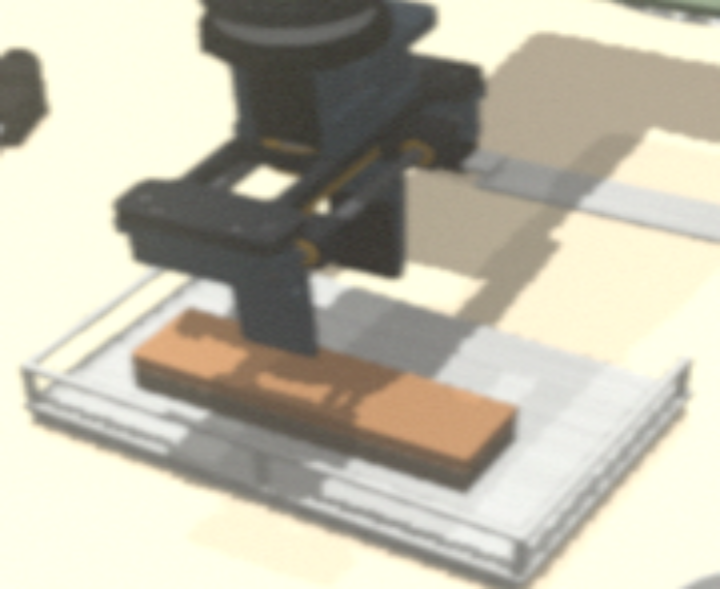

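drive_tool(
  moves=[
    {"claw": -0.5,"dx": -0.2,"dy": 0.15,"dz": 0.4,"yaw": 0.05},
    {"claw": -0.5,"dx": 0,"dy": 0,"dz": 0.6,"yaw": 0},
    {"claw": -0.5,"dx": 0,"dy": 0,"dz": 0.4,"yaw": 0},
    {"claw": -0.5,"dx": 0,"dy": 0,"dz": 0,"yaw": 0},
  ],
)

```text
time_s: 42.15
ee_pos: [653.2, -6.3, 38.8]
ee_rot: [-179.9, -2.9, 84.7]
force: [0.8, 0.6, -0.7]
gripper_width: 68.8
```

```bash
python3 d2.py 654.5 -6.7 46 84.5
```

```text
pad [653.1  -9.1  94.7] rot [-179.9   -2.9   84.7] down [ 0.003  0.05  -0.999] w 68.8 F [ 0.8  0.6 -0.7] T [-0.06 -0.01  0.01] t 42.1
units [0.   0.06 2.44] yaw 0.03
```

drive_tool(
  moves=[
    {"claw": -0.5,"dx": 0,"dy": 0.05,"dz": 0.6,"yaw": 0},
    {"claw": -0.5,"dx": 0,"dy": 0,"dz": 0.7,"yaw": 0},
    {"claw": -0.5,"dx": 0,"dy": 0,"dz": 0.5,"yaw": 0},
    {"claw": -0.5,"dx": 0,"dy": 0,"dz": 0.3,"yaw": 0},
    {"claw": -0.5,"dx": 0,"dy": 0,"dz": 0.1,"yaw": 0},
  ],
)

```text
time_s: 42.78
ee_pos: [654.4, -3.9, -8.5]
ee_rot: [-179.9, -2.9, 84.8]
force: [0.2, -0.6, -0.6]
gripper_width: 68.4
```

```bash
python3 d2.py 654.5 -6.7 46 84.5
```

```text
pad [654.2  -6.7  47.4] rot [-179.9   -2.9   84.8] down [ 0.002  0.05  -0.999] w 68.4 F [ 0.2 -0.6 -0.6] T [-0.04 -0.11  0.01] t 42.8
units [-0.    0.01  0.07] yaw 0.03
```

drive_tool(
  moves=[
    {"claw": -0.5,"dx": 0,"dy": 0,"dz": 0.2,"yaw": 0},
    {"claw": 1,"dx": 0,"dy": 0,"dz": 0.05,"yaw": 0},
    {"claw": 1,"dx": 0,"dy": 0,"dz": 0,"yaw": 0},
    {"claw": 1,"dx": 0,"dy": 0,"dz": 0,"yaw": 0},
    {"claw": 1,"dx": 0,"dy": 0,"dz": 0,"yaw": 0},
  ],
  grip_force=40,
)

```text
time_s: 43.4
ee_pos: [654.2, -3.6, -13.3]
ee_rot: [-179.9, -2.9, 84.7]
force: [0.6, -0.7, -1.1]
gripper_width: 49.7
```

```bash
python3 d2.py 654.5 -6.7 46 84.5
```

```text
pad [654.1  -6.4  42.6] rot [-179.9   -2.9   84.7] down [ 0.002  0.05  -0.999] w 49.7 F [ 0.6 -0.7 -1.1] T [-0.06  0.01 -0.05] t 43.4
units [-0.    0.02 -0.17] yaw 0.03
```

drive_tool(
  moves=[
    {"claw": 1,"dx": 0,"dy": 0,"dz": -0.4,"yaw": 0},
    {"claw": 1,"dx": 0,"dy": 0,"dz": -0.8,"yaw": 0},
    {"claw": 1,"dx": 0,"dy": 0,"dz": -0.9,"yaw": 0},
    {"claw": 1,"dx": 0,"dy": 0,"dz": -0.9,"yaw": 0},
    {"claw": 1,"dx": 0,"dy": -0.3,"dz": -0.7,"yaw": 0},
  ],
)

```text
time_s: 44.02
ee_pos: [645.9, -7.1, 61.8]
ee_rot: [-179.5, -2.8, 84.8]
force: [0.3, -0.5, -6.2]
gripper_width: 50.1
```

```bash
python3 d2.py 521.3 -312.7 130 11.5
```

```text
pad [646.1  -9.9 117.8] rot [-179.5   -2.8   84.8] down [-0.004  0.05  -0.999] w 50.1 F [ 0.3 -0.5 -6.2] T [-0.08 -0.11  0.05] t 44.0
units [-15.6   -4.84  -1.35] yaw 8.52
```

drive_tool(
  moves=[
    {"claw": 1,"dx": -0.5,"dy": -0.3,"dz": -0.5,"yaw": 0},
    {"claw": 1,"dx": -0.8,"dy": -0.4,"dz": -0.4,"yaw": 0},
    {"claw": 1,"dx": -1,"dy": -0.4,"dz": -0.2,"yaw": 0},
    {"claw": 1,"dx": -1,"dy": -0.4,"dz": 0,"yaw": 0},
    {"claw": 1,"dx": -1,"dy": -0.4,"dz": 0,"yaw": 0},
  ],
)

```text
time_s: 44.65
ee_pos: [595.9, -96.1, 81.5]
ee_rot: [-179.5, -2.8, 84.8]
force: [1.5, -0.5, -5.5]
gripper_width: 49.7
```

drive_tool(
  moves=[
    {"claw": 1,"dx": -1,"dy": -0.3,"dz": 0,"yaw": 0.4},
    {"claw": 1,"dx": -1,"dy": -0.2,"dz": 0,"yaw": 0.7},
    {"claw": 1,"dx": -1,"dy": 0,"dz": 0,"yaw": 0.8},
    {"claw": 1,"dx": -1,"dy": 0.1,"dz": 0,"yaw": 0.8},
    {"claw": 1,"dx": -0.9,"dy": 0.3,"dz": 0,"yaw": 0.8},
  ],
)

```text
time_s: 45.28
ee_pos: [562.0, -199.7, 75.0]
ee_rot: [-178.0, -2.0, 53.0]
force: [-0.3, 0.4, -5.6]
gripper_width: 49.8
```

```bash
python3 d2.py 521.3 -312.7 130 11.5
```

```text
pad [ 562.3 -202.5  130.9] rot [-178.   -2.   53.] down [-0.007  0.049 -0.999] w 49.8 F [-0.3  0.4 -5.6] T [-0.08 -0.05 -0.07] t 45.3
units [-5.64  1.67 -0.21] yaw 4.83
```

drive_tool(
  moves=[
    {"claw": 1,"dx": -0.9,"dy": 0.4,"dz": 0,"yaw": 0.9},
    {"claw": 1,"dx": -0.8,"dy": 0.5,"dz": 0,"yaw": 0.9},
    {"claw": 1,"dx": -0.7,"dy": 0.6,"dz": 0,"yaw": 0.9},
    {"claw": 1,"dx": -0.6,"dy": 0.6,"dz": 0,"yaw": 0.9},
    {"claw": 1,"dx": -0.5,"dy": 0.6,"dz": 0,"yaw": 0.7},
  ],
)

```text
time_s: 45.9
ee_pos: [535.6, -293.9, 68.7]
ee_rot: [-177.1, -0.3, 14.0]
force: [0.4, 0.5, -5.2]
gripper_width: 49.6
```

drive_tool(
  moves=[
    {"claw": 1,"dx": 0,"dy": 0,"dz": 0,"yaw": 0},
    {"claw": 1,"dx": 0,"dy": 0,"dz": 0,"yaw": 0},
  ],
)

```text
time_s: 46.15
ee_pos: [534.5, -295.3, 68.0]
ee_rot: [-177.0, -0.2, 13.9]
force: [-0.5, -0.3, -5.9]
gripper_width: 49.8
```

```bash
python3 d2.py 521.3 -312.7 100 11.5;  python3 - <<'E'
from h import *
for n in ("scene","top"):
    s=grab_frame(n); cv2.imwrite(f"pics/{n}17.png",cv2.convertScaleAbs(s["color"],alpha=1.7,beta=15))
E
```

```text
pad [ 534.9 -298.1  123.9] rot [-177.    -0.2   13.9] down [-0.008  0.051 -0.999] w 49.8 F [-0.5 -0.3 -5.9] T [ 0.   -0.03  0.04] t 46.1
units [-0.84  0.6   1.16] yaw 0.28
```

View pics/scene17.png

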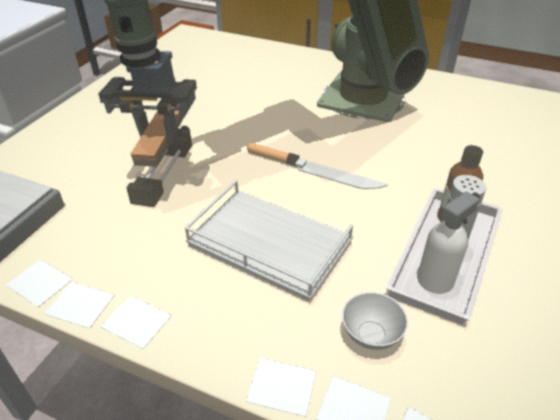

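View pics/top17.png

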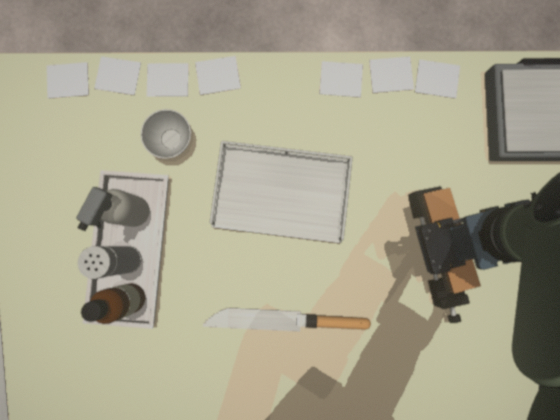

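The stone is held above the holder with its ends at (437,197) and (463,292) in the top view. I'll align and lower it.

drive_tool(
  moves=[
    {"claw": 1,"dx": -0.4,"dy": 0.3,"dz": 0.2,"yaw": 0.25},
    {"claw": 1,"dx": -0.4,"dy": 0.3,"dz": 0.3,"yaw": 0},
    {"claw": 1,"dx": 0,"dy": 0,"dz": 0.3,"yaw": 0},
    {"claw": 1,"dx": 0,"dy": 0,"dz": 0.2,"yaw": 0},
  ],
)

```text
time_s: 46.75
ee_pos: [520.8, -309.4, 46.2]
ee_rot: [-177.0, -0.1, 11.8]
force: [0.6, 0.4, -6.0]
gripper_width: 49.8
```

```bash
python3 d2.py 521.3 -312.7 57.6 11.5;  python3 - <<'E'
from h import *
for n,(x,y,w,h) in {"scene":(110,90,100,120),"top":(390,170,100,160)}.items():
    s=grab_frame(n); np.save(f"{n}18.npy",s,allow_pickle=True); cv2.imwrite(f"pics/{n}18.png",cv2.resize(cv2.convertScaleAbs(s["color"][y:y+h,x:x+w],alpha=1.8,beta=20),None,fx=3.6,fy=3.6))
E
```

```text
pad [ 521.3 -312.2  102.1] rot [-1.77e+02 -1.00e-01  1.18e+01] down [-0.008  0.051 -0.999] w 49.8 F [ 0.6  0.4 -6. ] T [-0.09 -0.01 -0.05] t 46.8
units [-0.01  0.14  2.22] yaw 0.03
```

View pics/scene18.png

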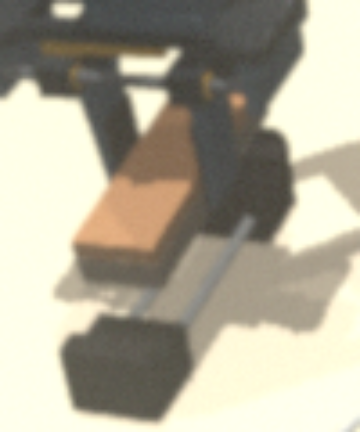

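View pics/top18.png

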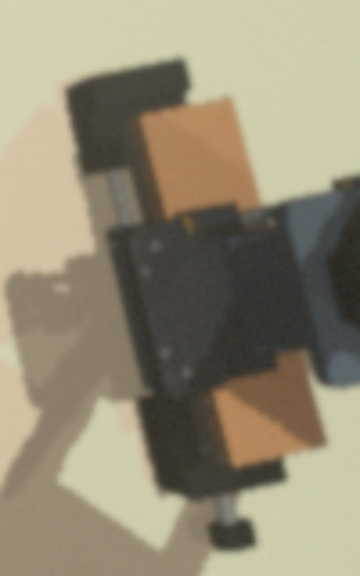

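```bash
python3 - <<'E'
from m import *
np.set_printoptions(precision=1,suppress=True)
s=W([(137,113),(232,97),(327,445),(232,467)],3.6,390,170,109.5); print(s,s.mean(0),ang(s[3],s[0]),ang(s[2],s[1]),ang(s[1],s[0]),ang(s[2],s[3]))
# front end corners in scene (far x end) 
s=W([(75,243),(160,253)],3.6,110,90,109.5,g);print(s)
E
```

```text
[[ 604.  -265.8  109.5]
 [ 612.1 -314.4  109.5]
 [ 437.5 -354.   109.5]
 [ 426.8 -306.4  109.5]] [ 520.1 -310.2  109.5] (np.float64(12.909098358859154), np.float64(181.78616883332927)) (np.float64(12.791507471177471), np.float64(178.99909420500876)) (np.float64(99.50165021728033), np.float64(49.2508950798941)) (np.float64(102.74491167002768), np.float64(48.796657060761156))
[[ 617.1 -310.   109.5]
 [ 606.  -261.3  109.5]]
```

drive_tool(
  moves=[
    {"claw": 1,"dx": 0,"dy": 0.1,"dz": 0.4,"yaw": 0.08},
    {"claw": 1,"dx": 0,"dy": 0.1,"dz": 0.5,"yaw": 0},
    {"claw": 1,"dx": 0,"dy": 0,"dz": 0.4,"yaw": 0},
    {"claw": 1,"dx": 0,"dy": 0,"dz": 0.2,"yaw": 0},
    {"claw": 1,"dx": 0,"dy": 0,"dz": 0.1,"yaw": 0},
  ],
  grip_force=30,
)

```text
time_s: 47.48
ee_pos: [521.8, -311.3, 11.5]
ee_rot: [-177.0, -0.1, 11.1]
force: [-0.3, -0.3, -5.9]
gripper_width: 49.7
```

```bash
python3 d2.py 521.3 -313.5 57.6 11.2
```

```text
pad [ 522.3 -314.2   67.4] rot [-1.77e+02 -1.00e-01  1.11e+01] down [-0.009  0.051 -0.999] w 49.7 F [-0.3 -0.3 -5.9] T [-0.05  0.02 -0.01] t 47.5
units [-0.04 -0.02  0.49] yaw -0.02
```

drive_tool(
  moves=[
    {"claw": 1,"dx": -0.03,"dy": 0,"dz": 0.15,"yaw": 0},
    {"claw": 1,"dx": 0,"dy": 0,"dz": 0.1,"yaw": 0},
    {"claw": 1,"dx": 0,"dy": 0,"dz": 0.08,"yaw": 0},
  ],
)

```text
time_s: 47.85
ee_pos: [521.1, -311.6, 5.7]
ee_rot: [-177.1, -0.1, 11.1]
force: [-4.4, -0.2, 1.6]
gripper_width: 49.6
```

drive_tool(
  moves=[
    {"claw": 1,"dx": 0,"dy": 0,"dz": 0.1,"yaw": 0},
    {"claw": 1,"dx": 0,"dy": 0,"dz": 0.1,"yaw": 0},
  ],
)

```text
time_s: 48.1
ee_pos: [520.4, -311.8, 3.1]
ee_rot: [-177.1, -0.1, 11.1]
force: [-3.9, 0.8, 0.5]
gripper_width: 49.9
```

```bash
python3 d2.py 521.3 -313.5 57.6 11.2;  python3 - <<'E'
from h import *
for n,(x,y,w,h) in {"scene":(110,90,100,120),"top":(390,170,100,160)}.items():
    s=grab_frame(n); cv2.imwrite(f"pics/{n}19.png",cv2.resize(cv2.convertScaleAbs(s["color"][y:y+h,x:x+w],alpha=1.8,beta=20),None,fx=3.6,fy=3.6))
E
```

```text
pad [ 520.8 -314.5   59.1] rot [-1.771e+02 -1.000e-01  1.110e+01] down [-0.009  0.049 -0.999] w 49.9 F [-3.9  0.8  0.5] T [0.02 0.37 0.02] t 48.1
units [ 0.03 -0.04  0.08] yaw -0.01
```

View pics/scene19.png

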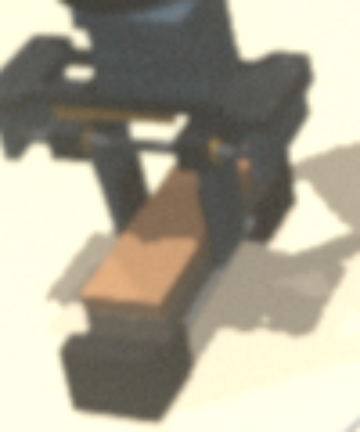

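View pics/top19.png

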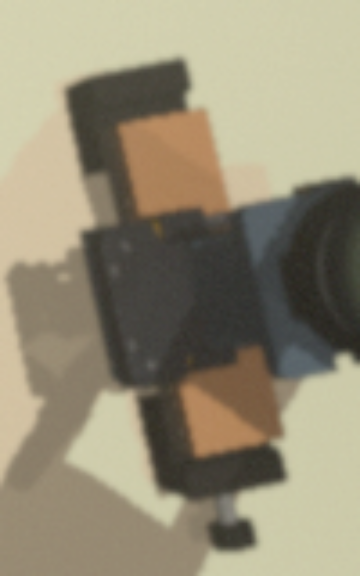

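```bash
python3 - <<'E'
from m import *
np.set_printoptions(precision=1,suppress=True)
s=W([(118,125),(207,110),(284,437),(193,458)],3.6,390,170,66.5); print(s,s.mean(0),ang(s[3],s[0]),ang(s[2],s[1]))
s=W([(80,297),(163,309)],3.6,110,90,66.5,g);print(s,s.mean(0))
E
```

```text
[[ 602.5 -271.9   66.5]
 [ 610.6 -320.2   66.5]
 [ 436.5 -353.6   66.5]
 [ 425.6 -305.1   66.5]] [ 518.8 -312.7   66.5] (np.float64(10.644589519584054), np.float64(180.0214650803194)) (np.float64(10.860010546418781), np.float64(177.25870236354257))
[[ 613.5 -319.    66.5]
 [ 603.8 -268.9   66.5]] [ 608.6 -294.    66.5]
```

drive_tool(
  moves=[
    {"claw": 1,"dx": 0,"dy": 0,"dz": 0.1,"yaw": 0},
    {"claw": 1,"dx": 0,"dy": 0,"dz": 0.06,"yaw": 0},
  ],
)

```text
time_s: 48.45
ee_pos: [520.4, -311.7, 2.7]
ee_rot: [-177.2, -0.1, 11.1]
force: [-5.4, 1.3, 4.6]
gripper_width: 50.3
```

drive_tool(
  moves=[
    {"claw": 1,"dx": 0,"dy": 0,"dz": 0.1,"yaw": 0},
    {"claw": 1,"dx": 0,"dy": 0,"dz": 0.1,"yaw": 0},
  ],
)

```text
time_s: 48.7
ee_pos: [520.5, -311.8, 2.6]
ee_rot: [-177.2, -0.1, 11.1]
force: [-6.1, 3.5, 11.6]
gripper_width: 49.7
```

drive_tool(
  moves=[
    {"claw": 1,"dx": 0,"dy": 0,"dz": 0.1,"yaw": 0},
    {"claw": 1,"dx": 0,"dy": 0,"dz": 0.1,"yaw": 0},
  ],
)

```text
time_s: 48.95
ee_pos: [520.5, -311.8, 2.6]
ee_rot: [-177.3, -0.2, 11.1]
force: [-6.2, 1.9, 11.2]
gripper_width: 49.8
```

```bash
python3 d2.py 521.3 -313.5 57.6 11.2
```

```text
pad [ 520.8 -314.4   58.5] rot [-177.3   -0.2   11.1] down [-0.006  0.046 -0.999] w 49.8 F [-6.2  1.9 11.2] T [ 0.02  1.01 -0.05] t 49.0
units [ 0.03 -0.04  0.05] yaw -0.01
```

drive_tool(
  moves=[
    {"claw": -0.3,"dx": 0,"dy": 0,"dz": 0,"yaw": 0},
    {"claw": -0.4,"dx": 0,"dy": 0,"dz": 0,"yaw": 0},
    {"claw": -0.5,"dx": 0,"dy": 0,"dz": 0,"yaw": 0},
    {"claw": -0.5,"dx": 0,"dy": 0,"dz": -0.4,"yaw": 0},
    {"claw": -0.5,"dx": 0,"dy": 0,"dz": -0.9,"yaw": 0},
  ],
)

```text
time_s: 49.58
ee_pos: [523.3, -313.4, 29.0]
ee_rot: [-177.4, -0.4, 11.1]
force: [-0.8, -0.4, 0.1]
gripper_width: 68.5
```

drive_tool(
  moves=[
    {"claw": -0.5,"dx": 0,"dy": 0,"dz": -1,"yaw": 0},
    {"claw": -0.5,"dx": 0,"dy": 0,"dz": -1,"yaw": 0},
    {"claw": -0.5,"dx": 0,"dy": 0,"dz": -1,"yaw": 0},
    {"claw": -0.5,"dx": 0,"dy": 0,"dz": -1,"yaw": 0},
    {"claw": -0.5,"dx": 0,"dy": 0,"dz": -1,"yaw": 0},
  ],
)

```text
time_s: 50.2
ee_pos: [524.5, -318.5, 134.0]
ee_rot: [-177.5, -0.6, 11.1]
force: [-0.1, -0.4, -1.1]
gripper_width: 68.6
```

drive_tool(
  moves=[
    {"claw": -0.3,"dx": -0.5,"dy": -1,"dz": -1,"yaw": 0},
    {"claw": -0.3,"dx": -0.5,"dy": -1,"dz": -0.5,"yaw": 0},
    {"claw": -0.3,"dx": -0.5,"dy": -1,"dz": 0,"yaw": 0},
    {"claw": -0.3,"dx": -0.5,"dy": -1,"dz": 0,"yaw": 0},
    {"claw": -0.3,"dx": -0.5,"dy": -1,"dz": 0,"yaw": 0},
  ],
)

```text
time_s: 50.82
ee_pos: [457.3, -231.4, 172.9]
ee_rot: [-177.9, -1.0, 11.0]
force: [0.1, -0.5, -0.5]
gripper_width: 59.6
```

```bash
python3 d2.py 418 314 250 120;  python3 - <<'E'
from h import *
for n,(x,y,w,h) in {"scene":(110,90,100,120),"top":(390,170,100,160)}.items():
    s=grab_frame(n); np.save(f"{n}20.npy",s,allow_pickle=True); cv2.imwrite(f"pics/{n}20.png",cv2.resize(cv2.convertScaleAbs(s["color"][y:y+h,x:x+w],alpha=1.8,beta=20),None,fx=3.6,fy=3.6))
E
```

```text
pad [ 456.8 -233.6  228.9] rot [-177.9   -1.    11. ] down [ 0.01   0.039 -0.999] w 59.6 F [ 0.1 -0.5 -0.5] T [ 0.01  0.02 -0.04] t 50.8
units [  3.33 -27.27   0.  ] yaw -12.68
```

View pics/scene20.png

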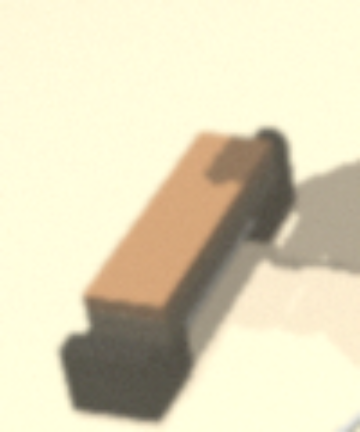

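View pics/top20.png

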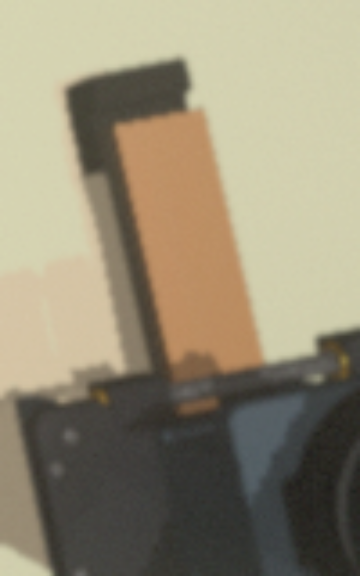

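The stone sits flat between the lips: in the scene crop the tan top runs from (85,300) to (270,145). Now I'll measure where the containers stand in the tray, using the earlier unobstructed view.

```bash
python3 - <<'E'
from m import *
im=cv2.imread("pics/top17.png")[170:340,60:190]; cv2.imwrite("pics/t17c.png",cv2.resize(im,None,fx=4.4,fy=3.5*4.4/3.5*0.8,interpolation=cv2.INTER_CUBIC))
print(im.shape)
E
```

```text
(170, 130, 3)
```

View pics/t17c.png

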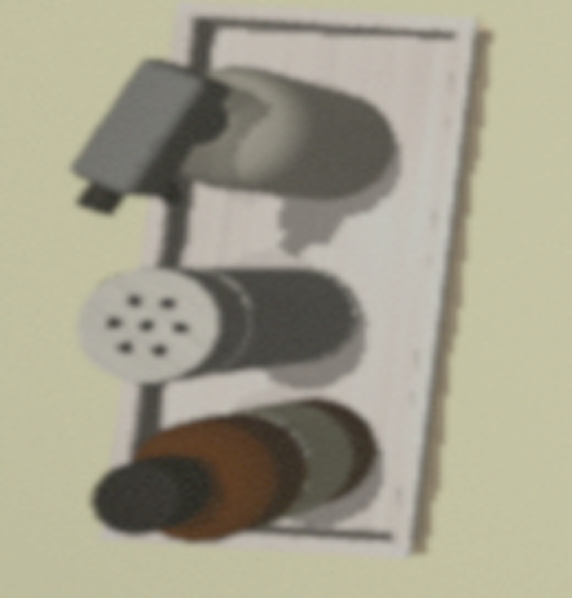

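```bash
python3 - <<'E'
from m import *
np.set_printoptions(precision=1,suppress=True)
def p(x,y,z): return onz(f,(x+.5)/4.4-.5+60,(y+.5)/3.52-.5+170,z)
print("shaker",p(148,326,153),"cap",p(137,496,173))
h=np.array([p(*c,184) for c in [(150,58),(202,82),(130,192),(72,168)]]);print(h,h.mean(0),ang(h[3],h[0]),ang(h[2],h[1]))
E
```

```text
shaker [494.7 322.8 153. ] cap [417.4 313.7 173. ]
[[620.8 312.4 184. ]
 [609.4 292.4 184. ]
 [557.8 317.1 184. ]
 [569.  339.3 184. ]] [589.2 315.3 184. ] (np.float64(-27.461022755836147), np.float64(58.310791849455924)) (np.float64(-25.63677359488535), np.float64(57.19529393647862))
```

drive_tool(
  moves=[
    {"claw": -0.25,"dx": 0.2,"dy": -1,"dz": 0,"yaw": -1},
    {"claw": -0.25,"dx": 0.3,"dy": -0.95,"dz": 0,"yaw": -1},
    {"claw": -0.25,"dx": 0.45,"dy": -0.9,"dz": 0,"yaw": -1},
    {"claw": -0.25,"dx": 0.6,"dy": -0.8,"dz": 0,"yaw": -1},
    {"claw": -0.25,"dx": 0.7,"dy": -0.7,"dz": 0,"yaw": -1},
  ],
)

```text
time_s: 51.55
ee_pos: [458.8, -132.2, 178.7]
ee_rot: [-179.6, -2.2, 55.3]
force: [0.5, -0.8, 1.1]
gripper_width: 57.3
```

drive_tool(
  moves=[
    {"claw": -0.25,"dx": 0.8,"dy": -0.6,"dz": 0,"yaw": -1},
    {"claw": -0.25,"dx": 0.9,"dy": -0.5,"dz": 0,"yaw": -1},
    {"claw": -0.25,"dx": 0.95,"dy": -0.3,"dz": 0,"yaw": -1},
    {"claw": -0.25,"dx": 1,"dy": -0.2,"dz": 0,"yaw": -1},
    {"claw": -0.25,"dx": 1,"dy": 0,"dz": 0,"yaw": -1},
  ],
)

```text
time_s: 52.18
ee_pos: [460.7, -30.9, 184.1]
ee_rot: [178.4, -1.7, 99.7]
force: [-0.6, -0.3, 0.2]
gripper_width: 56.9
```

drive_tool(
  moves=[
    {"claw": -0.25,"dx": 1,"dy": 0.1,"dz": 0,"yaw": -1},
    {"claw": -0.25,"dx": 1,"dy": 0.3,"dz": 0,"yaw": -1},
    {"claw": -0.25,"dx": 1,"dy": 0.4,"dz": 0,"yaw": -1},
    {"claw": -0.25,"dx": 1,"dy": 0.6,"dz": 0,"yaw": -0.3},
    {"claw": -0.25,"dx": 1,"dy": 0.6,"dz": 0,"yaw": 0},
  ],
)

```text
time_s: 52.8
ee_pos: [457.0, 79.7, 189.4]
ee_rot: [177.5, -0.4, 128.9]
force: [0.1, -0.2, -0.3]
gripper_width: 56.9
```

```bash
python3 d2.py 417.4 313.7 250 125
```

```text
pad [455.3  77.8 245.4] rot [177.5  -0.4 128.9] down [ 0.03   0.033 -0.999] w 56.9 F [ 0.1 -0.2 -0.3] T [-0.03 -0.12  0.02] t 52.8
units [10.37  5.94  0.1 ] yaw 0.46
```

drive_tool(
  moves=[
    {"claw": -0.25,"dx": 1,"dy": 0.55,"dz": 0,"yaw": 0},
    {"claw": -0.25,"dx": 1,"dy": 0.55,"dz": 0,"yaw": 0},
    {"claw": -0.25,"dx": 1,"dy": 0.55,"dz": 0,"yaw": 0},
    {"claw": -0.25,"dx": 1,"dy": 0.55,"dz": 0,"yaw": 0},
    {"claw": -0.25,"dx": 1,"dy": 0.55,"dz": 0,"yaw": 0},
  ],
)

```text
time_s: 53.42
ee_pos: [442.4, 195.9, 194.5]
ee_rot: [177.1, -0.2, 128.9]
force: [-0.6, -0.0, 0.2]
gripper_width: 57.1
```

drive_tool(
  moves=[
    {"claw": -0.25,"dx": 1,"dy": 0.55,"dz": 0,"yaw": 0},
    {"claw": -0.25,"dx": 1,"dy": 0.55,"dz": 0,"yaw": 0},
    {"claw": -0.25,"dx": 1,"dy": 0.55,"dz": 0,"yaw": 0},
    {"claw": -0.25,"dx": 0.8,"dy": 0.5,"dz": 0,"yaw": 0},
    {"claw": -0.25,"dx": 0.3,"dy": 0.2,"dz": 0.2,"yaw": 0},
  ],
)

```text
time_s: 54.05
ee_pos: [432.3, 294.6, 194.8]
ee_rot: [176.8, -0.0, 128.9]
force: [0.6, -0.8, -0.1]
gripper_width: 56.6
```

```bash
python3 d2.py 417.4 313.7 158.7 125
```

```text
pad [429.9 292.6 250.7] rot [176.8  -0.  128.9] down [ 0.043  0.036 -0.998] w 56.6 F [ 0.6 -0.8 -0.1] T [-0.06 -0.17 -0.01] t 54.0
units [ 1.21 -0.08  4.6 ] yaw 0.45
```

drive_tool(
  moves=[
    {"claw": -0.25,"dx": 0.8,"dy": -0.1,"dz": 0.3,"yaw": 0},
    {"claw": -0.25,"dx": 0.4,"dy": 0,"dz": 0.7,"yaw": 0},
    {"claw": -0.25,"dx": 0,"dy": 0,"dz": 0.8,"yaw": 0},
    {"claw": -0.25,"dx": 0,"dy": 0,"dz": 0.4,"yaw": 0},
    {"claw": -0.25,"dx": 0,"dy": 0,"dz": 0,"yaw": 0},
  ],
)

```text
time_s: 54.68
ee_pos: [415.0, 313.5, 146.2]
ee_rot: [177.0, -0.0, 128.9]
force: [0.8, 0.7, 0.1]
gripper_width: 56.8
```

```bash
python3 d2.py 417.4 313.7 158.7 125
```

```text
pad [412.7 311.7 202.1] rot [177.   -0.  128.9] down [ 0.04   0.033 -0.999] w 56.8 F [0.8 0.7 0.1] T [-0.02 -0.17  0.  ] t 54.7
units [-0.07  0.13  2.18] yaw 0.45
```

drive_tool(
  moves=[
    {"claw": -0.25,"dx": -0.05,"dy": 0.15,"dz": 0.5,"yaw": 0},
    {"claw": -0.25,"dx": 0,"dy": 0,"dz": 0.7,"yaw": 0},
    {"claw": -0.25,"dx": 0,"dy": 0,"dz": 0.5,"yaw": 0},
    {"claw": -0.25,"dx": 0,"dy": 0,"dz": 0.3,"yaw": 0},
    {"claw": -0.25,"dx": 0,"dy": 0,"dz": 0,"yaw": 0},
  ],
)

```text
time_s: 55.3
ee_pos: [420.4, 316.0, 103.9]
ee_rot: [177.0, -0.0, 128.8]
force: [0.7, 0.1, 0.7]
gripper_width: 57.2
```

```bash
python3 d2.py 417.4 313.7 158.7 125; python3 - <<'E'
from h import *
s=grab_frame("scene"); cv2.imwrite("pics/s21.png",cv2.resize(cv2.convertScaleAbs(s["color"][60:310,330:560],alpha=1.7,beta=15),None,fx=2.4,fy=2.4))
E
```

```text
pad [418.1 314.1 159.9] rot [177.   -0.  128.8] down [ 0.041  0.033 -0.999] w 57.2 F [0.7 0.1 0.7] T [ 0.04 -0.12 -0.02] t 55.3
units [ 0.01 -0.04  0.06] yaw 0.45
```

View pics/s21.png

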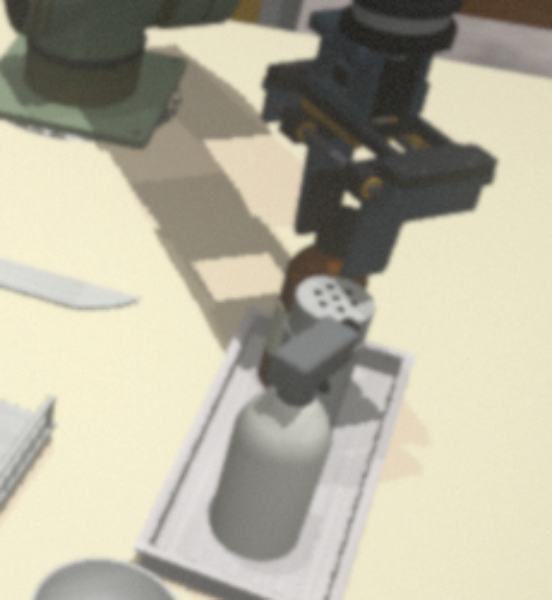

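The fingers are around the oil cap (crop 345,225). I'll close and lift.

drive_tool(
  moves=[
    {"claw": 1,"dx": 0,"dy": 0,"dz": 0,"yaw": 0},
    {"claw": 1,"dx": 0,"dy": 0,"dz": 0,"yaw": 0},
    {"claw": 1,"dx": 0,"dy": 0,"dz": 0,"yaw": 0},
    {"claw": 1,"dx": 0,"dy": 0,"dz": 0,"yaw": 0},
  ],
  grip_force=30,
)

```text
time_s: 55.85
ee_pos: [420.6, 316.1, 104.7]
ee_rot: [176.9, -0.0, 128.8]
force: [0.2, -0.4, -1.0]
gripper_width: 33.9
```

```bash
python3 d2.py 575.5 -64.3 240
```

```text
pad [418.2 314.2 160.7] rot [176.9  -0.  128.8] down [ 0.042  0.034 -0.999] w 33.9 F [ 0.2 -0.4 -1. ] T [ 0.01 -0.1   0.  ] t 55.9
units [-19.67  -5.52  -4.27]
```

drive_tool(
  moves=[
    {"claw": 1,"dx": 0,"dy": 0,"dz": -0.6,"yaw": 0},
    {"claw": 1,"dx": 0,"dy": 0,"dz": -0.9,"yaw": 0},
    {"claw": 1,"dx": -0.1,"dy": 0,"dz": -0.9,"yaw": 0},
    {"claw": 1,"dx": -0.3,"dy": 0,"dz": -0.9,"yaw": 0},
    {"claw": 1,"dx": -0.6,"dy": -0.1,"dz": -0.7,"yaw": 0},
  ],
)

```text
time_s: 56.48
ee_pos: [426.6, 295.5, 186.9]
ee_rot: [177.2, -0.0, 128.9]
force: [0.9, -1.0, -2.5]
gripper_width: 33.9
```

```bash
python3 d2.py 575.5 -64.3 240
```

```text
pad [424.5 293.8 242.8] rot [177.2  -0.  128.9] down [ 0.038  0.031 -0.999] w 33.9 F [ 0.9 -1.  -2.5] T [-0.04 -0.1   0.04] t 56.5
units [-18.67  -5.38  -0.13]
```

drive_tool(
  moves=[
    {"claw": 1,"dx": -0.8,"dy": -0.2,"dz": 0,"yaw": 0},
    {"claw": 1,"dx": -1,"dy": -0.3,"dz": 0,"yaw": 0},
    {"claw": 1,"dx": -1,"dy": -0.3,"dz": 0,"yaw": 0},
    {"claw": 1,"dx": -1,"dy": -0.3,"dz": 0,"yaw": 0},
    {"claw": 1,"dx": -1,"dy": -0.3,"dz": 0,"yaw": 0},
  ],
)

```text
time_s: 57.1
ee_pos: [466.0, 196.0, 183.9]
ee_rot: [177.4, -0.0, 128.9]
force: [0.3, -0.1, -3.3]
gripper_width: 33.8
```

drive_tool(
  moves=[
    {"claw": 1,"dx": -1,"dy": -0.3,"dz": 0,"yaw": 0},
    {"claw": 1,"dx": -1,"dy": -0.3,"dz": 0,"yaw": 0},
    {"claw": 1,"dx": -1,"dy": -0.3,"dz": 0,"yaw": 0},
    {"claw": 1,"dx": -1,"dy": -0.3,"dz": 0,"yaw": 0},
    {"claw": 1,"dx": -1,"dy": -0.3,"dz": 0,"yaw": 0},
  ],
)

```text
time_s: 57.72
ee_pos: [503.9, 89.7, 178.1]
ee_rot: [177.9, -0.2, 128.7]
force: [1.6, 0.4, -3.6]
gripper_width: 34.1
```

drive_tool(
  moves=[
    {"claw": 1,"dx": -1,"dy": -0.3,"dz": 0,"yaw": 0},
    {"claw": 1,"dx": -1,"dy": -0.3,"dz": 0,"yaw": 0},
    {"claw": 1,"dx": -1,"dy": -0.3,"dz": 0,"yaw": 0},
    {"claw": 1,"dx": -1,"dy": -0.3,"dz": 0,"yaw": 0},
    {"claw": 1,"dx": -1,"dy": -0.3,"dz": 0,"yaw": 0},
  ],
)

```text
time_s: 58.35
ee_pos: [540.3, -16.3, 172.1]
ee_rot: [178.4, -0.4, 128.5]
force: [0.5, -0.5, -3.2]
gripper_width: 34.0
```

```bash
python3 d2.py 575.5 -64.3 240
```

```text
pad [539.3 -17.5 228. ] rot [178.4  -0.4 128.5] down [ 0.017  0.023 -1.   ] w 34.0 F [ 0.5 -0.5 -3.2] T [ 0.02 -0.14 -0.02] t 58.4
units [-2.95 -0.02 -0.62]
```

drive_tool(
  moves=[
    {"claw": 1,"dx": -1,"dy": 0,"dz": 0,"yaw": 0},
    {"claw": 1,"dx": -0.9,"dy": 0,"dz": 0,"yaw": 0},
    {"claw": 1,"dx": -0.5,"dy": 0,"dz": 0,"yaw": 0},
    {"claw": 1,"dx": -0.1,"dy": 0,"dz": 0.3,"yaw": 0},
    {"claw": 1,"dx": 0,"dy": 0,"dz": 0.3,"yaw": 0},
  ],
)

```text
time_s: 58.98
ee_pos: [572.9, -59.4, 157.3]
ee_rot: [178.5, -0.5, 128.3]
force: [-0.2, 0.2, -4.0]
gripper_width: 33.8
```

```bash
python3 d2.py 575.5 -64.3 177.7
```

```text
pad [572.  -60.8 213.3] rot [178.5  -0.5 128.3] down [ 0.015  0.024 -1.   ] w 33.8 F [-0.2  0.2 -4. ] T [ 0.04 -0.1  -0.01] t 59.0
units [-0.26 -0.02  1.78]
```

drive_tool(
  moves=[
    {"claw": 1,"dx": -0.25,"dy": 0,"dz": 0.3,"yaw": 0},
    {"claw": 1,"dx": 0,"dy": 0,"dz": 0.5,"yaw": 0},
    {"claw": 1,"dx": 0,"dy": 0,"dz": 0.4,"yaw": 0},
    {"claw": 1,"dx": 0,"dy": 0,"dz": 0.2,"yaw": 0},
    {"claw": 1,"dx": 0,"dy": 0,"dz": 0.1,"yaw": 0},
  ],
)

```text
time_s: 59.6
ee_pos: [575.2, -61.2, 124.3]
ee_rot: [178.6, -0.7, 128.4]
force: [-0.5, -0.2, -3.5]
gripper_width: 33.9
```

```bash
python3 d2.py 575.5 -64.3 177.7
```

```text
pad [574.5 -62.5 180.2] rot [178.6  -0.7 128.4] down [ 0.012  0.024 -1.   ] w 33.9 F [-0.5 -0.2 -3.5] T [ 0.01 -0.2  -0.03] t 59.6
units [-0.1  -0.02  0.13]
```

drive_tool(
  moves=[
    {"claw": 1,"dx": -0.15,"dy": 0.15,"dz": 0,"yaw": 0},
    {"claw": 1,"dx": 0,"dy": 0,"dz": 0.1,"yaw": 0},
    {"claw": 1,"dx": 0,"dy": 0,"dz": 0.1,"yaw": 0},
  ],
)

```text
time_s: 59.98
ee_pos: [581.0, -62.1, 122.3]
ee_rot: [178.5, -0.5, 128.4]
force: [-2.4, -1.2, 9.8]
gripper_width: 33.5
```

```bash
python3 d2.py 579 -63.5 177.7; python3 - <<'E'
from h import *
f=grab_frame("scene"); im=cv2.convertScaleAbs(f["color"][90:250,180:360],alpha=1.7,beta=15); cv2.imwrite("pics/s22.png",cv2.resize(im,None,fx=4,fy=3.7))
E
```

```text
pad [580.1 -63.4 178.3] rot [178.5  -0.5 128.4] down [ 0.016  0.023 -1.   ] w 33.5 F [-2.4 -1.2  9.8] T [-0.29  0.48  0.05] t 60.0
units [ 0.03 -0.05  0.03]
```

View pics/s22.png

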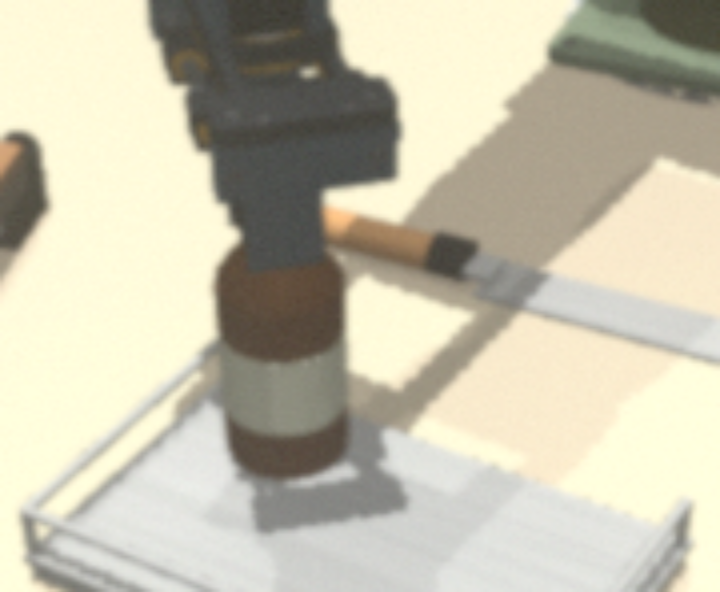

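Contact. The bottle's outline, (229..349) with its bottom at 475, nearly matches its original place, (225..343) and 475. I'll release.

drive_tool(
  moves=[
    {"claw": -0.25,"dx": 0,"dy": 0,"dz": 0,"yaw": 0},
    {"claw": -0.25,"dx": 0,"dy": 0,"dz": 0,"yaw": 0},
    {"claw": -0.25,"dx": 0,"dy": 0,"dz": 0,"yaw": 0},
    {"claw": -0.25,"dx": 0,"dy": 0,"dz": -0.5,"yaw": 0},
    {"claw": -0.25,"dx": 0,"dy": 0,"dz": -1,"yaw": 0},
  ],
)

```text
time_s: 60.65
ee_pos: [580.7, -62.7, 153.6]
ee_rot: [178.4, -0.5, 128.4]
force: [0.1, 0.1, -0.6]
gripper_width: 56.7
```

drive_tool(
  moves=[
    {"claw": -0.25,"dx": 0,"dy": 0,"dz": -1,"yaw": 0},
    {"claw": -0.25,"dx": 0,"dy": 0,"dz": -1,"yaw": 0},
    {"claw": -0.7,"dx": 0,"dy": 0,"dz": -1,"yaw": -0.5},
    {"claw": -0.7,"dx": 0.4,"dy": 0,"dz": -0.8,"yaw": -1},
    {"claw": -0.7,"dx": 0.7,"dy": 0.4,"dz": -0.5,"yaw": -1},
  ],
)

```text
time_s: 61.28
ee_pos: [569.3, -44.4, 247.0]
ee_rot: [178.2, 0.5, 150.5]
force: [0.6, -0.4, -0.3]
gripper_width: 77.6
```

```bash
python3 d2.py 494.5 321 235 150
```

```text
pad [568.  -45.7 303. ] rot [178.2   0.5 150.5] down [ 0.023  0.023 -0.999] w 77.6 F [ 0.6 -0.4 -0.3] T [ 0.04 -0.16 -0.04] t 61.3
units [12.25 14.04  3.73] yaw 0.06
```

drive_tool(
  moves=[
    {"claw": -0.6,"dx": 0.8,"dy": 1,"dz": 0.2,"yaw": 0.3},
    {"claw": -0.6,"dx": 0.9,"dy": 1,"dz": 0.2,"yaw": 0.3},
    {"claw": -0.6,"dx": 0.9,"dy": 1,"dz": 0.2,"yaw": 0.3},
    {"claw": -0.6,"dx": 1,"dy": 1,"dz": 0.2,"yaw": 0},
    {"claw": -0.6,"dx": 1,"dy": 1,"dz": 0.2,"yaw": 0},
  ],
)

```text
time_s: 61.9
ee_pos: [551.6, 93.6, 235.1]
ee_rot: [177.8, 0.7, 142.4]
force: [-0.2, 0.0, 0.5]
gripper_width: 73.2
```

drive_tool(
  moves=[
    {"claw": -0.6,"dx": 1,"dy": 0.9,"dz": 0.2,"yaw": 0},
    {"claw": -0.6,"dx": 1,"dy": 0.9,"dz": 0.2,"yaw": 0},
    {"claw": -0.6,"dx": 1,"dy": 0.9,"dz": 0.2,"yaw": 0},
    {"claw": -0.6,"dx": 1,"dy": 0.9,"dz": 0.2,"yaw": 0},
    {"claw": -0.6,"dx": 1,"dy": 0.9,"dz": 0.2,"yaw": 0},
  ],
)

```text
time_s: 62.52
ee_pos: [528.0, 231.5, 221.0]
ee_rot: [177.5, 0.9, 142.4]
force: [0.7, -0.4, -1.0]
gripper_width: 73.1
```

```bash
python3 d2.py 494.5 321 235 142
```

```text
pad [525.9 230.1 276.9] rot [177.5   0.9 142.4] down [ 0.038  0.025 -0.999] w 73.1 F [ 0.7 -0.4 -1. ] T [ 0.04 -0.13  0.05] t 62.5
units [4.05 2.56 2.15] yaw 0.05
```

drive_tool(
  moves=[
    {"claw": -0.6,"dx": 1,"dy": 0.7,"dz": 0.2,"yaw": 0},
    {"claw": -0.6,"dx": 1,"dy": 0.7,"dz": 0.3,"yaw": 0},
    {"claw": -0.6,"dx": 1,"dy": 0.6,"dz": 0.3,"yaw": 0},
    {"claw": -0.6,"dx": 0.6,"dy": 0.2,"dz": 0.5,"yaw": 0},
    {"claw": -0.6,"dx": 0,"dy": 0,"dz": 0.5,"yaw": 0},
  ],
)

```text
time_s: 63.15
ee_pos: [499.0, 316.0, 188.2]
ee_rot: [177.2, 1.0, 142.6]
force: [1.0, -0.3, 1.0]
gripper_width: 73.0
```

```bash
python3 d2.py 494.5 321 140.4 142
```

```text
pad [496.6 314.4 244.1] rot [177.2   1.  142.6] down [ 0.044  0.028 -0.999] w 73.0 F [ 1.  -0.3  1. ] T [ 0.01 -0.16  0.04] t 63.1
units [ 0.37 -0.05  5.18] yaw 0.07
```

drive_tool(
  moves=[
    {"claw": -0.6,"dx": 0.35,"dy": -0.05,"dz": 0.5,"yaw": 0},
    {"claw": -0.6,"dx": 0,"dy": 0,"dz": 0.8,"yaw": 0},
    {"claw": -0.6,"dx": 0,"dy": 0,"dz": 0.8,"yaw": 0},
    {"claw": -0.6,"dx": 0,"dy": 0,"dz": 0.5,"yaw": 0},
    {"claw": -0.6,"dx": 0,"dy": 0,"dz": 0,"yaw": 0},
  ],
)

```text
time_s: 63.78
ee_pos: [494.8, 317.8, 130.8]
ee_rot: [177.4, 1.0, 142.4]
force: [0.2, -0.3, 0.3]
gripper_width: 72.9
```

```bash
python3 d2.py 494.5 321 140.4 142; python3 - <<'E'
from h import *
for n in ("scene","top"):
    s=grab_frame(n)
    c=s["color"][60:310,330:560] if n=="scene" else s["color"][160:340,20:250]
    cv2.imwrite(f"pics/{n}23.png",cv2.resize(cv2.convertScaleAbs(c,alpha=1.7,beta=15),None,fx=2.4,fy=2.4))
E
```

```text
pad [492.5 316.5 186.8] rot [177.4   1.  142.4] down [ 0.041  0.025 -0.999] w 72.9 F [ 0.2 -0.3  0.3] T [ 0.1  -0.15 -0.04] t 63.8
units [0.1  0.14 2.33] yaw 0.05
```

View pics/scene23.png

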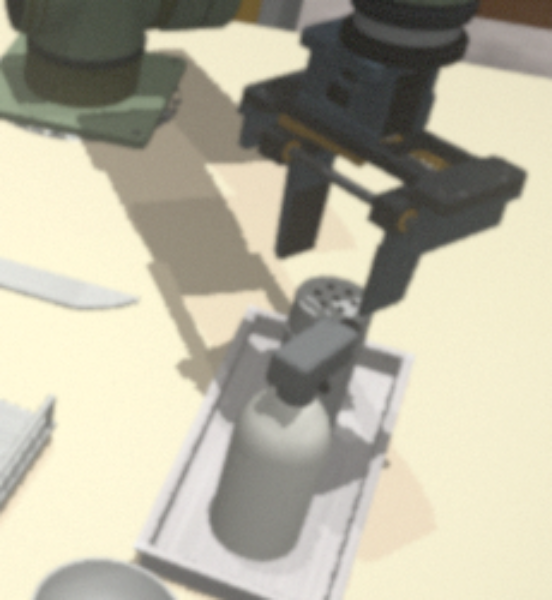

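View pics/top23.png

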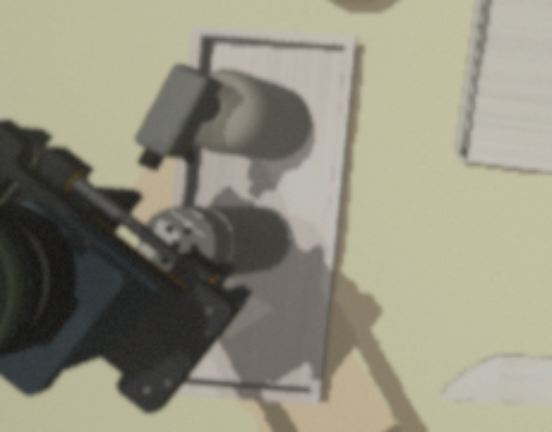

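```bash
python3 - <<'E'
from m import *
# shaker top ellipse: left 297 right 374 top 277 bottom ~325
for c in [(335,301),(335,303)]:
    print(onz(g,c[0]/2.4+330,c[1]/2.4+60,153))
u,v=proj(g,(493.3,317,168)); print((u-330)*2.4,(v-60)*2.4)
E
```

```text
[496.79894982 322.78883897 153.        ]
[499.16922072 323.1162508  153.        ]
332.60709276765016 279.84853871226716
```

drive_tool(
  moves=[
    {"claw": -0.6,"dx": 0.1,"dy": 0.2,"dz": 0,"yaw": 0},
    {"claw": -0.6,"dx": 0,"dy": 0,"dz": 0.7,"yaw": 0},
    {"claw": -0.6,"dx": 0,"dy": 0,"dz": 0.7,"yaw": 0},
    {"claw": -0.6,"dx": 0,"dy": 0,"dz": 0.5,"yaw": 0},
    {"claw": -0.6,"dx": 0,"dy": 0,"dz": 0.2,"yaw": 0},
  ],
)

```text
time_s: 64.5
ee_pos: [498.8, 324.7, 88.3]
ee_rot: [177.2, 1.1, 142.4]
force: [-0.0, -0.4, 0.4]
gripper_width: 73.5
```

```bash
python3 d2.py 495.3 322 140.4 142
```

```text
pad [496.3 323.2 144.2] rot [177.2   1.1 142.4] down [ 0.045  0.027 -0.999] w 73.5 F [-0.  -0.4  0.4] T [ 0.06 -0.13 -0.02] t 64.5
units [ 0.01 -0.09  0.19] yaw 0.05
```

drive_tool(
  moves=[
    {"claw": -0.6,"dx": 0,"dy": -0.05,"dz": 0.15,"yaw": 0},
    {"claw": 1,"dx": 0,"dy": 0,"dz": 0,"yaw": 0},
    {"claw": 1,"dx": 0,"dy": 0,"dz": 0,"yaw": 0},
    {"claw": 1,"dx": 0,"dy": 0,"dz": 0,"yaw": 0},
    {"claw": 1,"dx": 0,"dy": 0,"dz": 0,"yaw": 0},
  ],
)

```text
time_s: 65.12
ee_pos: [498.0, 323.6, 84.8]
ee_rot: [177.3, 1.1, 142.4]
force: [0.1, -1.6, -1.9]
gripper_width: 56.3
```

```bash
python3 d2.py 588 9 235 125
```

```text
pad [495.6 322.1 140.8] rot [177.3   1.1 142.4] down [ 0.044  0.026 -0.999] w 56.3 F [ 0.1 -1.6 -1.9] T [ 0.02 -0.17  0.  ] t 65.1
units [-13.3   -9.36  -4.92] yaw 2.03
```

drive_tool(
  moves=[
    {"claw": 1,"dx": 0,"dy": 0,"dz": -0.6,"yaw": 0},
    {"claw": 1,"dx": 0,"dy": 0,"dz": -0.9,"yaw": 0},
    {"claw": 1,"dx": 0,"dy": 0,"dz": -1,"yaw": 0},
    {"claw": 1,"dx": -0.3,"dy": -0.2,"dz": -0.8,"yaw": 0},
    {"claw": 1,"dx": -0.7,"dy": -0.5,"dz": -0.6,"yaw": 0.3},
  ],
)

```text
time_s: 65.75
ee_pos: [500.4, 296.9, 164.6]
ee_rot: [177.5, 0.9, 139.8]
force: [0.2, -0.2, -3.5]
gripper_width: 56.1
```

drive_tool(
  moves=[
    {"claw": 1,"dx": -1,"dy": -0.7,"dz": 0,"yaw": 0.5},
    {"claw": 1,"dx": -1,"dy": -0.6,"dz": 0,"yaw": 0.5},
    {"claw": 1,"dx": -1,"dy": -0.5,"dz": 0,"yaw": 0.4},
    {"claw": 1,"dx": -1,"dy": -0.4,"dz": 0,"yaw": 0.2},
    {"claw": 1,"dx": -1,"dy": -0.4,"dz": 0,"yaw": 0},
  ],
)

```text
time_s: 66.38
ee_pos: [530.0, 178.0, 165.6]
ee_rot: [177.4, 0.4, 125.1]
force: [0.4, -0.6, -3.4]
gripper_width: 56.3
```

```bash
python3 d2.py 588 9 225 125
```

```text
pad [527.7 176.8 221.5] rot [177.4   0.4 125.1] down [ 0.041  0.021 -0.999] w 56.3 F [ 0.4 -0.6 -3.4] T [ 0.02 -0.1  -0.01] t 66.4
units [-8.6  -2.34 -0.23] yaw 0.01
```

drive_tool(
  moves=[
    {"claw": 1,"dx": -1,"dy": -0.25,"dz": 0,"yaw": 0},
    {"claw": 1,"dx": -1,"dy": -0.25,"dz": 0,"yaw": 0},
    {"claw": 1,"dx": -1,"dy": -0.25,"dz": 0,"yaw": 0},
    {"claw": 1,"dx": -1,"dy": -0.25,"dz": 0,"yaw": 0},
    {"claw": 1,"dx": -1,"dy": -0.25,"dz": 0,"yaw": 0},
  ],
)

```text
time_s: 67.0
ee_pos: [565.8, 70.9, 165.7]
ee_rot: [177.6, 0.4, 124.4]
force: [0.3, -1.2, -3.2]
gripper_width: 56.4
```

drive_tool(
  moves=[
    {"claw": 1,"dx": -1,"dy": -0.25,"dz": 0,"yaw": 0},
    {"claw": 1,"dx": -0.7,"dy": -0.2,"dz": 0,"yaw": 0},
    {"claw": 1,"dx": -0.4,"dy": -0.1,"dz": 0,"yaw": 0},
    {"claw": 1,"dx": -0.1,"dy": 0,"dz": 0.2,"yaw": 0},
  ],
)

```text
time_s: 67.5
ee_pos: [581.4, 22.5, 162.0]
ee_rot: [177.7, 0.4, 123.9]
force: [-0.9, 0.3, -3.8]
gripper_width: 56.5
```

```bash
python3 d2.py 588 9 157.8 125
```

```text
pad [579.3  21.5 217.9] rot [177.7   0.4 123.9] down [ 0.038  0.017 -0.999] w 56.5 F [-0.9  0.3 -3.8] T [ 0.03 -0.1   0.  ] t 67.5
units [-0.74 -0.11  3.01] yaw -0.12
```

drive_tool(
  moves=[
    {"claw": 1,"dx": -0.5,"dy": -0.1,"dz": 0.4,"yaw": 0},
    {"claw": 1,"dx": -0.2,"dy": 0,"dz": 0.7,"yaw": 0},
    {"claw": 1,"dx": 0,"dy": 0,"dz": 0.7,"yaw": 0},
    {"claw": 1,"dx": 0,"dy": 0,"dz": 0.5,"yaw": 0},
    {"claw": 1,"dx": 0,"dy": 0,"dz": 0.2,"yaw": 0},
  ],
)

```text
time_s: 68.12
ee_pos: [588.4, 11.4, 106.8]
ee_rot: [177.8, 0.3, 124.0]
force: [-0.2, 0.4, -3.4]
gripper_width: 56.2
```

```bash
python3 d2.py 588 9 157.8 125; python3 - <<'E'
from h import *
f=grab_frame("scene"); im=cv2.convertScaleAbs(f["color"][110:270,200:380],alpha=1.7,beta=15); cv2.imwrite("pics/s24.png",cv2.resize(im,None,fx=4,fy=3.7))
E
```

```text
pad [586.6  10.4 162.8] rot [177.8   0.3 124. ] down [ 0.034  0.018 -0.999] w 56.2 F [-0.2  0.4 -3.4] T [-0.04 -0.11 -0.01] t 68.1
units [-0.1   0.01  0.25] yaw -0.11
```

View pics/s24.png

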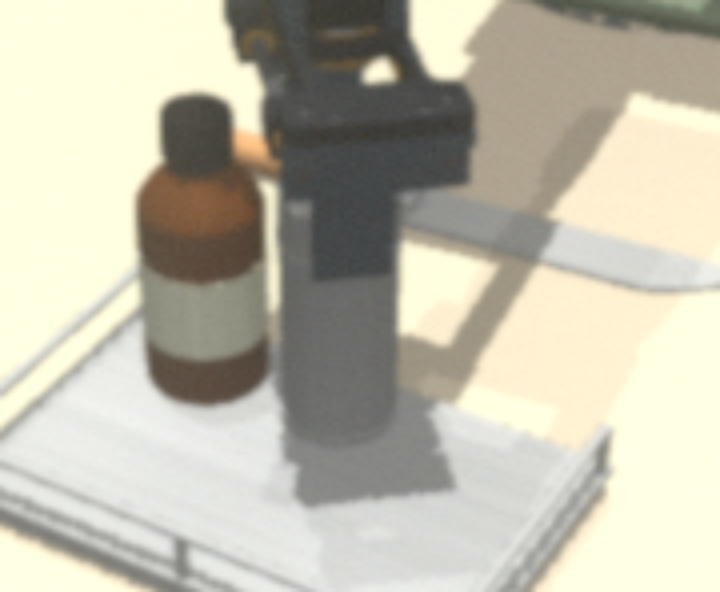

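drive_tool(
  moves=[
    {"claw": 1,"dx": -0.17,"dy": 0,"dz": 0.1,"yaw": 0},
    {"claw": 1,"dx": 0,"dy": 0,"dz": 0.1,"yaw": 0},
    {"claw": 1,"dx": 0,"dy": 0,"dz": 0.08,"yaw": 0},
  ],
)

```text
time_s: 68.55
ee_pos: [591.4, 8.6, 102.0]
ee_rot: [177.7, 0.3, 124.0]
force: [-2.3, -0.3, 4.5]
gripper_width: 56.4
```

drive_tool(
  moves=[
    {"claw": -0.6,"dx": 0,"dy": 0,"dz": 0,"yaw": 0},
    {"claw": -0.6,"dx": 0,"dy": 0,"dz": 0,"yaw": 0},
    {"claw": -0.6,"dx": 0,"dy": 0,"dz": 0,"yaw": 0},
    {"claw": -0.6,"dx": 0,"dy": 0,"dz": -0.5,"yaw": 0},
    {"claw": -0.6,"dx": 0,"dy": 0,"dz": -1,"yaw": 0},
  ],
)

```text
time_s: 69.18
ee_pos: [591.2, 8.1, 134.5]
ee_rot: [177.6, 0.4, 124.0]
force: [-1.3, -0.2, 0.7]
gripper_width: 73.0
```

drive_tool(
  moves=[
    {"claw": -0.6,"dx": 0,"dy": 0,"dz": -1,"yaw": 0},
    {"claw": -0.6,"dx": 0,"dy": 0,"dz": -1,"yaw": 0},
    {"claw": -0.3,"dx": 0,"dy": 0,"dz": -1,"yaw": -0.8},
    {"claw": -0.3,"dx": 0.4,"dy": 0.3,"dz": -1,"yaw": -1},
    {"claw": -0.3,"dx": 0.6,"dy": 0.6,"dz": -0.5,"yaw": -1},
  ],
)

```text
time_s: 69.8
ee_pos: [586.8, 33.0, 233.1]
ee_rot: [177.8, 1.7, 148.7]
force: [0.9, -0.2, 0.7]
gripper_width: 59.3
```

drive_tool(
  moves=[
    {"claw": -0.3,"dx": 0.6,"dy": 0.8,"dz": 0,"yaw": -0.6},
    {"claw": -0.3,"dx": 0.5,"dy": 1,"dz": 0,"yaw": 0},
    {"claw": -0.3,"dx": 0.5,"dy": 1,"dz": 0,"yaw": 0},
    {"claw": -0.3,"dx": 0.5,"dy": 1,"dz": 0,"yaw": 0},
    {"claw": -0.3,"dx": 0.5,"dy": 1,"dz": 0,"yaw": 0},
  ],
)

```text
time_s: 70.42
ee_pos: [585.0, 145.2, 241.6]
ee_rot: [177.7, 2.4, 154.0]
force: [0.3, 0.0, -0.3]
gripper_width: 59.4
```

```bash
python3 d2.py 596.4 311.7 235 153.5;  python3 - <<'E'
from h import *
for n in ("scene","top"):
    s=grab_frame(n); np.save(f"{n}25.npy",s,allow_pickle=True); cv2.imwrite(f"pics/{n}25.png",cv2.convertScaleAbs(s["color"],alpha=1.7,beta=15))
E
```

```text
pad [581.9 144.2 297.5] rot [177.7   2.4 154. ] down [ 0.056  0.018 -0.998] w 59.4 F [ 0.3  0.  -0.3] T [ 0.05 -0.12  0.02] t 70.4
units [3.14 7.72 3.31] yaw 0.06
```

View pics/scene25.png

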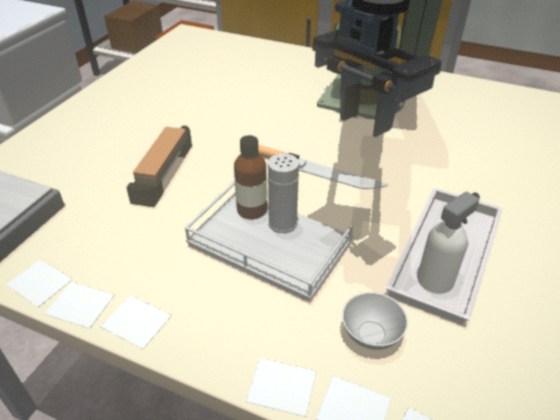

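View pics/top25.png

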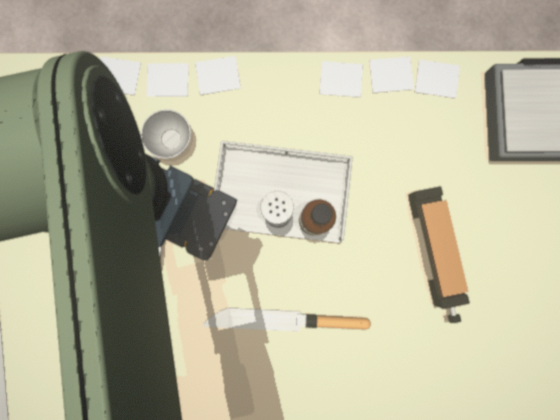

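Oil and shaker are back on the shelf and the stone is in the holder. I'll measure all three against their required spots.

```bash
python3 - <<'E'
from m import *
t=np.load("top25.npy",allow_pickle=True).item()["color"]; im=cv2.convertScaleAbs(t,alpha=1.7,beta=15)
def crop(x,y,w,h,s,n): cv2.imwrite(n,cv2.resize(im[y:y+h,x:x+w],None,fx=s,fy=s,interpolation=cv2.INTER_CUBIC))
crop(205,135,155,115,5,"pics/c25.png"); crop(400,180,80,150,4,"pics/h25.png")
hsv=cv2.cvtColor(t,cv2.COLOR_BGR2HSV); m=cv2.inRange(hsv,(3,110,60),(20,255,255)); m[:,:400]=0
c=max(cv2.findContours(m,0,2)[0],key=cv2.contourArea); r=cv2.minAreaRect(c); print(r)
p=np.array([onz(f,u,v,65) for u,v in cv2.boxPoints(r)]); print(np.round(p,1),p.mean(0))
E
```

```text
((443.62982177734375, 248.0482177734375), (95.69476318359375, 26.04269790649414), 76.67547607421875)
[[ 602.5 -267.6   65. ]
 [ 614.2 -317.3   65. ]
 [ 435.3 -351.9   65. ]
 [ 424.  -303.3   65. ]] [ 518.98262692 -310.04636439   65.        ]
```

View pics/c25.png

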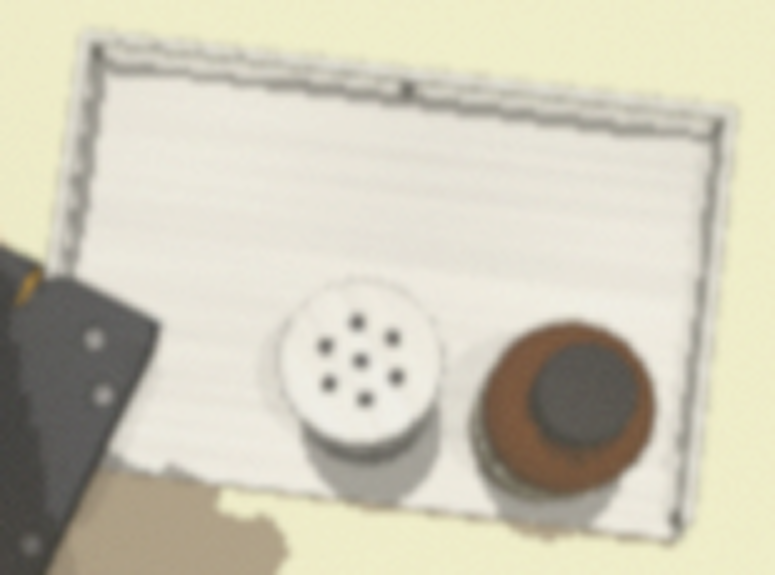

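View pics/h25.png

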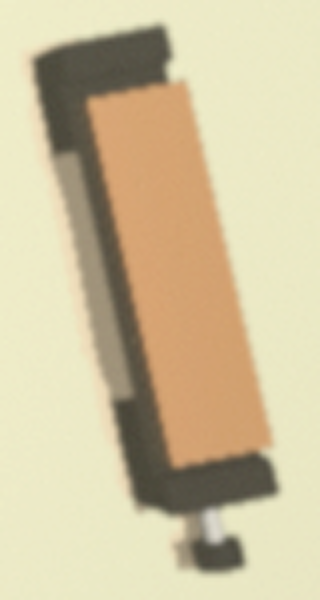

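Oil and shaker are each within about 3 mm of their starting spots. The stone is at about (519,-310), against a holder middle of (521,-313). Now the spray.

drive_tool(
  moves=[
    {"claw": -0.3,"dx": 0.4,"dy": 1,"dz": 0.2,"yaw": 0},
    {"claw": -0.3,"dx": 0.4,"dy": 1,"dz": 0.2,"yaw": 0},
    {"claw": -0.3,"dx": 0.4,"dy": 1,"dz": 0.2,"yaw": 0},
    {"claw": -0.3,"dx": 0.4,"dy": 1,"dz": 0.2,"yaw": 0},
    {"claw": -0.3,"dx": 0.4,"dy": 1,"dz": 0.2,"yaw": 0},
  ],
)

```text
time_s: 71.15
ee_pos: [594.7, 256.4, 225.0]
ee_rot: [177.6, 2.6, 154.0]
force: [0.1, -0.0, 0.5]
gripper_width: 59.0
```

drive_tool(
  moves=[
    {"claw": -0.3,"dx": 0.4,"dy": 1,"dz": 0.2,"yaw": 0},
    {"claw": -0.3,"dx": 0.4,"dy": 0.9,"dz": 0.2,"yaw": 0},
    {"claw": -0.3,"dx": 0.2,"dy": 0.4,"dz": 0.2,"yaw": 0},
    {"claw": -0.3,"dx": 0,"dy": 0,"dz": 0,"yaw": 0},
  ],
)

```text
time_s: 71.65
ee_pos: [597.3, 312.2, 211.9]
ee_rot: [177.7, 2.5, 154.2]
force: [0.4, -0.7, -0.1]
gripper_width: 59.2
```

```bash
python3 d2.py 596.4 311.7 175.5 153.5
```

```text
pad [594.1 311.3 267.8] rot [177.7   2.5 154.2] down [ 0.057  0.017 -0.998] w 59.2 F [ 0.4 -0.7 -0.1] T [ 0.08 -0.13  0.03] t 71.7
units [ 0.11 -0.11  4.61] yaw 0.08
```

drive_tool(
  moves=[
    {"claw": -0.3,"dx": 0.1,"dy": -0.1,"dz": 0.5,"yaw": 0.05},
    {"claw": -0.3,"dx": 0,"dy": 0,"dz": 0.8,"yaw": 0},
    {"claw": -0.3,"dx": 0,"dy": 0,"dz": 0.8,"yaw": 0},
    {"claw": -0.3,"dx": 0,"dy": 0,"dz": 0.5,"yaw": 0},
    {"claw": -0.3,"dx": 0,"dy": 0,"dz": 0,"yaw": 0},
  ],
)

```text
time_s: 72.28
ee_pos: [597.1, 309.3, 155.4]
ee_rot: [177.8, 2.5, 153.6]
force: [0.1, -0.2, -0.1]
gripper_width: 59.3
```

```bash
python3 d2.py 596.4 311.7 175.5 153.5; python3 - <<'E'
from h import *
for n in ("scene",):
    s=grab_frame(n)
    c=s["color"][110:310,370:530]
    cv2.imwrite(f"pics/{n}26.png",cv2.resize(cv2.convertScaleAbs(c,alpha=1.7,beta=15),None,fx=3,fy=3))
E
```

```text
pad [594.  308.5 211.3] rot [177.8   2.5 153.6] down [ 0.055  0.015 -0.998] w 59.3 F [ 0.1 -0.2 -0.1] T [ 0.06 -0.12 -0.03] t 72.3
units [0.04 0.13 1.8 ] yaw 0.01
```

View pics/scene26.png

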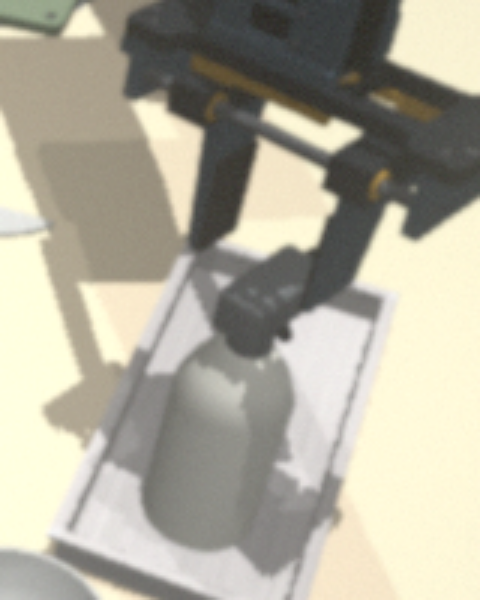

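The fingers line up on both sides of the spray head (crop 265,290).

drive_tool(
  moves=[
    {"claw": -0.3,"dx": 0.05,"dy": 0.13,"dz": 0.4,"yaw": 0},
    {"claw": -0.3,"dx": 0,"dy": 0,"dz": 0.6,"yaw": 0},
    {"claw": -0.3,"dx": 0,"dy": 0,"dz": 0.4,"yaw": 0},
    {"claw": -0.3,"dx": 0,"dy": 0,"dz": 0.2,"yaw": 0},
  ],
)

```text
time_s: 72.82
ee_pos: [600.4, 313.5, 123.2]
ee_rot: [177.7, 2.6, 153.6]
force: [0.4, 0.3, -0.3]
gripper_width: 59.3
```

```bash
python3 d2.py 596.4 311.7 175.5 153.5
```

```text
pad [597.1 312.6 179.1] rot [177.7   2.6 153.6] down [ 0.058  0.016 -0.998] w 59.3 F [ 0.4  0.3 -0.3] T [ 0.08 -0.09  0.04] t 72.8
units [ 0.02 -0.06  0.18] yaw 0.01
```

drive_tool(
  moves=[
    {"claw": -0.3,"dx": 0,"dy": -0.05,"dz": 0.15,"yaw": 0},
    {"claw": 1,"dx": 0,"dy": 0,"dz": 0,"yaw": 0},
    {"claw": 1,"dx": 0,"dy": 0,"dz": 0,"yaw": 0},
    {"claw": 1,"dx": 0,"dy": 0,"dz": 0,"yaw": 0},
    {"claw": 1,"dx": 0,"dy": 0,"dz": 0,"yaw": 0},
  ],
)

```text
time_s: 73.45
ee_pos: [600.1, 312.4, 120.3]
ee_rot: [177.7, 2.6, 153.6]
force: [-0.8, -1.0, -0.3]
gripper_width: 28.4
```

drive_tool(
  moves=[
    {"claw": 1,"dx": 0,"dy": 0,"dz": 0,"yaw": 0},
  ],
)

```text
time_s: 73.58
ee_pos: [600.0, 312.3, 120.3]
ee_rot: [177.7, 2.6, 153.6]
force: [-0.1, 0.0, -0.5]
gripper_width: 28.1
```

```bash
python3 d2.py 597.1 80.2 250 159
```

```text
pad [596.8 311.4 176.2] rot [177.7   2.6 153.6] down [ 0.058  0.016 -0.998] w 28.1 F [-0.1  0.  -0.5] T [-0.06 -0.03  0.03] t 73.6
units [ -5.32 -10.2   -3.86] yaw -0.63
```

drive_tool(
  moves=[
    {"claw": 1,"dx": 0,"dy": 0,"dz": -0.5,"yaw": 0},
    {"claw": 1,"dx": 0,"dy": 0,"dz": -0.9,"yaw": 0},
    {"claw": 1,"dx": 0,"dy": 0,"dz": -0.9,"yaw": 0},
    {"claw": 1,"dx": -0.1,"dy": -0.3,"dz": -0.8,"yaw": 0},
    {"claw": 1,"dx": -0.3,"dy": -0.6,"dz": -0.4,"yaw": 0},
  ],
)

```text
time_s: 74.2
ee_pos: [592.8, 290.7, 189.0]
ee_rot: [178.0, 2.3, 153.7]
force: [-0.1, -0.8, -4.0]
gripper_width: 27.7
```

drive_tool(
  moves=[
    {"claw": 1,"dx": -0.5,"dy": -1,"dz": 0,"yaw": 0},
    {"claw": 1,"dx": -0.5,"dy": -1,"dz": 0,"yaw": 0},
    {"claw": 1,"dx": -0.5,"dy": -1,"dz": 0,"yaw": 0},
    {"claw": 1,"dx": -0.5,"dy": -1,"dz": 0,"yaw": 0},
    {"claw": 1,"dx": -0.5,"dy": -1,"dz": 0,"yaw": 0},
  ],
)

```text
time_s: 74.82
ee_pos: [591.8, 168.3, 185.8]
ee_rot: [178.3, 2.2, 153.6]
force: [-0.4, 0.4, -4.5]
gripper_width: 27.9
```

```bash
python3 d2.py 597.1 80.2 250 159
```

```text
pad [589.2 167.7 241.8] rot [178.3   2.2 153.6] down [ 0.047  0.01  -0.999] w 27.9 F [-0.4  0.4 -4.5] T [-0.01 -0.11  0.04] t 74.8
units [-2.32 -3.73 -0.43] yaw -0.63
```

drive_tool(
  moves=[
    {"claw": 1,"dx": -0.5,"dy": -0.9,"dz": -0.2,"yaw": 0},
    {"claw": 1,"dx": -0.5,"dy": -0.9,"dz": 0,"yaw": 0},
    {"claw": 1,"dx": -0.5,"dy": -0.8,"dz": 0,"yaw": 0},
    {"claw": 1,"dx": -0.3,"dy": -0.4,"dz": 0,"yaw": 0},
    {"claw": 1,"dx": 0,"dy": 0,"dz": 0,"yaw": 0},
  ],
)

```text
time_s: 75.45
ee_pos: [597.0, 90.3, 189.6]
ee_rot: [178.3, 2.2, 153.3]
force: [0.5, 0.7, -5.4]
gripper_width: 28.2
```

```bash
python3 d2.py 599 81 193.2 159
```

```text
pad [594.4  89.8 245.5] rot [178.3   2.2 153.3] down [ 0.047  0.009 -0.999] w 28.2 F [ 0.5  0.7 -5.4] T [ 0.08 -0.11  0.03] t 75.5
units [-0.31 -0.36  2.62] yaw -0.66
```

drive_tool(
  moves=[
    {"claw": 1,"dx": -0.3,"dy": -0.35,"dz": 0.4,"yaw": 0},
    {"claw": 1,"dx": 0,"dy": 0,"dz": 0.7,"yaw": 0},
    {"claw": 1,"dx": 0,"dy": 0,"dz": 0.7,"yaw": 0},
    {"claw": 1,"dx": 0,"dy": 0,"dz": 0.3,"yaw": 0},
    {"claw": 1,"dx": 0,"dy": 0,"dz": 0.1,"yaw": 0},
  ],
)

```text
time_s: 76.08
ee_pos: [600.8, 83.3, 141.1]
ee_rot: [178.3, 2.0, 153.4]
force: [0.2, 0.6, -4.0]
gripper_width: 28.0
```

```bash
python3 d2.py 599 81 193.2 159; python3 - <<'E'
from h import *
f=grab_frame("scene"); im=cv2.convertScaleAbs(f["color"][110:270,200:380],alpha=1.7,beta=15); cv2.imwrite("pics/s27.png",cv2.resize(im,None,fx=4,fy=3.7))
E
```

```text
pad [598.3  82.7 197. ] rot [178.3   2.  153.4] down [ 0.044  0.01  -0.999] w 28.0 F [ 0.2  0.6 -4. ] T [ 0.1  -0.1  -0.02] t 76.1
units [-0.06 -0.07  0.19] yaw -0.65
```

View pics/s27.png

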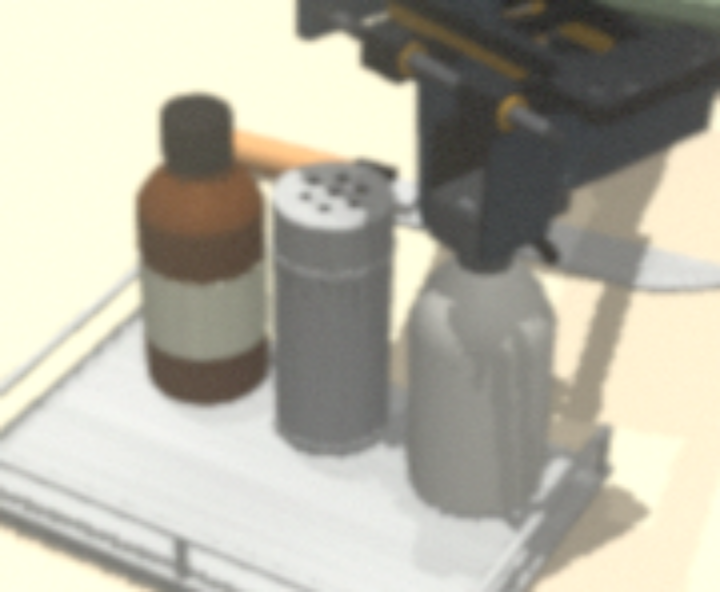

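```bash
python3 - <<'E'
from m import *
a=cv2.convertScaleAbs(g["color"][170:265,285:365],alpha=1.7,beta=15); s=grab_frame("scene")
b=cv2.convertScaleAbs(s["color"][170:265,285:365],alpha=1.7,beta=15)
im=np.hstack([cv2.resize(x,None,fx=4.9,fy=4.9,interpolation=cv2.INTER_CUBIC) for x in (a,b)])
for y in range(0,460,49): cv2.line(im,(0,y),(im.shape[1],y),(0,0,255),1)
for x in range(0,784,49): cv2.line(im,(x,0),(x,465),(0,0,255),1)
cv2.imwrite("pics/cmp.png",im)
E
```

```text
(no output)
```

View pics/cmp.png

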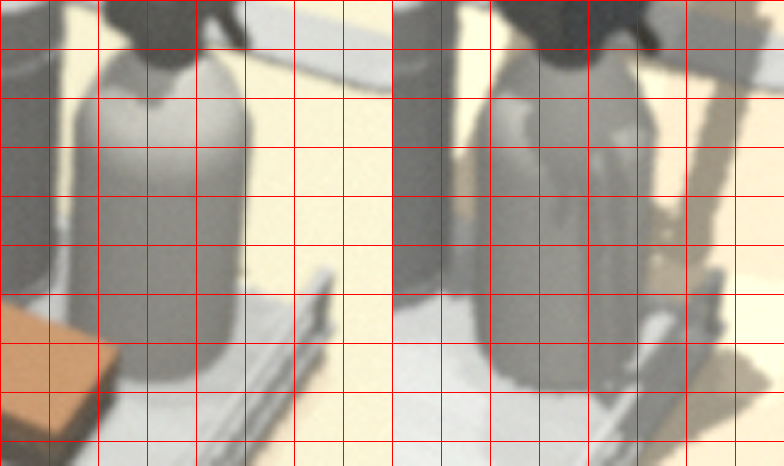

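The held bottle leans, and its base sits about 8 mm (x) and 10 mm (y) from its original outline. I'll shift it back before setting it down.

drive_tool(
  moves=[
    {"claw": 1,"dx": 0.1,"dy": -0.4,"dz": 0,"yaw": 0},
    {"claw": 1,"dx": 0,"dy": 0,"dz": 0.05,"yaw": 0},
  ],
)

```text
time_s: 76.42
ee_pos: [595.7, 76.6, 141.1]
ee_rot: [178.3, 2.1, 153.4]
force: [0.0, 0.4, -4.8]
gripper_width: 27.8
```

```bash
python3 d2.py 599 81 193.2 159; cat > cmp.py <<'E'
from m import *
import sys
s=grab_frame("scene")
a,b=[cv2.convertScaleAbs(x[170:265,285:365],alpha=1.7,beta=15) for x in (g["color"],s["color"])]
im=np.hstack([cv2.resize(x,None,fx=4.9,fy=4.9,interpolation=cv2.INTER_CUBIC) for x in (a,b)])
for y in range(0,460,49): cv2.line(im,(0,y),(im.shape[1],y),(0,0,255),1)
for x in range(0,784,49): cv2.line(im,(x,0),(x,465),(0,0,255),1)
cv2.imwrite(sys.argv[1],im)
E
python3 cmp.py pics/cmp2.png
```

```text
pad [593.1  76.  197. ] rot [178.3   2.1 153.4] down [ 0.046  0.01  -0.999] w 27.8 F [ 0.   0.4 -4.8] T [ 0.02 -0.04 -0.04] t 76.4
units [-0.14  0.35  0.21] yaw -0.65
```

View pics/cmp2.png

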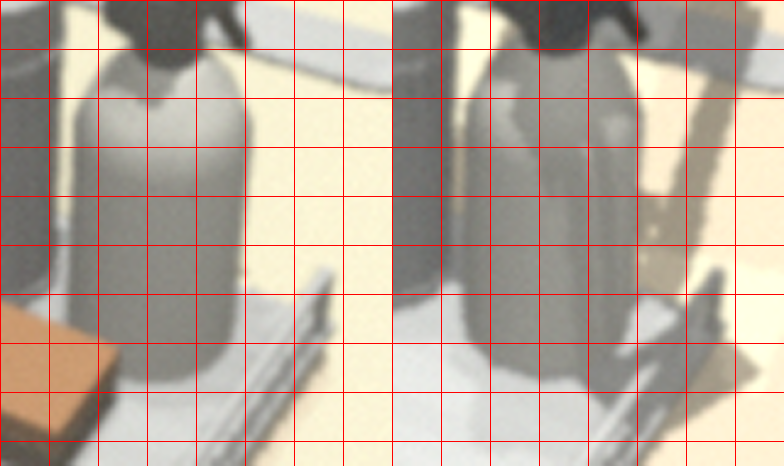

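Now the outline (left 74, bottom about 387 after lowering) is within about 4 mm of the original (70, 381). I'll set it down.

drive_tool(
  moves=[
    {"claw": 1,"dx": 0,"dy": 0,"dz": 0.12,"yaw": 0},
    {"claw": 1,"dx": 0,"dy": 0,"dz": 0.1,"yaw": 0},
  ],
)

```text
time_s: 76.72
ee_pos: [597.0, 76.9, 138.2]
ee_rot: [178.2, 2.2, 153.4]
force: [-1.0, -0.5, 7.1]
gripper_width: 27.8
```

drive_tool(
  moves=[
    {"claw": 0.1,"dx": 0,"dy": 0,"dz": 0,"yaw": 0},
    {"claw": 0.0,"dx": 0,"dy": 0,"dz": 0,"yaw": 0},
    {"claw": -0.1,"dx": 0,"dy": 0,"dz": 0,"yaw": 0},
    {"claw": -0.1,"dx": 0,"dy": 0,"dz": -0.5,"yaw": 0},
    {"claw": -0.1,"dx": 0,"dy": 0,"dz": -1,"yaw": 0},
  ],
)

```text
time_s: 77.35
ee_pos: [596.3, 76.9, 169.7]
ee_rot: [178.1, 2.3, 153.4]
force: [-0.4, 0.8, -0.1]
gripper_width: 50.2
```

drive_tool(
  moves=[
    {"claw": -0.1,"dx": 0,"dy": 0,"dz": -1,"yaw": 0},
    {"claw": -0.1,"dx": 0,"dy": 0,"dz": -1,"yaw": 0},
    {"claw": -0.1,"dx": 0,"dy": 0,"dz": -1,"yaw": 0},
    {"claw": -0.1,"dx": 0.5,"dy": 0.5,"dz": -0.5,"yaw": 0},
    {"claw": -0.1,"dx": 0.8,"dy": 1,"dz": 0,"yaw": 0},
  ],
)

```text
time_s: 77.97
ee_pos: [583.9, 115.0, 246.7]
ee_rot: [177.9, 2.7, 153.3]
force: [0.5, 0.8, -0.0]
gripper_width: 50.1
```

drive_tool(
  moves=[
    {"claw": -0.1,"dx": 1,"dy": 1,"dz": 0,"yaw": 0},
    {"claw": -0.1,"dx": 1,"dy": 1,"dz": 0,"yaw": 0},
    {"claw": -0.1,"dx": 1,"dy": 1,"dz": 0,"yaw": 0},
    {"claw": -0.1,"dx": 1,"dy": 1,"dz": 0,"yaw": 0},
    {"claw": -0.1,"dx": 1,"dy": 1,"dz": 0,"yaw": 0},
  ],
)

```text
time_s: 78.6
ee_pos: [535.1, 257.1, 246.2]
ee_rot: [177.8, 2.5, 153.3]
force: [0.3, -0.6, -0.5]
gripper_width: 50.0
```

drive_tool(
  moves=[
    {"claw": -0.1,"dx": 1,"dy": 1,"dz": 0,"yaw": 0},
    {"claw": -0.1,"dx": 1,"dy": 1,"dz": 0,"yaw": 0},
    {"claw": -0.1,"dx": 0.5,"dy": 0.5,"dz": 0,"yaw": 0},
    {"claw": -0.1,"dx": 0,"dy": 0,"dz": 0,"yaw": 0},
    {"claw": -0.1,"dx": 0,"dy": 0,"dz": 0,"yaw": 0},
  ],
)

```text
time_s: 79.22
ee_pos: [508.7, 329.3, 245.5]
ee_rot: [177.9, 2.4, 153.6]
force: [-0.2, -0.1, 0.1]
gripper_width: 49.8
```

```bash
python3 d2.py 599 81 193.2 159; python3 cmp.py pics/cmp3.png; python3 - <<'E'
from m import *
for n in ("scene","top"):
    s=grab_frame(n); np.save(f"{n}28.npy",s,allow_pickle=True); cv2.imwrite(f"pics/{n}28.png",cv2.convertScaleAbs(s["color"],alpha=1.7,beta=15))
im=cv2.imread("pics/top28.png")
cv2.imwrite("pics/c28.png",cv2.resize(im[135:250,205:360],None,fx=5,fy=5,interpolation=cv2.INTER_CUBIC))
E
```

```text
pad [505.7 328.5 301.4] rot [177.9   2.4 153.6] down [ 0.054  0.014 -0.998] w 49.8 F [-0.2 -0.1  0.1] T [ 0.09 -0.1  -0.06] t 79.2
units [-9.45 -9.21  5.49] yaw -0.63
```

View pics/cmp3.png

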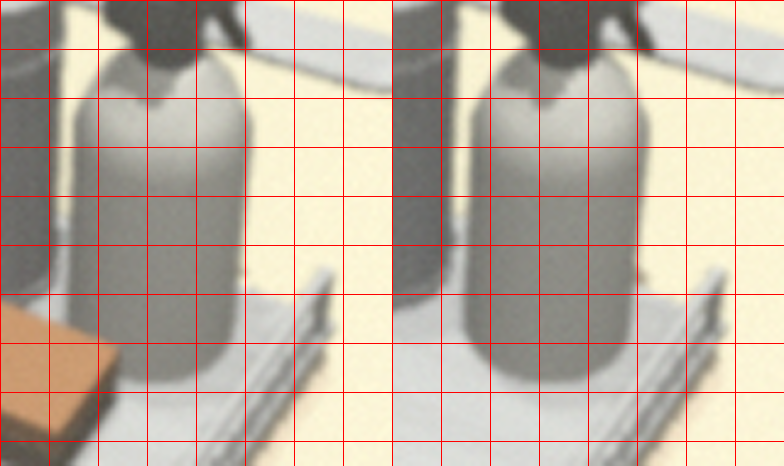

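View pics/c28.png

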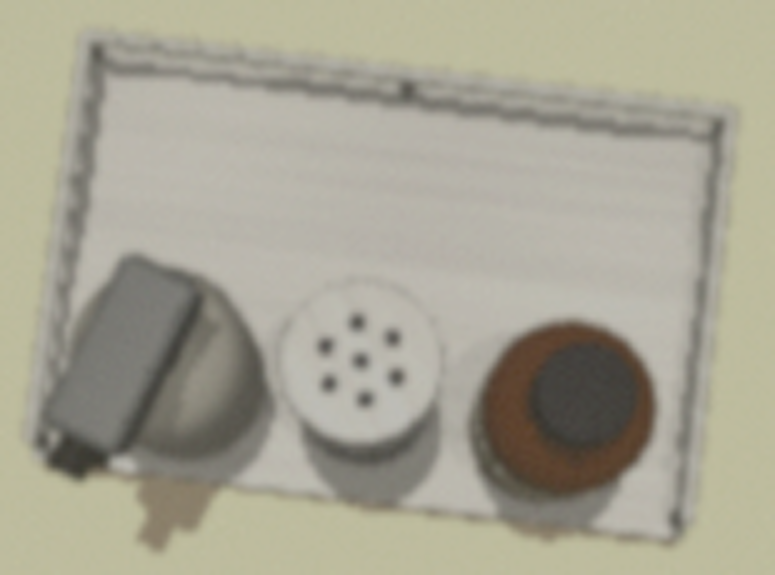

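View pics/scene28.png

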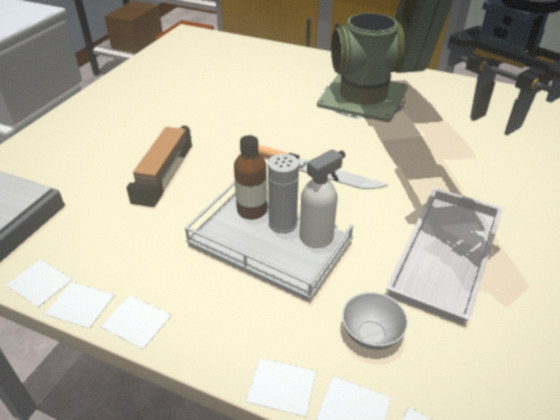

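All three containers are back. The spray outline matches the original to within about 1 px, and the shaker and oil to within 1–1.5 px. The stone is in the holder, and the knife and bowl are where they were. Handing in.

```bash
python3 - <<'E'
from h import *
s=telemetry.state(); print(s["time_s"],s["force"])
print(job.job_done())
E
```

```text
79.375 [-0.29773423  0.3688736  -1.16685006]
the job is handed in; nothing more can be done
None
```

I finished the job and handed it in at 79 s of the allowed 141 s; no verdict came back. All three containers went into the tray, the whetstone went into the holder, and then oil, shaker and spray went back onto the shelf.

**Last checks, from the camera images:**
- **Whetstone:** it lies flat in the holder, about 2–3 mm from the middle each way and within about 1–2° of its length.
- **Containers:** all three stand upright and released, about 2–3 mm from where they started.
- **Bystanders:** the knife and bowl are at the same place in the pictures as at the start.
- **Robot:** the arm is clear of everything.

**What went wrong or disagreed on the way:**
- **Finger height:** the real fingertips sat about 37 mm above the reported TCP. The first grasp of the spray closed on air above its head. I confirmed the offset by touching the shelf and allowed for it after that.
- **Shaker contact:** while going into the tray, the shaker came down on the spray's nozzle. The wrist force reading at the end of that move was 65 N (limit 120 N), and its peak in between is unknown. The spray stayed upright and moved only a few millimetres. The tool leaned about 3–4° afterwards.
- **Squaring attempt:** pressing the fingers on the shelf, at up to about 64 N, did not remove the lean. I set the stone and containers down allowing for it.

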